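# Rack the polished plates in the bench dryer

## Robot

A 6-joint arm with a two-finger parallel gripper is mounted at the origin on the work surface. World frame = base frame: x ahead of the robot, y to its left, z up, the work surface at z = 0. Lengths are in m, angles in rad, forces in N, time in s.
With the tool pointing down it reaches from about 0.375 to 0.9 m from the base axis. Payload 3.1 kg.
Tool frame: the origin (TCP) lies on the front face of the gripper's body, between the roots of the fingers; the fingertips stand 73 mm ahead of it and the grasp point (between the pads) lies 54 mm ahead of it (manip.finger_overhang is the distance from the TCP to the fingertips, in m); z points along the fingers, y is the direction in which the jaws open and shut (so a half turn about z gives the same grasp; the last joint's range is limited). The gripper opens to 85 mm and grips with 20 to 120 N. Pads are 22 mm wide; open, the fingers measure 114 mm over their backs; the gripper's body (76 mm by 85 mm) begins 54 mm behind the grasp point. The pads swing forward as they close: fully open they stand 13 mm farther back than shut.
Start: joints at [-1.282, 0.527, 1.433, -0, 1.181, -0.178], TCP at [0.282, -0.558, 0.304] pointing down, gripper open.
Joint ranges: [-3.08, 3.08], [-0.75, 2.2], [0.22, 2.44], [-1.43, 4.57], [0, 2.65], [-2.85, 2.85]. Speed limits (rad/s): [2.79, 2.79, 3.14, 3.14, 3.14, 3.14].

## Interface

Orientations are given as a unit quaternion [x, y, z, w].
In Python, from station import manip gives the robot as it stands.
- The arm moves only by the tool apply_moves, never from a script. Its argument "increments" is a list that holds one entry, the list of rows, each a list of 4 numbers: the shift along the tool's x, y, z in m, then the turn about the tool's z in degrees. In form: [[[dx, dy, dz, spin], ...]]. A call has 1 to 5 rows; each row shifts and turns the pose as measured when the row begins, along the tool's axes as they then stand; what a row does not reach is not made up. A row lasts 1/10 s, in which the tool goes at most 50 mm and 8.59 degrees, less where a joint would pass 70% of its speed; a pose out of reach is approached as far as the arm can. A call with a gripper value outside its range is refused whole. "fingers" is the opening, from 0 (shut) to 1 (fully open), set as the call begins (left out, the last holds). The fingers move at their own pace and stop on an object; "newtons" is the grip in N (left out, the last holds). Time passes only in rows, so rows that do not move let the fingers close. It gives the time, the measured TCP pose, the force and the opening at its end, in the units of the state.
- manip.sense(): the state, without advancing time (a new reading comes with each control period).
- manip.snapshot(name): name is "side" or "top" or "wrist"; returns (picture, depth): 480x640x3 uint8, red, green, blue; 480x640 float32, m along the optical axis (not along the pixel's ray), 0 where there is no reading.
- manip.camera_model(name): a dict with "mtx" (3x3 intrinsics, pixels), "R" (3x3) and "t" (3): a world point X has camera coordinates R X + t; the wrist camera has in their place "mount" (4x4, takes a point from camera to tool coordinates, whose origin is the TCP and whose axes are the flange's). Camera axes: x right, y down, z forward; pixel columns grow to the right and rows downward; lengths in m; the calibration is good to about 2 mm. A picture is of the moment at which its call begins: read the wrist's pose just before it. camera_model takes no time and is no camera call.
- manip.sign_off(): hands the job in, once; it reports no verdict.
The state is a dict: "t": time; "q": joint angles; "qd": joint speeds; "tau": joint torques, N m; "tcp_pos": TCP position; "tool_rot": TCP orientation; "force": force on the tool from outside, world axes, zero at the start; "ft_torque": the same for the moment, N m; "finger_gap": opening from 0.0 (shut) to 1.0 (fully open).
Only numpy, scipy, OpenCV 4.12 (cv2) and the standard library are available. Lean on these libraries where they do the work, as an engineer would, in place of code of your own. Each camera call takes 0.05 s, during which the arm holds its last target.

## Task

Move every polished plate from the drain tray into the bench dryer's rack, one plate to a slot, flat and fully home on its ledges; carry them with the spatula slid in under them, and never touch a plate with the fingers. When all are in, turn the dryer's timer knob clockwise about a quarter turn to start it; leave the spatula back on its rubber mat, blade flat and pointing away from you, and leave everything else on the bench where it is.

Things in the scene. Friction and masses are not known exactly. Their poses are not given: they have to be found in the camera images.
- plate_a: polished flat brass plate, 80 mm (its x) by 60 mm (its y) by 4 mm thick, about 160 g; origin at the centre of its underside. At the start it lies flat across the two ribs of one lane of the drain tray. None if absent in this run (two to four are present, in any of the lanes)
- plate_b: polished flat brass plate, 80 mm (its x) by 60 mm (its y) by 4 mm thick, about 160 g; origin at the centre of its underside. At the start it lies flat across the two ribs of one lane of the drain tray. None if absent in this run (two to four are present, in any of the lanes)
- plate_c: polished flat brass plate, 80 mm (its x) by 60 mm (its y) by 4 mm thick, about 160 g; origin at the centre of its underside. At the start it lies flat across the two ribs of one lane of the drain tray. None if absent in this run (two to four are present, in any of the lanes)
- plate_d: polished flat brass plate, 80 mm (its x) by 60 mm (its y) by 4 mm thick, about 160 g; origin at the centre of its underside. At the start it lies flat across the two ribs of one lane of the drain tray. None if absent in this run (two to four are present, in any of the lanes)
- lifter: cranked spatula, 140 g: flat steel blade 100 mm long, 32 wide, 2.5 thick (last 4 mm thinner); a neck rises steeply from its rear edge to a level wooden handle above and behind. Origin: middle of the blade's rear edge, underside; x along the blade to the tip, z up. Stands steadily on its flat blade; centre of mass 17 mm ahead of the origin. Starts on the mat, blade away from the robot
- lifter_grip (a point): where to grip the spatula's handle: lifter frame x = -50, z = 72 mm, middle of the section. The handle is a bar along x from -7 to -102 mm, 22 mm wide (y), z = 62 to 82 mm; the neck under it leans back to x = -19 mm. Fingers close along the lifter's y
- lifter_tip (a point): middle of the blade's front edge, underside: lifter frame x = 100 mm
- mat: black rubber tool mat, fixed, 230 mm (x) by 85 mm (y), 3 mm thick; origin at the centre of its underside. The spatula's place: lifter origin about at the mat's centre, blade flat on the mat and along the mat's +x (away from the robot)
- tray: white plastic drain tray, fixed, 150 mm deep (x) by 280 wide (y); origin at the centre of its underside, +x away from the robot. Four lanes along x, middles at y = -103.5, -34.5, +34.5, +103.5 mm, 65 mm wide between 4 mm walls up to z = 24 mm; rear wall as high, inner face x = +71; front open. Floor 3 mm thick. In each lane the plate lies on two ribs, tops at z = 13 mm
- lane_1 (a point): middle of the lane at tray y = -103.5 mm, at rib-top height (13 mm). Every lane has two ribs along x, 23.5 mm either side of this middle line, each 5 mm wide: under a plate there is a clear gap 42 mm wide, from z = 3 to 13 mm, entered from the front (-x). A nub on each rib's front end (x = -75 to -69 mm, top z = 19 mm) keeps the plate in
- dryer: bench dryer, fixed: base plate 140 mm (x) by 200 (y); origin at the centre of its underside, +x away from the robot. On its +y half stands the slotted rack, on its -y half a grey fan housing (130 by 100 mm, top z = 150 mm) with the timer knob on top. Tray and dryer may stand either way round, left and right of the mat
- rack (a point): middle of the dryer's rack at bench height; x into the rack, z up. Four level slots, open in front (-x): pairs of steel ledges, tops at z = 40, 70, 100, 130 mm, 3 mm thick, 21 to 32.5 mm either side of the middle (42 mm free between). Walls 65 mm apart, 156 high, x = -45 to +49, with flared lead-in cheeks out to x = -62 mm
- rack_home (a point): a point 2 mm behind rack (+x), over which the origin of a plate fully home lies, within 3 mm: between the faces of two rear posts (rack x = +45 mm, 21 to 31 mm either side of the middle), which stop the plate, and a lip 3 mm high on the front end of each ledge (rack x = -45 to -41 mm), over which it must be lifted
- timer_grip (a point): on the axis of the dryer's timer knob, at the height to grip (187 mm); the grip is a black bar 40 mm long, 14 mm wide, its top 7 mm above this point, over a round skirt whose top is 23 mm below it
- timer (a joint): timer knob's turn in rad: 0 to 0.15 = off, at 0 the bar lies along the dryer's x; grows as it is turned clockwise seen from above, up to 2.6; stays where it is left; light friction 0.03 N m
- paste_tin: bystander, to be left alone: paste tin (low round tin, 72 mm across, 32 mm high); origin at the centre of its underside
- bush: bystander, to be left alone: brass bush (short brass tube, 38 mm across, 24 mm high); origin at the centre of its underside
- jar: bystander, to be left alone: green jar (64 mm across, 85 mm high); origin at the centre of its underside
- dresser: bystander, to be left alone: dressing stick (grey stone bar 25 x 110 x 22 mm); origin at the centre of its underside
- brush: bystander, to be left alone: brush (hand brush 190 mm long, lying); origin at the centre of its underside
- rinse: bystander, to be left alone: rinse bottle (white bottle 66 mm across, 160 mm high); origin at the centre of its underside
- compound_bar: bystander, to be left alone: block of polishing compound (brown bar 120 x 40 x 35 mm); origin at the centre of its underside
- cup: bystander, to be left alone: steel cup (72 mm across, 85 mm high); origin at the centre of its underside
Things that resemble listed ones, but are neither listed nor needed, are in the scene too. What is shaped like the mat but purple or white is not meant.

How it is judged:
By the outcome, as a careful person would: the job done as asked, in the order asked, and still so for the second after the job is handed in, with the robot touching nothing.
Of plate_a, plate_b, plate_c, plate_d only 2 to 4 are there at a start; the rules pass over those that are not, and their reading is None.
At some moment in a run one of plate_a, plate_b, plate_c, plate_d may be knocked a few centimetres aside while the robot is not near it.
It also fails if it takes over 210 s, if anything falls off the work surface, if the arm or the gripper's body presses on something with over 40 N, if the wrist force passes 120 N, or if a joint passes its speed limit or range.

## Working session

There is one attempt and no reset: what is moved stays moved. The work goes in short steps, Python scripts to look and compute and a tool call to move; the robot and the scene stay as the last step left them, time stands still between calls to the robot, and variables do not carry over. Pictures are saved under pics/ and viewed, and the job is handed in when it is done.

Besides the shell and the picture viewer there is one more tool, called after "Request:" as name(argument=value, ...), one argument or row to a line, values as JSON. apply_moves: Moves the arm, as the interface text tells. Its arguments: {"type":"object","properties":{"increments":{"type":"array","items":{"type":"array","items":{"type":"array","items":{"type":"number"}}}},"fingers":{"type":"number"},"newtons":{"type":"number"}},"required":["increments"]}

```bash
ls; mkdir -p pics; python3 - <<'E'
from station import manip
import cv2,numpy as np
print(manip.sense())
for n in ("side","top","wrist"):
    s=manip.sense()
    p,d=manip.snapshot(n); cv2.imwrite(f"pics/{n}0.png",p[:,:,::-1]); np.savez(f"pics/{n}0.npz",p=p,d=d,pos=s["tcp_pos"],rot=s["tool_rot"])
    print(n,{k:np.round(v,4).tolist() for k,v in manip.camera_model(n).items()})
E
```

```text
pics
{'t': 0.0, 'q': array([-1.28150219e+00,  5.28456690e-01,  1.43388619e+00, -3.32666649e-05,
        1.18140501e+00, -1.78506160e-01]), 'qd': array([ 8.31024443e-04,  8.73457917e-04, -1.49089656e-04, -3.29541428e-04,
        4.16723853e-05,  1.47287526e-03]), 'tau': array([-4.74158260e-04, -4.42353129e+01, -1.78028351e+01, -1.47902065e-04,
        8.54156184e-03,  5.44845832e-06]), 'tcp_pos': array([ 0.28168301, -0.55730184,  0.3029444 ]), 'tool_rot': array([ 9.72767814e-01,  2.31779246e-01, -7.50208950e-05, -1.07511531e-03]), 'force': array([-0.24592776,  0.31035189, -0.86727088]), 'ft_torque': array([ 0.00992786,  0.01280984, -0.05395458]), 'finger_gap': 0.9979548059022376}
side {'mtx': [[463.1193, 0.0, 311.7868], [0.0, 463.1193, 239.3876], [0.0, 0.0, 1.0]], 'R': [[0.9758, -0.2182, 0.0124], [-0.1193, -0.5794, -0.8063], [0.1832, 0.7853, -0.5914]], 't': [-0.5322, 0.1632, 1.3437]}
top {'mtx': [[533.3792, 0.0, 316.159], [0.0, 533.3792, 240.8347], [0.0, 0.0, 1.0]], 'R': [[-0.0046, -0.9998, -0.0199], [-0.9987, 0.0056, -0.0501], [0.0502, 0.0196, -0.9985]], 't': [0.0075, 0.5239, 1.4255]}
wrist {'mtx': [[392.7299, 0.0, 321.269], [0.0, 392.7299, 235.271], [0.0, 0.0, 1.0]], 'mount': [[0.0015, -0.9552, -0.2959, 0.0758], [1.0, 0.0012, 0.0012, -0.0003], [-0.0008, -0.2959, 0.9552, -0.0685], [0.0, 0.0, 0.0, 1.0]]}
```

```bash
cat > h.py <<'E'
import numpy as np,cv2
from scipy.spatial.transform import Rotation as Ro
from station import manip
def shot(n,name):
    s=manip.sense(); p,d=manip.snapshot(n)
    cv2.imwrite(f"pics/{name}.png",p[:,:,::-1]); np.savez(f"pics/{name}.npz",p=p,d=d,pos=s["tcp_pos"],rot=s["tool_rot"]); return p,d,cloud(n,d,s["tcp_pos"],s["tool_rot"])
def load(n,name):
    z=np.load(f"pics/{name}.npz"); return z["p"],z["d"],cloud(n,z["d"],z["pos"],z["rot"])
def cloud(n,d,pos,rot):
    c=manip.camera_model(n);K=c["mtx"];v,u=np.mgrid[:480,:640]
    P=np.stack([(u-K[0,2])/K[0,0]*d,(v-K[1,2])/K[1,1]*d,d],-1)
    if n=="wrist":
        M=np.array(c["mount"]);P=P@M[:3,:3].T+M[:3,3];W=P@Ro.from_quat(rot).as_matrix().T+pos
    else: W=(P-c["t"])@c["R"]
    W[d==0]=np.nan; return W
def crop(p,x0,y0,x1,y1,f,name):
    cv2.imwrite(f"pics/{name}.png",cv2.resize(p[y0:y1,x0:x1,::-1],None,fx=f,fy=f,interpolation=cv2.INTER_CUBIC))
def st():
    s=manip.sense(); R=Ro.from_quat(s["tool_rot"]).as_matrix()
    print("t",round(s["t"],2),"tcp",np.round(s["tcp_pos"],4),"yaw",round(np.degrees(np.arctan2(R[1,0],R[0,0])),2),"down",np.round(R[:,2],3),"F",np.round(s["force"],1),"gap",round(s["finger_gap"],3),"q",np.round(s["q"],2))
    return s,R
def world2tool(d):
    s,R=st(); print(np.round(R.T@np.array(d),4))
E
python3 - <<'E'
from h import *
p,d,W=load("top","top0")
crop(p,170,150,470,300,2.6,"c0")
for u,v in [(100,300),(313,250),(302,215),(313,248),(326,248),(313,290),(312,215),(312,270),(240,170),(240,205),(238,189),(210,200),(366,200),(392,205),(418,205),(445,205),(353,183),(455,173),(461,225),(358,237)]:
    print((u,v),np.round(W[v,u],3),p[v,u])
E
```

```text
(100, 300) [0.366 0.595 0.002] [166  95  61]
(313, 250) [0.497 0.012 0.083] [81 58 47]
(302, 215) [0.595 0.043 0.001] [43 34 30]
(313, 248) [0.505 0.013 0.016] [86 79 76]
(326, 248) [ 0.505 -0.022  0.003] [46 37 31]
(313, 290) [ 0.391  0.014 -0.001] [47 36 31]
(312, 215) [0.595 0.016 0.003] [190 192 192]
(312, 270) [0.446 0.014 0.083] [101  60  40]
(240, 170) [0.693 0.189 0.151] [144 149 145]
(240, 205) [0.606 0.189 0.151] [132 137 133]
(238, 189) [0.639 0.186 0.195] [25 24 23]
(210, 200) [0.622 0.268 0.127] [177 180 179]
(366, 200) [ 0.634 -0.131  0.01 ] [184 143  74]
(392, 205) [ 0.619 -0.2    0.018] [182 143  73]
(418, 205) [ 0.619 -0.27   0.013] [177 138  71]
(445, 205) [ 0.619 -0.344  0.01 ] [169 132  69]
(353, 183) [ 0.681 -0.096  0.008] [126 124 120]
(455, 173) [ 0.708 -0.375 -0.003] [140  88  63]
(461, 225) [ 0.563 -0.382  0.024] [171 117  86]
(358, 237) [ 0.534 -0.109 -0.001] [131 112 103]
```

```bash
cat >> h.py <<'E'
def plan(pos,yaw,n=None,vmax=0.045):
    s,R=st(); p=np.array(s["tcp_pos"]);y=np.degrees(np.arctan2(R[1,0],R[0,0]))
    d=np.array(pos)-p; dy=(yaw-y+180)%360-180
    n=n or int(max(np.ceil(np.linalg.norm(d)/vmax),np.ceil(abs(dy)/8),1))
    rows=[]
    for i in range(n):
        a=np.radians(y+dy*i/n); T=np.array([[np.cos(a),np.sin(a),0],[np.sin(a),-np.cos(a),0],[0,0,-1]])
        rows.append([*np.round(T.T@d/n,4).tolist(),round(-dy/n,2)])
    for i in range(0,n,5): print(rows[i:i+5])
E
python3 -c "
from h import *
plan([0.5,-0.24,0.36],6)"
```

```text
t 0.15 tcp [ 0.2817 -0.5574  0.3031] yaw 26.81 down [-0.     0.002 -1.   ] F [-0.3  1.2 -0.6] gap 1.001 q [-1.28  0.53  1.43 -0.    1.18 -0.18]
[[0.0375, -0.0205, -0.0063, np.float64(2.31)], [0.0367, -0.022, -0.0063, np.float64(2.31)], [0.0358, -0.0235, -0.0063, np.float64(2.31)], [0.0348, -0.0249, -0.0063, np.float64(2.31)], [0.0338, -0.0263, -0.0063, np.float64(2.31)]]
[[0.0327, -0.0276, -0.0063, np.float64(2.31)], [0.0315, -0.0289, -0.0063, np.float64(2.31)], [0.0303, -0.0302, -0.0063, np.float64(2.31)], [0.0291, -0.0314, -0.0063, np.float64(2.31)]]
```

Request:
apply_moves(
  increments=[
    [[0.0375, -0.0205, -0.006, 2.3], [0.0367, -0.022, -0.006, 2.3], [0.0358, -0.0235, -0.006, 2.3], [0.0348, -0.025, -0.006, 2.3], [0.034, -0.026, -0.006, 2.3]],
  ],
)

```text
t: 0.65
tcp_pos: [0.4039, -0.3816, 0.3307]
tool_rot: [0.992, 0.124, -0.001, -0.002]
force: [-0.9, -0.8, 0.5]
finger_gap: 0.996
```

Request:
apply_moves(
  increments=[
    [[0.0327, -0.0276, -0.006, 2.3], [0.0315, -0.029, -0.006, 2.3], [0.03, -0.03, -0.006, 2.3], [0.029, -0.031, -0.006, 2.3], [0, 0, 0, 0]],
  ],
)

```text
t: 1.15
tcp_pos: [0.5085, -0.2324, 0.3557]
tool_rot: [0.999, 0.042, -0.001, -0.003]
force: [0.0, -0.2, 0.1]
finger_gap: 1.001
```

```bash
python3 -c "
from h import *
st();shot('wrist','w1');shot('top','t1');shot('side','s1')"
```

```text
t 1.15 tcp [ 0.5085 -0.2324  0.3557] yaw 4.86 down [-0.002  0.006 -1.   ] F [ 0.  -0.2  0.1] gap 1.001 q [-0.63  0.38  1.53  0.    1.23  0.85]
```

```bash
cat >> h.py <<'E'
def rect(W,m):
    X=W[m];X=X[~np.isnan(X).any(1)];z=np.median(X[:,2]);X=X[abs(X[:,2]-z)<.008]
    (c,wh,a)=cv2.minAreaRect((X[:,:2]*1000).astype(np.float32)); return np.round(c,1),np.round(wh,1),round(a,1),round(z*1000,1),len(X)
def planexy(n,uv,z,pos,rot):
    """pixels -> world at height z"""
    c=manip.camera_model(n);K=c["mtx"];uv=np.atleast_2d(uv).astype(float)
    r=np.c_[(uv[:,0]-K[0,2])/K[0,0],(uv[:,1]-K[1,2])/K[1,1],np.ones(len(uv))]
    if n=="wrist":
        M=np.array(c["mount"]);R=Ro.from_quat(rot).as_matrix();r=r@M[:3,:3].T@R.T;o=R@M[:3,3]+pos
    else: r=r@c["R"];o=-c["R"].T@c["t"]
    return o+r*((z-o[2])/r[:,2])[:,None]
def plates(name,n="wrist"):
    p,d,W=load(n,name);z=np.load(f"pics/{name}.npz");hsv=cv2.cvtColor(p,cv2.COLOR_RGB2HSV)
    m=((hsv[...,0]>17)&(hsv[...,0]<28)&(hsv[...,1]>95)&(hsv[...,2]>140)).astype(np.uint8)
    m=cv2.morphologyEx(m,cv2.MORPH_OPEN,np.ones((5,5)))
    k,l,s,c=cv2.connectedComponentsWithStats(m);out=[]
    for i in range(1,k):
        if s[i,4]<1500: continue
        mm=l==i; cn=max(cv2.findContours(mm.astype(np.uint8),0,2)[0],key=len)[:,0]
        zz=np.nanmedian(W[mm][:,2])
        Q=planexy(n,cn,zz,z["pos"],z["rot"])[:,:2]
        r=cv2.minAreaRect((Q*1000).astype(np.float32)); out.append((np.round(r[0],1),np.round(r[1],1),round(r[2],1),round(zz*1000,1)));print(s[i],out[-1])
    return out
E
python3 -c "
from h import *
plates('w1')
p,d,W=load('wrist','w1')
z=np.load('pics/w1.npz')
K=z
# tray front edge & wall tops, mat, spatula
for u,v in [(203,155),(477,152),(340,154),(250,140),(300,140),(100,120),(120,240),(50,215),(60,270),(85,100)]: print((u,v),np.round(W[v,u]*1000,1))
crop(p,180,0,500,170,2.4,'c1')
"
```

```text
[ 194    8   68   91 5690] (array([ 629.5, -131.1]), array([78.6, 60. ]), 4.9, np.float64(15.5))
[ 341   27   64   91 5446] (array([ 624.5, -269.7]), array([79.2, 59.4]), 6.7, np.float64(15.6))
[ 271   33   64   89 5377] (array([ 614.2, -203.6]), array([79.2, 59.4]), 6.1, np.float64(15.5))
[ 411   50   67   87 5270] (array([ 611.6, -341.2]), array([79.3, 59.7]), 5.0, np.float64(15.6))
(203, 155) [ 533.3 -108.6   22.6]
(477, 152) [ 560.2 -382.4   23.2]
(340, 154) [ 546.2 -246.1   21.6]
(250, 140) [ 550.5 -151.6    1.1]
(300, 140) [ 555.1 -204.     1.7]
(100, 120) [557.4   2.4   4.2]
(120, 240) [427.4  -8.5   2. ]
(50, 215) [475.9  10.6  83.6]
(60, 270) [422.8   7.7  83.4]
(85, 100) [575.8  16.8   2.9]
```

```bash
cat > tray.py <<'E'
from h import *
import sys
def traydet(name):
    p,d,W=load('wrist',name)
    X=W.reshape(-1,3);X=X[~np.isnan(X).any(1)]
    X=X[(X[:,2]>.0205)&(X[:,2]<.026)&(X[:,0]>.52)&(X[:,0]<.72)&(X[:,1]<-.08)&(X[:,1]>-.42)]*1000
    best=None
    for yaw in np.arange(3.5,8.5,.1):
        a=np.radians(yaw);x=X[:,0]*np.cos(a)+X[:,1]*np.sin(a);y=-X[:,0]*np.sin(a)+X[:,1]*np.cos(a)
        for c in np.arange(-310,-290,.25)+0:
            r=abs(((y-c)/69-np.round((y-c)/69))*69); sc=(r<2.2).sum()
            if best is None or sc>best[0]: best=(sc,yaw,c,len(X),x.min(),np.percentile(x,1))
    return best
print(traydet(sys.argv[1]))
E
python3 tray.py w1
```

```text
(np.int64(3311), np.float64(5.900000000000002), np.float64(-299.25), 3415, np.float64(517.0089120159962), np.float64(519.0361551937583))
```

```bash
python3 -c "
from h import *
plan([0.46,0.14,0.42],4)"
```

```text
t 1.3 tcp [ 0.5059 -0.2364  0.3547] yaw 4.63 down [-0.005  0.004 -1.   ] F [ 0.5 -0.8  0.5] gap 1.004 q [-0.64  0.38  1.54  0.    1.23  0.85]
[[-0.0017, -0.0421, -0.0073, np.float64(0.07)], [-0.0018, -0.0421, -0.0073, np.float64(0.07)], [-0.0018, -0.0421, -0.0073, np.float64(0.07)], [-0.0019, -0.0421, -0.0073, np.float64(0.07)], [-0.0019, -0.0421, -0.0073, np.float64(0.07)]]
[[-0.002, -0.0421, -0.0073, np.float64(0.07)], [-0.002, -0.0421, -0.0073, np.float64(0.07)], [-0.0021, -0.0421, -0.0073, np.float64(0.07)], [-0.0021, -0.0421, -0.0073, np.float64(0.07)]]
```

Request:
apply_moves(
  increments=[
    [[-0.002, -0.042, -0.0073, 0], [-0.002, -0.042, -0.0073, 0], [-0.002, -0.042, -0.0073, 0], [-0.002, -0.042, -0.0073, 0], [-0.002, -0.042, -0.0073, 0]],
  ],
)

```text
t: 1.8
tcp_pos: [0.478, -0.0349, 0.3894]
tool_rot: [1.0, 0.03, -0.005, -0.002]
force: [0.4, -0.2, 0.8]
finger_gap: 0.996
```

Request:
apply_moves(
  increments=[
    [[-0.002, -0.042, -0.0073, 0], [-0.002, -0.042, -0.0073, 0], [-0.002, -0.042, -0.0073, 0], [-0.002, -0.03, -0.0073, 0], [-0.002, -0.012, 0, 0]],
  ],
)

```text
t: 2.3
tcp_pos: [0.457, 0.1328, 0.4198]
tool_rot: [1.0, 0.024, -0.005, -0.001]
force: [-0.7, 0.1, 0.6]
finger_gap: 0.995
```

Request:
apply_moves(
  increments=[
    [[0, 0, 0, 0], [0, 0, 0, 0]],
  ],
)

```text
t: 2.5
tcp_pos: [0.4568, 0.1313, 0.419]
tool_rot: [1.0, 0.024, -0.006, -0.001]
force: [0.1, -0.1, 0.4]
finger_gap: 1.0
```

```bash
python3 -c "
from h import *
st();shot('wrist','w2');st()"
```

```text
t 2.5 tcp [0.4568 0.1313 0.419 ] yaw 2.77 down [-0.013  0.001 -1.   ] F [ 0.1 -0.1  0.4] gap 1.0 q [0.04 0.19 1.63 0.   1.33 1.57]
t 2.55 tcp [0.4568 0.131  0.4189] yaw 2.72 down [-0.013  0.001 -1.   ] F [-0.1 -0.5 -0.4] gap 1.0 q [0.04 0.2  1.63 0.   1.33 1.57]
```

Request:
apply_moves(
  increments=[
    [[0.045, -0.025, 0, 0], [0.04, -0.025, 0, 0], [0.015, -0.01, 0, 0], [0, 0, 0, 0], [0, 0, 0, 0]],
  ],
)

```text
t: 3.05
tcp_pos: [0.5555, 0.1872, 0.412]
tool_rot: [1.0, 0.017, -0.012, 0.002]
force: [-0.1, 0.2, 0.2]
finger_gap: 0.999
```

```bash
python3 -c "
from h import *
st();shot('wrist','w3');st()"
```

```text
t 3.05 tcp [0.5555 0.1872 0.412 ] yaw 1.96 down [-0.024 -0.004 -1.   ] F [-0.1  0.2  0.2] gap 0.999 q [ 0.13  0.38  1.38 -0.    1.41  1.67]
t 3.1 tcp [0.5554 0.1871 0.412 ] yaw 1.94 down [-0.024 -0.004 -1.   ] F [-0.1  0.5 -0.8] gap 1.004 q [ 0.13  0.38  1.38 -0.    1.41  1.67]
```

```bash
python3 - <<'E'
from h import *
p,d,W=load('wrist','w3')
W=W*1000
x,y,z=W[...,0],W[...,1],W[...,2]
# housing top
for nm,(m) in {'house':(abs(z-150)<5)&(x>520)&(y>120)&(y<260),'rackwall':(abs(z-155)<5)&(x>520)&(y>225)&(y<330),'knob':(z>184)&(z<200)&(x>600)&(x<700)&(y>150)&(y<230)}.items():
    X=W[m];r=cv2.minAreaRect(X[:,:2].astype(np.float32));print(nm,len(X),np.round(r[0],1),np.round(r[1],1),round(r[2],1),np.round(np.median(X[:,2]),1))
    u=np.argwhere(m);print(u.min(0),u.max(0))
print(rect(W/1000,(z>186)&(z<200)&(x>600)&(x<700)&(y>150)&(y<230)))
# base plate / misc
for u,v in [(140,32),(157,172),(240,30),(262,170),(165,60),(190,80),(205,100),(222,90),(190,160),(320,97),(252,20),(380,20),(265,163),(380,160),(220,155),(150,150),(135,40)]: print((u,v),np.round(W[v,u],1))
crop(p,120,0,400,200,2.8,'c3')
# mat + spatula
for nm in ('w2','w3'):
    p,d,W=load('wrist',nm);hsv=cv2.cvtColor(p,cv2.COLOR_RGB2HSV)
    X=W*1000;m=(X[...,2]>76)&(X[...,2]<90)&(X[...,0]>360)&(X[...,0]<520)&(abs(X[...,1])<60)
    print(nm,'handle',rect(W,m))
    m=(p.min(2)>130)&(abs(X[...,1]-15)<40)&(X[...,0]>480)&(X[...,0]<640); print('blade',rect(W,m))
    m=(p.max(2)<75)&(abs(X[...,1]-10)<70)&(X[...,0]>370)&(X[...,0]<640)&(X[...,2]<12)
    m=cv2.morphologyEx(m.astype(np.uint8),cv2.MORPH_OPEN,np.ones((3,3)))>0; print('mat',rect(W,m))
E
```

```text
house 18177 [644.  199.7] [126.3 115.2] 4.8 148.7
[  0 228] [172 381]
rackwall 2249 [636.3 275.8] [129.3 104.9] 2.1 154.2
[  1 134] [177 276]
knob 1203 [636.4 191.1] [14.  39.9] 87.7 192.3
[ 67 308] [127 331]
(array([636.4, 191.1]), array([14. , 39.9]), 87.7, np.float64(192.3), 1203)
(140, 32) [678.3 326.  152.8]
(157, 172) [574.3 322.7 154.6]
(240, 30) [704.6 279.1   5.8]
(262, 170) [553.2 258.2  -0.8]
(165, 60) [661.8 318.1 128.2]
(190, 80) [649.7 317.7  67. ]
(205, 100) [631.7 312.2  37.8]
(222, 90) [643.1 301.7   3.8]
(190, 160) [572.2 323.   67.2]
(320, 97) [636.8 190.4 193.2]
(252, 20) [690.1 243.3 148. ]
(380, 20) [693.9 147.1 146.1]
(265, 163) [583.9 234.5 148.4]
(380, 160) [589.5 138.4 146.4]
(220, 155) [570.2 307.1   4.7]
(150, 150) [572.7 391.1   1.3]
(135, 40) [691.7 396.9  -2.4]
w2 handle (array([448.3,  13.3]), array([93.3, 22.8]), 1.9, np.float64(83.3), 1881)
blade (array([552.8,  16.8]), array([100.2,  32.6]), 1.8, np.float64(4.2), 2527)
mat (array([494. ,   9.2]), array([ 84.5, 228.8]), 88.0, np.float64(1.7), 8484)
w3 handle (array([450.3,  14.2]), array([90.9, 21.9]), 2.0, np.float64(83.4), 1480)
blade (array([552.6,  16.6]), array([99.6, 32.6]), 2.0, np.float64(4.2), 2147)
mat (array([493.6,   9.1]), array([ 84.7, 229.3]), 87.9, np.float64(1.7), 7422)
```

```bash
python3 - <<'E'
from h import *
p,d,W=load('wrist','w3')
W=W*1000
x,y,z=W[...,0],W[...,1],W[...,2]
# left wall top pts, white
m=(z>150)&(z<158)&(y>250)&(x>540)&(p.min(2)>150)
X=W[m]
for k in np.arange(570,700,10):
    S=X[(X[:,0]>=k)&(X[:,0]<k+10)]
    L=S[S[:,1]>295];R=S[S[:,1]<=295]
    print(k,len(L),len(R),np.round(np.percentile(L[:,1],[3,97]),1) if len(L)>3 else '',np.round(np.percentile(R[:,1],[3,97]),1) if len(R)>3 else '')
print('x range walls',np.percentile(X[:,0],[0,1,99,100]))
m=(abs(z-148.5)<4)&(x>520)&(y>120)&(y<245)&(p.max(2)-p.min(2)<30)
X=W[m]
for k in np.arange(570,720,12):
    S=X[(X[:,0]>=k)&(X[:,0]<k+12)]
    if len(S)>5: print(k,len(S),np.round([S[:,1].min(),S[:,1].max()],1))
for k in np.arange(145,240,10):
    S=X[(X[:,1]>=k)&(X[:,1]<k+10)]
    if len(S)>5: print('y',k,len(S),np.round([S[:,0].min(),S[:,0].max()],1))
E
```

```text
570 30 0 [321.8 325.5] 
580 44 1 [318.  322.1] 
590 63 39 [318.3 322.6] [250.5 253.1]
600 67 65 [319.5 323.1] [250.3 253.9]
610 67 66 [320.4 324.1] [250.8 254.8]
620 75 74 [321.  325.1] [251.6 255.8]
630 74 69 [321.7 326.1] [252.6 256.4]
640 75 76 [322.9 326.8] [253.4 257.7]
650 77 75 [323.6 327.7] [254.3 258.3]
660 83 80 [324.3 328.6] [255.1 259.2]
670 137 85 [315.5 329.4] [256.2 260.2]
680 28 135 [314.7 325. ] [257.2 272.3]
690 0 0  
x range walls [569.96489699 574.70998023 685.39603856 686.61445152]
570 34 [216.3 244. ]
582 1316 [137.7 245. ]
594 1715 [138. 238.]
606 1023 [139.  238.8]
618 728 [140.3 240.3]
630 654 [142.  240.9]
642 762 [143.1 242.2]
654 1163 [143.8 243.5]
666 2082 [144.8 244.5]
678 2287 [145.9 245. ]
690 2362 [146.9 245. ]
702 633 [147.9 244.6]
y 145 1945 [587.2 706.9]
y 155 1740 [587.  706.4]
y 165 1241 [585.8 706.3]
y 175 1045 [584.6 705.9]
y 185 999 [584.3 705.7]
y 195 1035 [582.8 705.1]
y 205 1213 [582.6 704.8]
y 215 1609 [581.4 704.3]
y 225 2148 [580.3 704.1]
y 235 1331 [578.5 703.7]
```

```bash
python3 -c "
from h import *
plan([0.4527,0.0133,0.25],1.9)"
```

```text
t 3.1 tcp [0.5554 0.1871 0.412 ] yaw 1.94 down [-0.024 -0.004 -1.   ] F [-0.1  0.5 -0.8] gap 1.004 q [ 0.13  0.38  1.38 -0.    1.41  1.67]
[[-0.0181, 0.0284, 0.027, np.float64(0.01)], [-0.0181, 0.0284, 0.027, np.float64(0.01)], [-0.0181, 0.0284, 0.027, np.float64(0.01)], [-0.0181, 0.0284, 0.027, np.float64(0.01)], [-0.0181, 0.0284, 0.027, np.float64(0.01)]]
[[-0.0181, 0.0284, 0.027, np.float64(0.01)]]
```

```bash
cat >> h.py <<'E'
def plan(pos,yaw,n=None,vmax=0.045,scale=None):
    s,R=st(); p=np.array(s["tcp_pos"]);y=np.degrees(np.arctan2(R[1,0],R[0,0]))
    d=np.array(pos)-p; dy=float((yaw-y+180)%360-180)
    n=n or int(max(np.ceil(np.linalg.norm(d)/vmax),np.ceil(abs(dy)/8),1))
    rows=[]
    for i in range(n):
        Ri=R@Ro.from_euler('z',-dy*i/n,degrees=True).as_matrix()
        rows.append([*np.round(Ri.T@d/n,4).tolist(),round(-dy/n,2)])
    for i in range(0,n,5): print(rows[i:i+5])
E
cat > go.sh <<'E'
python3 -c "
from h import *
plan([$1,$2,$3],$4,${5:-None})"
E
chmod +x go.sh
```

Request:
apply_moves(
  increments=[
    [[-0.018, 0.0284, 0.027, 0], [-0.018, 0.0284, 0.027, 0], [-0.018, 0.0284, 0.027, 0], [-0.018, 0.0284, 0.027, 0], [-0.018, 0.0284, 0.027, 0]],
  ],
)

```text
t: 3.6
tcp_pos: [0.4646, 0.0359, 0.2809]
tool_rot: [1.0, 0.018, -0.004, 0.002]
force: [0.6, 0.3, 0.5]
finger_gap: 0.997
```

Request:
apply_moves(
  increments=[
    [[-0.01, 0.022, 0.02, 0], [-0.005, 0.008, 0.007, 0], [0, 0, 0, 0]],
  ],
)

```text
t: 3.9
tcp_pos: [0.4425, 0.001, 0.2522]
tool_rot: [1.0, 0.014, -0.009, 0.001]
force: [0.5, 0.5, -0.3]
finger_gap: 0.996
```

```bash
./go.sh .4527 .0133 .2 1.9 3
```

```text
t 3.9 tcp [0.4425 0.001  0.2522] yaw 1.55 down [-0.018 -0.003 -1.   ] F [ 0.5  0.5 -0.3] gap 0.996 q [-0.25  0.37  1.92 -0.01  0.86  1.3 ]
[[0.0038, -0.004, 0.0173, -0.12], [0.0038, -0.004, 0.0173, -0.12], [0.0038, -0.004, 0.0173, -0.12]]
```

Request:
apply_moves(
  increments=[
    [[0, 0, 0, 0], [0, 0, 0, 0], [0, 0, 0, 0], [0, 0, 0, 0], [0, 0, 0, 0]],
  ],
)

```text
t: 4.4
tcp_pos: [0.446, 0.0028, 0.2559]
tool_rot: [1.0, 0.015, -0.004, 0.002]
force: [-0.3, 0.1, -0.1]
finger_gap: 1.004
```

```bash
./go.sh .4527 .0133 .2 1.9 3
```

```text
t 4.4 tcp [0.446  0.0028 0.2559] yaw 1.72 down [-0.008 -0.004 -1.   ] F [-0.3  0.1 -0.1] gap 1.004 q [-0.24  0.37  1.91 -0.01  0.86  1.3 ]
[[0.0025, -0.0035, 0.0186, -0.06], [0.0025, -0.0035, 0.0186, -0.06], [0.0025, -0.0035, 0.0186, -0.06]]
```

Request:
apply_moves(
  increments=[
    [[0.0025, -0.0035, 0.018, 0], [0.0025, -0.0035, 0.018, 0], [0.0015, -0.002, 0.012, 0], [0, -0.001, 0.006, 0], [0, 0, 0, 0]],
  ],
)

```text
t: 4.9
tcp_pos: [0.4544, 0.0143, 0.2017]
tool_rot: [1.0, 0.017, -0.001, 0.003]
force: [-0.3, -0.4, -0.1]
finger_gap: 1.001
```

```bash
python3 - <<'E'
from h import *
p,d,W=shot('wrist','w4')
X=W*1000
m=(X[...,2]>76)&(X[...,2]<90)&(X[...,0]>360)&(X[...,0]<520)&(abs(X[...,1])<60)
print('handle',rect(W,m))
m=(p.min(2)>130)&(abs(X[...,1]-15)<40)&(X[...,0]>480)&(X[...,0]<640); print('blade',rect(W,m))
E
./go.sh .4527 .0133 .130 1.9
```

```text
handle (array([448.1,  13.6]), array([94.6, 22.1]), 2.0, np.float64(83.3), 7034)
blade (array([548.9,  17.1]), array([92.5, 32.5]), 1.9, np.float64(4.1), 7897)
t 4.95 tcp [0.4546 0.0142 0.202 ] yaw 1.91 down [-0.001 -0.006 -1.   ] F [-0.3 -0.2 -0.1] gap 1.005 q [-0.21  0.48  1.95 -0.01  0.72  1.33]
[[-0.0009, 0.0002, 0.036, 0.0], [-0.0009, 0.0002, 0.036, 0.0]]
```

Request:
apply_moves(
  increments=[
    [[-0.0005, 0.0001, 0.022, 0], [-0.0005, 0.0001, 0.022, 0], [-0.0005, 0.0001, 0.016, 0], [-0.0003, 0, 0.008, 0], [0, 0, 0.003, 0]],
  ],
)

```text
t: 5.45
tcp_pos: [0.4568, 0.0126, 0.1328]
tool_rot: [1.0, 0.017, 0.005, 0.004]
force: [0.0, 0.1, -0.0]
finger_gap: 0.999
```

```bash
./go.sh .4527 .0133 .129 1.9
```

```text
t 5.45 tcp [0.4568 0.0126 0.1328] yaw 1.94 down [ 0.011 -0.008 -1.   ] F [ 0.   0.1 -0. ] gap 0.999 q [-0.21  0.62  1.99 -0.01  0.52  1.33]
[[-0.0041, -0.0009, 0.0037, 0.04]]
```

Request:
apply_moves(
  increments=[
    [[0, 0, 0.001, 0], [-0.001, 0, 0.001, 0], [-0.001, 0, 0.001, 0], [0, 0, 0, 0], [0, 0, 0, 0]],
  ],
)

```text
t: 5.95
tcp_pos: [0.456, 0.0122, 0.1317]
tool_rot: [1.0, 0.017, 0.008, 0.005]
force: [0.1, -0.0, -0.7]
finger_gap: 1.006
```

```bash
./go.sh .4527 .0133 .129 1.9
```

```text
t 5.95 tcp [0.456  0.0122 0.1317] yaw 1.95 down [ 0.015 -0.009 -1.   ] F [ 0.1 -0.  -0.7] gap 1.006 q [-0.22  0.62  2.   -0.01  0.51  1.33]
[[-0.0033, -0.0012, 0.0026, 0.05]]
```

Request:
apply_moves(
  increments=[
    [[-0.002, -0.001, 0.003, 0], [-0.001, 0, 0.002, 0], [0, 0, 0, 0]],
  ],
)

```text
t: 6.25
tcp_pos: [0.453, 0.0131, 0.1268]
tool_rot: [1.0, 0.017, 0.008, 0.005]
force: [0.8, 0.9, 0.0]
finger_gap: 1.002
```

Request:
apply_moves(
  increments=[
    [[0, 0, 0, 0], [0, 0, 0, 0], [0, 0, 0, 0], [0, 0, 0, 0], [0, 0, 0, 0]],
  ],
  fingers=0,
  newtons=90,
)

```text
t: 6.75
tcp_pos: [0.453, 0.0132, 0.1266]
tool_rot: [1.0, 0.017, 0.008, 0.005]
force: [-0.1, 0.9, 3.2]
finger_gap: 0.237
```

```bash
./go.sh .4527 .0133 .129 1.9
```

```text
t 6.75 tcp [0.453  0.0132 0.1266] yaw 1.95 down [ 0.016 -0.01  -1.   ] F [-0.1  0.9  3.2] gap 0.237 q [-0.22  0.63  2.01 -0.01  0.48  1.33]
[[-0.0002, -0.0001, -0.0024, 0.05]]
```

```bash
cat >> h.py <<'E'
import json,os
def savegrip(o,yaw):
    s,R=st();L0=Ro.from_euler('z',yaw,degrees=True).as_matrix()
    json.dump(dict(Rl=(R.T@L0).tolist(),o=(R.T@(np.array(o)-s["tcp_pos"])).tolist()),open("grip.json","w"))
def lifter(s=None):
    g=json.load(open("grip.json"));s=s or manip.sense();R=Ro.from_quat(s["tool_rot"]).as_matrix()
    L=R@np.array(g["Rl"]);o=s["tcp_pos"]+R@np.array(g["o"]);return o,L,R,s
TR=dict(yaw=5.9,c=(593.0,-299.25));RK=dict(yaw=5.0,c=(658.,232.7))
def toloc(fr,P):
    a=np.radians(fr["yaw"]);c,s_=np.cos(a),np.sin(a);P=np.array(P)*1000
    return np.array([P[0]*c+P[1]*s_-fr["c"][0],-P[0]*s_+P[1]*c-fr["c"][1],P[2]])
def tow(fr,p):
    a=np.radians(fr["yaw"]);c,s_=np.cos(a),np.sin(a);x=p[0]+fr["c"][0];y=p[1]+fr["c"][1]
    return np.array([x*c-y*s_,x*s_+y*c,p[2]])/1000
def ls(fr=None):
    o,L,R,s=lifter();tip=o+L@np.array([.1,0,0])
    print("t",round(s["t"],2),"lift o",np.round(o*1000,1),"yaw",round(np.degrees(np.arctan2(L[1,0],L[0,0])),2),"nose-up",round(np.degrees(np.arcsin(L[2,0])),2),"leftup",round(np.degrees(np.arcsin(L[2,1])),2),"F",np.round(s["force"],1),"gap",round(s["finger_gap"],3),"q",np.round(s["q"],2).tolist())
    if fr: print(" local o",np.round(toloc(fr,o),1),"tip",np.round(toloc(fr,tip),1))
    return o,L,R,s
def planL(o1,yaw,n=None,vmax=.04,ramp=True,fr=None):
    o,L,R,s=ls(fr);y=np.degrees(np.arctan2(L[1,0],L[0,0]));dy=float((yaw-y+180)%360-180)
    # tool displacement: rotate about tcp, then shift
    p=s["tcp_pos"];Rz=Ro.from_euler('z',dy,degrees=True).as_matrix()
    p1=np.array(o1)-Rz@(o-p); d=p1-p
    n=n or int(max(np.ceil(np.linalg.norm(d)/vmax)+ (2 if ramp else 0),np.ceil(abs(dy)/8),1))
    w=np.ones(n)
    if ramp and n>=3: w[0]=w[-1]=.5; 
    if ramp and n>=5: w[-2]=.8;w[1]=.9
    w/=w.sum();rows=[];acc=0
    for i in range(n):
        Ri=R@Ro.from_euler('z',-dy*acc,degrees=True).as_matrix();acc+=w[i]
        rows.append([*np.round(Ri.T@d*w[i],4).tolist(),round(-dy*w[i],2)])
    for i in range(0,n,5): print(rows[i:i+5])
E
python3 -c "
from h import *
savegrip([.5029,.0150,.003],1.95)
ls(TR);ls(RK)
planL([.5029,.0150,.12],1.95)"
```

```text
t 6.75 tcp [0.453  0.0132 0.1266] yaw 1.95 down [ 0.016 -0.01  -1.   ] F [-0.1  0.9  3.2] gap 0.237 q [-0.22  0.63  2.01 -0.01  0.48  1.33]
t 6.75 lift o [502.9  15.    3. ] yaw 1.95 nose-up -0.0 leftup -0.0 F [-0.1  0.9  3.2] gap 0.237 q [-0.22, 0.63, 2.01, -0.01, 0.48, 1.33]
 local o [-91.2 262.5   3. ] tip [  8.5 255.6   3. ]
t 6.75 lift o [502.9  15.    3. ] yaw 1.95 nose-up -0.0 leftup -0.0 F [-0.1  0.9  3.2] gap 0.237 q [-0.22, 0.63, 2.01, -0.01, 0.48, 1.33]
 local o [-155.7 -261.6    3. ] tip [ -55.8 -266.9    3. ]
t 6.75 lift o [502.9  15.    3. ] yaw 1.95 nose-up -0.0 leftup -0.0 F [-0.1  0.9  3.2] gap 0.237 q [-0.22, 0.63, 2.01, -0.01, 0.48, 1.33]
[[0.0002, 0.0002, -0.0158, np.float64(-0.0)], [0.0004, 0.0003, -0.0285, np.float64(-0.0)], [0.0005, 0.0003, -0.0316, np.float64(-0.0)], [0.0004, 0.0003, -0.0253, np.float64(-0.0)], [0.0002, 0.0002, -0.0158, np.float64(-0.0)]]
```

Request:
apply_moves(
  increments=[
    [[0, 0, -0.015, 0], [0, 0, -0.025, 0], [0, 0, -0.025, 0], [0, 0, -0.01, 0], [0, 0, 0, 0]],
  ],
)

```text
t: 7.25
tcp_pos: [0.4501, 0.0142, 0.2027]
tool_rot: [1.0, 0.017, 0.005, 0.004]
force: [-0.2, 0.2, -2.1]
finger_gap: 0.242
```

```bash
python3 -c "
from h import *
o=tow(TR,[-190,103.5,60]);print(o)
planL(o,5.9,fr=TR)"
```

```text
[ 0.42098687 -0.15328768  0.06      ]
t 7.25 lift o [499.2  16.1  78.8] yaw 1.95 nose-up -0.38 leftup 0.09 F [-0.2  0.2 -2.1] gap 0.242 q [-0.21, 0.47, 1.96, -0.01, 0.7, 1.33]
 local o [-94.8 264.   78.8] tip [  5.  257.1  78.1]
[[-0.0074, 0.0149, 0.0017, np.float64(-0.35)], [-0.0134, 0.0267, 0.0031, np.float64(-0.62)], [-0.0152, 0.0295, 0.0034, np.float64(-0.69)], [-0.0156, 0.0294, 0.0034, np.float64(-0.69)], [-0.0159, 0.0292, 0.0034, np.float64(-0.69)]]
[[-0.013, 0.0232, 0.0027, np.float64(-0.55)], [-0.0083, 0.0144, 0.0017, np.float64(-0.35)]]
```

Request:
apply_moves(
  increments=[
    [[-0.0074, 0.0149, 0.0017, -0.4], [-0.0134, 0.0267, 0.003, -0.6], [-0.0152, 0.0295, 0.0034, -0.7], [-0.0156, 0.0294, 0.0034, -0.7], [-0.016, 0.029, 0.0034, -0.7]],
  ],
)

```text
t: 7.75
tcp_pos: [0.3892, -0.1197, 0.186]
tool_rot: [0.999, 0.05, 0.005, 0.004]
force: [0.5, -0.4, -1.3]
finger_gap: 0.244
```

Request:
apply_moves(
  increments=[
    [[-0.013, 0.0232, 0.0027, -0.5], [-0.0083, 0.0144, 0.0017, -0.4], [0, 0, 0, 0]],
  ],
)

```text
t: 8.05
tcp_pos: [0.3692, -0.1635, 0.1791]
tool_rot: [0.998, 0.055, 0.003, 0.003]
force: [0.6, 0.4, -1.0]
finger_gap: 0.24
```

```bash
python3 -c "
from h import *
shot('wrist','w5');plates('w5')
o=tow(TR,[-185,103.5,7]);print(o)
planL(o,5.9,fr=TR)"; python3 tray.py w5
```

```text
[ 0.42596039 -0.15277372  0.007     ]
t 8.1 lift o [ 417.4 -156.5   55. ] yaw 6.38 nose-up -0.62 leftup 0.3 F [ 0.6  0.8 -0.9] gap 0.241 q [-0.69, 0.48, 2.09, 0.0, 0.56, 0.77]
 local o [-193.9  100.6   55. ] tip [-93.9 101.5  53.9]
[[0.0014, -0.0006, 0.008, np.float64(0.08)], [0.0029, -0.0011, 0.016, np.float64(0.16)], [0.0029, -0.0012, 0.016, np.float64(0.16)], [0.0014, -0.0006, 0.008, np.float64(0.08)]]Traceback (most recent call last):
  File "tray.py", line 14, in <module>
    print(traydet(sys.argv[1]))
          ~~~~~~~^^^^^^^^^^^^^
  File "tray.py", line 12, in traydet
    if best is None or sc>best[0]: best=(sc,yaw,c,len(X),x.min(),np.percentile(x,1))
                                                         ~~~~~^^
    return umr_minimum(a, axis, None, out, keepdims, initial, where)
ValueError: zero-size array to reduction operation minimum which has no identity
```

```bash
cat >> h.py <<'E'
def blade(name):
    p,d,W=load('wrist',name);o,L,R,s=lifter(dict(tcp_pos=np.load(f"pics/{name}.npz")["pos"],tool_rot=np.load(f"pics/{name}.npz")["rot"]))
    X=(W-o)@L*1000  # lifter frame
    m=(p.min(2)>120)&(abs(X[...,1])<25)&(X[...,0]>-8)&(X[...,0]<110)&(abs(X[...,2])<12);m=cv2.morphologyEx(m.astype(np.uint8),cv2.MORPH_OPEN,np.ones((5,5)))>0
    Q=X[m];A=np.c_[np.ones(len(Q)),Q[:,0],Q[:,1]];k=np.linalg.lstsq(A,Q[:,2],rcond=None)[0]
    cs=[]
    for x in range(6,int(Q[:,0].max())-4,8):
        S=Q[abs(Q[:,0]-x)<4]; cs.append([x,(S[:,1].min()+S[:,1].max())/2])
    cs=np.array(cs);f=np.polyfit(cs[:,0],cs[:,1],1)
    print("blade in lifter frame: rear x",round(np.percentile(Q[:,0],.5),1),"max",round(Q[:,0].max(),1),"y at0",round(f[1],1),"yaw",round(np.degrees(f[0]),2),"z0",round(k[0],1),"pitch",round(np.degrees(k[1]),2),"roll",round(np.degrees(k[2]),2))
E
python3 -c "
from h import *
blade('w5')"
```

```text
blade in lifter frame: rear x -0.3 max 75.3 y at0 -0.3 yaw 0.18 z0 1.3 pitch -0.61 roll 0.02
```

Request:
apply_moves(
  increments=[
    [[0.0014, -0.0006, 0.008, 0.1], [0.0029, -0.0011, 0.016, 0.2], [0.0029, -0.0012, 0.016, 0.2], [0.0014, -0.0006, 0.008, 0.1], [0, 0, 0, 0]],
  ],
)

```text
t: 8.6
tcp_pos: [0.3788, -0.1544, 0.1277]
tool_rot: [0.999, 0.052, 0.002, 0.002]
force: [-0.1, 0.4, -0.6]
finger_gap: 0.24
```

```bash
python3 -c "
from h import *
o=tow(TR,[-185,103.5,7.5])
planL(o,5.9,fr=TR)"
```

```text
t 8.6 lift o [ 426.9 -148.4    3.5] yaw 6.0 nose-up -0.67 leftup 0.39 F [-0.1  0.4 -0.6] gap 0.24 q [-0.66, 0.61, 2.11, 0.0, 0.41, 0.8]
 local o [-183.6  107.8    3.5] tip [-83.6 108.    2.3]
[[-0.0004, 0.0011, -0.001, np.float64(0.03)], [-0.0007, 0.0021, -0.002, np.float64(0.05)], [-0.0004, 0.0011, -0.001, np.float64(0.03)]]
```

Request:
apply_moves(
  increments=[
    [[0, 0.002, -0.002, 0], [0, 0.002, -0.002, 0], [0, 0.001, -0.001, 0], [0, 0, 0, 0]],
  ],
)

```text
t: 9.0
tcp_pos: [0.3799, -0.1589, 0.134]
tool_rot: [0.999, 0.053, 0.003, 0.002]
force: [-0.4, -0.7, -1.2]
finger_gap: 0.243
```

```bash
python3 -c "
from h import *
o=tow(TR,[-130,103.5,7.5])
planL(o,5.9,fr=TR)
shot('side','s2');p=load('side','s2')[0];crop(p,240,220,480,400,3.2,'c5')"
```

```text
t 9.0 lift o [ 428.2 -152.9    9.9] yaw 6.13 nose-up -0.62 leftup 0.33 F [-0.4 -0.7 -1.2] gap 0.243 q [-0.67, 0.6, 2.1, 0.0, 0.44, 0.79]
 local o [-182.8  103.2    9.9] tip [-82.8 103.6   8.8]
[[0.0088, -0.0001, 0.0004, np.float64(0.04)], [0.0176, -0.0001, 0.0009, np.float64(0.08)], [0.0176, -0.0001, 0.0009, np.float64(0.08)], [0.0088, -0.0001, 0.0004, np.float64(0.04)]]
```

Request:
apply_moves(
  increments=[
    [[0.008, 0, 0.001, 0.1], [0.015, 0, 0.001, 0.1], [0.015, 0, 0.0005, 0], [0.008, 0, 0, 0], [0, 0, 0, 0]],
  ],
)

```text
t: 9.55
tcp_pos: [0.4286, -0.1544, 0.1325]
tool_rot: [0.999, 0.05, 0.004, 0.003]
force: [0.8, -0.2, -1.9]
finger_gap: 0.241
```

```bash
python3 -c "
from h import *
shot('wrist','w6');blade('w6')
o=tow(TR,[-80,103.5,7])
planL(o,5.9,fr=TR)"
```

```text
blade in lifter frame: rear x 0.6 max 77.0 y at0 0.0 yaw 0.97 z0 1.0 pitch -0.72 roll -3.39
t 9.6 lift o [ 476.4 -148.6    8.4] yaw 5.78 nose-up -0.55 leftup 0.29 F [ 0.2  0.2 -0.6] gap 0.244 q [-0.59, 0.62, 2.0, 0.0, 0.52, 0.88]
 local o [-134.4  102.5    8.4] tip [-34.4 102.3   7.4]
[[0.0091, -0.0002, 0.0003, np.float64(-0.02)], [0.0181, -0.0003, 0.0006, np.float64(-0.04)], [0.0181, -0.0003, 0.0006, np.float64(-0.04)], [0.0091, -0.0002, 0.0003, np.float64(-0.02)]]
```

Request:
apply_moves(
  increments=[
    [[0.008, -0.0008, 0, 0], [0.016, -0.0005, 0.0005, 0], [0.016, 0, 0.0005, 0], [0.008, 0, 0, 0], [0, 0, 0, 0]],
  ],
)

```text
t: 10.1
tcp_pos: [0.475, -0.1468, 0.1312]
tool_rot: [0.999, 0.049, 0.001, 0.001]
force: [-0.6, 0.1, -1.1]
finger_gap: 0.242
```

```bash
python3 -c "
from h import *
shot('wrist','w7');blade('w7');plates('w7')
o=tow(TR,[-38,104,7])
planL(o,5.9,fr=TR)"
```

```text
blade in lifter frame: rear x 0.9 max 69.7 y at0 -0.3 yaw 0.13 z0 0.6 pitch -0.21 roll 2.68
[ 249    0  143   15 2107] (array([ 592.7, -134.4]), array([ 5.2, 59.2]), 5.8, np.float64(15.5))
[  415     0   147    73 10204] (array([ 588.5, -205.9]), array([27.7, 59.6]), 5.8, np.float64(15.6))
[ 576    0   64   65 3832] (array([ 595.5, -258.9]), array([24.5, 28. ]), 6.0, np.float64(15.6))
t 10.15 lift o [ 522.  -140.7    6.8] yaw 5.64 nose-up -0.86 leftup 0.52 F [ 0.2 -0.1 -1.4] gap 0.241 q [-0.53, 0.65, 1.89, -0.0, 0.6, 0.95]
 local o [-88.2 105.6   6.8] tip [ 11.8 105.2   5.3]
[[0.0084, 0.0003, -0.0, np.float64(-0.04)], [0.0167, 0.0006, -0.0001, np.float64(-0.09)], [0.0167, 0.0006, -0.0001, np.float64(-0.09)], [0.0084, 0.0003, -0.0, np.float64(-0.04)]]
```

Request:
apply_moves(
  increments=[
    [[0.008, 0.0003, 0, -0.1], [0.016, 0.0003, 0, -0.1], [0.016, 0.0003, 0, 0], [0.009, 0, 0, 0], [0, 0, 0, 0]],
  ],
)

```text
t: 10.65
tcp_pos: [0.5219, -0.1419, 0.1305]
tool_rot: [0.999, 0.05, -0.002, -0.001]
force: [-0.6, -0.5, -1.7]
finger_gap: 0.242
```

```bash
python3 -c "
from h import *
shot('wrist','w8');plates('w8')
o=tow(TR,[-38,104,7])
planL(o,5.9,fr=TR)"
```

```text
[  251     0   144   130 17859] (array([ 615.7, -132.2]), array([51.3, 59.5]), 5.5, np.float64(15.5))
[  410     0   156   179 24419] (array([ 611.7, -203.6]), array([73.4, 59.6]), 5.9, np.float64(15.6))
[  561     0    79   172 11126] (array([ 619.2, -261. ]), array([70. , 36.8]), 5.9, np.float64(15.6))
t 10.7 lift o [ 567.9 -135.3    5.7] yaw 5.72 nose-up -1.24 leftup 0.76 F [ 0.5  0.7 -2. ] gap 0.244 q [-0.47, 0.68, 1.78, -0.0, 0.69, 1.0]
 local o [-42.  106.3   5.7] tip [ 58.  106.    3.5]
[[0.001, 0.0006, -0.0003, np.float64(-0.04)], [0.002, 0.0012, -0.0007, np.float64(-0.09)], [0.001, 0.0006, -0.0003, np.float64(-0.04)]]
```

Request:
apply_moves(
  increments=[
    [[0.002, 0.0005, -0.003, 0], [0.001, 0, -0.004, 0], [0, 0, -0.004, 0], [0, 0, -0.003, 0], [0, 0, 0, 0]],
  ],
)

```text
t: 11.2
tcp_pos: [0.5208, -0.1413, 0.1449]
tool_rot: [0.999, 0.049, -0.006, -0.003]
force: [1.1, -0.3, -3.3]
finger_gap: 0.242
```

```bash
python3 -c "
from h import *
shot('wrist','w9');plates('w9');ls(TR)"
```

```text
[  255     0   139   129 17147] (array([ 614.6, -131.9]), array([52.6, 59.6]), 5.5, np.float64(23.0))
[  407     0   145   171 21800] (array([ 612.2, -203.5]), array([74.9, 59.6]), 5.9, np.float64(15.6))
[  547     0    93   164 13034] (array([ 620.2, -265.2]), array([71.2, 45.8]), 5.9, np.float64(15.7))
t 11.25 lift o [ 566.8 -134.5   19.8] yaw 5.68 nose-up -1.6 leftup 0.95 F [-1.1 -0.7 -3.6] gap 0.237 q [-0.47, 0.66, 1.77, -0.0, 0.73, 1.0]
 local o [-43.  107.2  19.8] tip [ 56.9 106.8  17. ]
```

Request:
apply_moves(
  increments=[
    [[0, 0, -0.004, 0], [0, 0, -0.007, 0], [0, 0, -0.007, 0], [0, 0, -0.004, 0], [0, 0, 0, 0]],
  ],
)

```text
t: 11.75
tcp_pos: [0.5206, -0.1412, 0.1685]
tool_rot: [0.999, 0.049, -0.007, -0.003]
force: [0.1, 0.3, -3.2]
finger_gap: 0.241
```

```bash
python3 -c "
from h import *
ls(TR)"
```

```text
t 11.75 lift o [ 566.5 -134.4   43.6] yaw 5.68 nose-up -1.65 leftup 0.98 F [ 0.1  0.3 -3.2] gap 0.241 q [-0.47, 0.62, 1.75, -0.0, 0.78, 1.0]
 local o [-43.3 107.3  43.6] tip [ 56.6 106.9  40.7]
```

Request:
apply_moves(
  increments=[
    [[0, 0, 0, 0], [0, 0, 0, 0], [0, 0, 0, 0]],
  ],
)

```text
t: 12.05
tcp_pos: [0.5205, -0.1412, 0.1687]
tool_rot: [0.999, 0.05, -0.007, -0.003]
force: [-0.0, 0.2, -2.3]
finger_gap: 0.245
```

```bash
python3 -c "
from h import *
o,L,R,s=ls(TR)
p,d,W=shot('wrist','w10');plates('w10')
X=(W*1000);m=(X[...,2]>25)&(X[...,0]>585)&(abs(X[...,1]+130)<40);Q=X[m];k=np.linalg.lstsq(np.c_[np.ones(len(Q)),Q[:,:2]],Q[:,2],rcond=None)[0];print(len(Q),np.degrees(k[1:]))
"
```

```text
t 12.05 lift o [ 566.4 -134.4   43.7] yaw 5.69 nose-up -1.64 leftup 0.97 F [-0.   0.2 -2.3] gap 0.245 q [-0.47, 0.62, 1.75, -0.0, 0.78, 1.0]
 local o [-43.4 107.3  43.7] tip [ 56.6 107.   40.9]
[  255     0   139   129 17182] (array([ 614. , -131.7]), array([52.5, 59.8]), 5.7, np.float64(46.7))
[  399     1   129   163 18429] (array([ 614.3, -203.3]), array([79.4, 59.6]), 6.0, np.float64(15.6))
[  524     0   116   158 16222] (array([ 623.1, -270.8]), array([76.4, 58.4]), 5.9, np.float64(15.7))
17626 [-1.44089251  0.76752893]
```

```bash
python3 -c "
from h import *
o=tow(RK,[-200,2,52])
planL(o,5.0,fr=RK,n=24)"
```

```text
t 12.1 lift o [ 566.4 -134.4   43.7] yaw 5.69 nose-up -1.65 leftup 0.97 F [ 0.1 -0.9 -2.9] gap 0.241 q [-0.47, 0.62, 1.75, -0.0, 0.78, 1.0]
 local o [-105.4 -416.    43.7] tip [  -5.5 -414.8   40.8]
[[-0.002, -0.0092, -0.0001, np.float64(0.02)], [-0.0036, -0.0166, -0.0002, np.float64(0.03)], [-0.004, -0.0185, -0.0002, np.float64(0.03)], [-0.004, -0.0185, -0.0002, np.float64(0.03)], [-0.004, -0.0185, -0.0002, np.float64(0.03)]]
[[-0.004, -0.0185, -0.0002, np.float64(0.03)], [-0.004, -0.0185, -0.0002, np.float64(0.03)], [-0.004, -0.0185, -0.0002, np.float64(0.03)], [-0.004, -0.0185, -0.0002, np.float64(0.03)], [-0.004, -0.0185, -0.0002, np.float64(0.03)]]
[[-0.004, -0.0185, -0.0002, np.float64(0.03)], [-0.0041, -0.0185, -0.0002, np.float64(0.03)], [-0.0041, -0.0185, -0.0002, np.float64(0.03)], [-0.0041, -0.0185, -0.0002, np.float64(0.03)], [-0.0041, -0.0185, -0.0002, np.float64(0.03)]]
[[-0.0041, -0.0185, -0.0002, np.float64(0.03)], [-0.0041, -0.0185, -0.0002, np.float64(0.03)], [-0.0041, -0.0185, -0.0002, np.float64(0.03)], [-0.0041, -0.0184, -0.0002, np.float64(0.03)], [-0.0041, -0.0184, -0.0002, np.float64(0.03)]]
[[-0.0041, -0.0184, -0.0002, np.float64(0.03)], [-0.0042, -0.0184, -0.0002, np.float64(0.03)], [-0.0033, -0.0148, -0.0001, np.float64(0.02)], [-0.0021, -0.0092, -0.0001, np.float64(0.02)]]
```

Request:
apply_moves(
  increments=[
    [[-0.004, -0.005, -0.001, 0], [-0.007, -0.01, -0.001, 0], [-0.009, -0.015, -0.001, 0], [-0.009, -0.018, -0.001, 0], [-0.008, -0.02, -0.001, 0]],
  ],
)

```text
t: 12.6
tcp_pos: [0.4747, -0.0754, 0.1743]
tool_rot: [0.999, 0.048, -0.007, -0.003]
force: [-0.2, 0.0, -2.1]
finger_gap: 0.243
```

Request:
apply_moves(
  increments=[
    [[-0.008, -0.021, 0, 0], [-0.008, -0.021, 0, 0], [-0.007, -0.021, 0, 0], [-0.007, -0.021, 0, 0], [-0.006, -0.021, 0, 0]],
  ],
)

```text
t: 13.1
tcp_pos: [0.4211, 0.0325, 0.1766]
tool_rot: [0.999, 0.047, -0.009, -0.004]
force: [0.1, -0.3, -2.9]
finger_gap: 0.243
```

```bash
python3 -c "
from h import *
o=tow(RK,[-200,2,52])
planL(o,5.0,fr=RK,n=12)"
```

```text
t 13.1 lift o [466.6  39.4  51.5] yaw 5.45 nose-up -1.88 leftup 1.11 F [ 0.1 -0.3 -2.9] gap 0.243 q [-0.19, 0.51, 2.04, 0.01, 0.62, 1.28]
 local o [-189.8 -234.1   51.5] tip [ -89.8 -233.3   48.2]
[[-0.0004, -0.0111, 0.0001, np.float64(0.02)], [-0.0007, -0.0199, 0.0002, np.float64(0.04)], [-0.0008, -0.0221, 0.0002, np.float64(0.04)], [-0.0008, -0.0221, 0.0002, np.float64(0.04)], [-0.0008, -0.0221, 0.0002, np.float64(0.04)]]
[[-0.0009, -0.0221, 0.0002, np.float64(0.04)], [-0.0009, -0.0221, 0.0002, np.float64(0.04)], [-0.0009, -0.0221, 0.0002, np.float64(0.04)], [-0.0009, -0.0221, 0.0002, np.float64(0.04)], [-0.0009, -0.0221, 0.0002, np.float64(0.04)]]
[[-0.0008, -0.0177, 0.0001, np.float64(0.03)], [-0.0005, -0.0111, 0.0001, np.float64(0.02)]]
```

Request:
apply_moves(
  increments=[
    [[-0.0008, -0.021, 0, 0], [-0.0008, -0.021, 0, 0], [-0.0008, -0.021, 0, 0], [-0.0008, -0.021, 0, 0], [-0.0009, -0.021, 0, 0]],
  ],
)

```text
t: 13.6
tcp_pos: [0.3989, 0.1431, 0.1788]
tool_rot: [0.999, 0.047, -0.012, -0.005]
force: [0.7, 0.5, -3.4]
finger_gap: 0.244
```

Request:
apply_moves(
  increments=[
    [[-0.0009, -0.021, 0, 0], [-0.0009, -0.021, 0, 0.1], [-0.0009, -0.018, 0, 0.1], [-0.0009, -0.014, 0, 0.1], [-0.0008, -0.01, 0, 0.1]],
  ],
)

```text
t: 14.1
tcp_pos: [0.3792, 0.2319, 0.1808]
tool_rot: [0.999, 0.045, -0.014, -0.005]
force: [0.8, -0.7, -3.1]
finger_gap: 0.243
```

```bash
python3 -c "
from h import *
o=tow(RK,[-180,2,50])
planL(o,5.0,fr=RK)
p,d,W=shot('wrist','w11');plates('w11');shot('side','s11');crop(load('side','s11')[0],200,120,440,300,3.2,'c11')"
```

```text
t 14.1 lift o [423.3 238.8  55.2] yaw 5.19 nose-up -2.49 leftup 1.27 F [ 0.8 -0.7 -3.1] gap 0.243 q [0.29, 0.51, 1.98, 0.03, 0.67, 1.75]
 local o [-215.5  -31.7   55.2] tip [-115.6  -31.4   50.9]
[[0.006, -0.0056, 0.0008, np.float64(0.03)], [0.0119, -0.0112, 0.0015, np.float64(0.06)], [0.0119, -0.0113, 0.0015, np.float64(0.06)], [0.0059, -0.0056, 0.0008, np.float64(0.03)]]
[  255     0   139   129 17103] (array([471. , 241.1]), array([52.4, 59.7]), 5.1, np.float64(57.5))
```

Request:
apply_moves(
  increments=[
    [[0, 0, -0.01, 0], [0, 0, -0.015, 0], [0, 0, -0.015, 0], [0, 0, -0.015, 0], [0, 0, -0.01, 0]],
  ],
)

```text
t: 14.7
tcp_pos: [0.3796, 0.2279, 0.2487]
tool_rot: [0.999, 0.044, -0.017, -0.004]
force: [0.9, 0.2, -2.4]
finger_gap: 0.243
```

Request:
apply_moves(
  increments=[
    [[0, 0, 0, 0], [0, 0, 0, 0]],
  ],
)

```text
t: 14.9
tcp_pos: [0.3803, 0.2267, 0.2508]
tool_rot: [0.999, 0.043, -0.015, -0.005]
force: [0.2, 0.4, -3.3]
finger_gap: 0.245
```

```bash
python3 -c "
from h import *
ls(RK)"
```

```text
t 14.9 lift o [424.2 233.2 125.1] yaw 4.93 nose-up -2.59 leftup 1.19 F [ 0.2  0.4 -3.3] gap 0.245 q [0.28, 0.38, 1.92, 0.02, 0.87, 1.75]
 local o [-215.   -37.3  125.1] tip [-115.1  -37.5  120.6]
```

Request:
apply_moves(
  increments=[
    [[0, 0, 0.01, 0], [0, 0, 0.02, 0], [0, 0, 0.02, 0], [0, 0, 0.01, 0], [0, 0, 0.003, 0]],
  ],
)

```text
t: 15.4
tcp_pos: [0.3773, 0.2258, 0.1824]
tool_rot: [0.999, 0.042, -0.017, -0.004]
force: [0.4, -0.7, -3.1]
finger_gap: 0.246
```

Request:
apply_moves(
  increments=[
    [[0, 0, 0, 0], [0, 0, 0, 0]],
  ],
)

```text
t: 15.6
tcp_pos: [0.3766, 0.2254, 0.1809]
tool_rot: [0.999, 0.042, -0.019, -0.004]
force: [0.6, 0.5, -2.3]
finger_gap: 0.243
```

```bash
python3 -c "
from h import *
ls(RK)"
```

```text
t 15.6 lift o [419.6 231.5  54.9] yaw 4.79 nose-up -3.01 leftup 1.1 F [ 0.6  0.5 -2.3] gap 0.243 q [0.28, 0.51, 1.99, 0.03, 0.68, 1.74]
 local o [-219.8  -38.7   54.9] tip [-120.   -39.1   49.6]
```

```bash
python3 -c "
from h import *
o=tow(RK,[-190,2,52])
planL(o,5.0,fr=RK,n=4)"
```

```text
t 15.6 lift o [419.6 231.5  54.9] yaw 4.79 nose-up -3.01 leftup 1.1 F [ 0.6  0.5 -2.3] gap 0.243 q [0.28, 0.51, 1.99, 0.03, 0.68, 1.74]
 local o [-219.8  -38.7   54.9] tip [-120.   -39.1   49.6]
[[0.005, -0.0068, 0.0004, np.float64(-0.04)], [0.0099, -0.0135, 0.0007, np.float64(-0.07)], [0.0099, -0.0135, 0.0007, np.float64(-0.07)], [0.005, -0.0068, 0.0004, np.float64(-0.04)]]
```

Request:
apply_moves(
  increments=[
    [[0.005, -0.0068, 0.0004, 0], [0.0095, -0.0125, 0.0007, -0.1], [0.0095, -0.0125, 0.0007, -0.1], [0.004, -0.006, 0.0004, 0], [0, 0, 0, 0]],
  ],
)

```text
t: 16.1
tcp_pos: [0.4042, 0.2686, 0.1799]
tool_rot: [0.999, 0.043, -0.016, -0.005]
force: [0.3, 0.1, -3.2]
finger_gap: 0.242
```

```bash
python3 -c "
from h import *
p,d,W=shot('wrist','w12');plates('w12');
o=tow(RK,[-150,2,51])
planL(o,5.0,fr=RK,n=4)"
```

```text
[  254     0   139   129 17051] (array([495.6, 277.5]), array([52.4, 59.6]), 4.9, np.float64(56.3))
t 16.15 lift o [447.6 274.7  54.1] yaw 4.95 nose-up -2.7 leftup 1.2 F [ 0.6  0.1 -3.1] gap 0.244 q [0.35, 0.55, 1.88, 0.03, 0.74, 1.81]
 local o [-188.2    2.    54.1] tip [-88.3   1.9  49.4]
[[0.0064, -0.0, 0.0003, np.float64(-0.01)], [0.0128, 0.0, 0.0006, np.float64(-0.02)], [0.0128, 0.0, 0.0006, np.float64(-0.02)], [0.0064, 0.0, 0.0003, np.float64(-0.01)]]
```

Request:
apply_moves(
  increments=[
    [[0.0064, 0, 0.0003, 0], [0.0125, 0, 0.0006, 0], [0.0125, 0, 0.0006, 0], [0.006, 0, 0.0003, 0], [0, 0, 0, 0]],
  ],
)

```text
t: 16.65
tcp_pos: [0.444, 0.2703, 0.1768]
tool_rot: [0.999, 0.042, -0.016, -0.004]
force: [-0.4, 0.6, -2.8]
finger_gap: 0.241
```

```bash
python3 -c "
from h import *
p,d,W=shot('wrist','w13');plates('w13');shot('side','s13');crop(load('side','s13')[0],240,120,420,255,4.2,'c13')
o=tow(RK,[-110,2,51])
planL(o,5.0,fr=RK,n=4)"
```

```text
[  254     0   139   129 17127] (array([535.3, 278.9]), array([52.4, 59.8]), 4.8, np.float64(53.1))
t 16.75 lift o [486.  276.5  50.8] yaw 4.89 nose-up -2.82 leftup 1.15 F [-1.5  0.4 -2.4] gap 0.246 q [0.32, 0.59, 1.8, 0.02, 0.79, 1.79]
 local o [-149.7    0.4   50.8] tip [-49.8   0.2  45.9]
[[0.0066, -0.0003, -0.0002, np.float64(-0.02)], [0.0132, -0.0005, -0.0005, np.float64(-0.04)], [0.0132, -0.0005, -0.0005, np.float64(-0.04)], [0.0066, -0.0003, -0.0002, np.float64(-0.02)]]
```

Request:
apply_moves(
  increments=[
    [[0.003, -0.001, -0.0015, 0], [0.006, -0.001, -0.001, 0], [0.008, -0.0005, -0.0005, 0], [0.006, 0, 0, 0], [0.002, 0, 0, 0]],
  ],
)

```text
t: 17.25
tcp_pos: [0.4678, 0.2751, 0.1789]
tool_rot: [0.999, 0.043, -0.018, -0.004]
force: [0.6, 0.3, -3.1]
finger_gap: 0.243
```

```bash
python3 -c "
from h import *
o=tow(RK,[-110,2,51])
planL(o,5.0,fr=RK,n=4)
p,d,W=shot('wrist','w14');plates('w14')"
```

```text
t 17.25 lift o [511.  281.3  53. ] yaw 4.93 nose-up -2.94 leftup 1.12 F [ 0.6  0.3 -3.1] gap 0.243 q [0.32, 0.61, 1.73, 0.02, 0.83, 1.79]
 local o [-124.4    3.    53. ] tip [-24.5   2.9  47.8]
[[0.0024, 0.0002, 0.0002, np.float64(-0.01)], [0.0048, 0.0004, 0.0005, np.float64(-0.02)], [0.0048, 0.0004, 0.0005, np.float64(-0.02)], [0.0024, 0.0002, 0.0002, np.float64(-0.01)]]
[  254     0   140   129 17163] (array([558.6, 283.7]), array([52.4, 59.9]), 4.9, np.float64(54.9))
```

Request:
apply_moves(
  increments=[
    [[0.004, 0.0005, 0, 0], [0.007, 0.0005, 0, 0], [0.008, 0, 0, 0], [0.006, 0, 0, 0], [0, 0, 0, 0]],
  ],
)

```text
t: 17.8
tcp_pos: [0.4952, 0.2762, 0.1777]
tool_rot: [0.999, 0.043, -0.018, -0.004]
force: [-0.3, -0.7, -2.1]
finger_gap: 0.244
```

```bash
python3 -c "
from h import *
o=tow(RK,[-60,2,51])
planL(o,5.0,fr=RK,n=6)
p,d,W=shot('wrist','w15');r=plates('w15');print([toloc(RK,[*(x[0]/1000),0]) for x in r])"
```

```text
t 17.8 lift o [538.3 282.4  51.7] yaw 4.92 nose-up -2.95 leftup 1.11 F [-0.3 -0.7 -2.1] gap 0.244 q [0.3, 0.63, 1.67, 0.02, 0.87, 1.78]
 local o [-97.1   1.7  51.7] tip [ 2.7  1.5 46.6]
[[0.0039, -0.0, -0.0001, np.float64(-0.01)], [0.0071, -0.0001, -0.0001, np.float64(-0.02)], [0.0079, -0.0001, -0.0001, np.float64(-0.02)], [0.0079, -0.0001, -0.0001, np.float64(-0.02)], [0.0063, -0.0, -0.0001, np.float64(-0.01)]]
[[0.0039, -0.0, -0.0001, np.float64(-0.01)]]
[  256     0   135   129 15288] (array([585.9, 284.6]), array([52.4, 59.6]), 4.9, np.float64(53.7))
[array([-49.525002 ,  -0.2475386,   0.       ])]
```

Request:
apply_moves(
  increments=[
    [[0.004, 0, 0, 0], [0.007, 0, 0, 0], [0.008, 0, 0, 0], [0.008, 0, 0, 0], [0.004, 0, 0, 0]],
  ],
)

```text
t: 18.35
tcp_pos: [0.5268, 0.2789, 0.1761]
tool_rot: [0.999, 0.043, -0.019, -0.004]
force: [-0.3, 0.5, -2.6]
finger_gap: 0.247
```

```bash
python3 -c "
from h import *
o=tow(RK,[-60,2,51])
planL(o,5.0,fr=RK,n=6)
p,d,W=shot('wrist','w16');r=plates('w16');print([toloc(RK,[*(x[0]/1000),0]) for x in r])"
```

```text
t 18.35 lift o [569.6 285.1  50. ] yaw 4.95 nose-up -3.09 leftup 1.09 F [-0.3  0.5 -2.6] gap 0.247 q [0.29, 0.66, 1.59, 0.02, 0.92, 1.77]
 local o [-65.7   1.6  50. ] tip [34.2  1.5 44.6]
[[0.0006, -0.0, -0.0001, np.float64(-0.01)], [0.0011, -0.0001, -0.0002, np.float64(-0.01)], [0.0012, -0.0001, -0.0003, np.float64(-0.01)], [0.0012, -0.0001, -0.0003, np.float64(-0.01)], [0.001, -0.0001, -0.0002, np.float64(-0.01)]]
[[0.0006, -0.0, -0.0001, np.float64(-0.01)]]
[ 295    0   80  129 9621] (array([617.7, 282.5]), array([52.6, 34.2]), 4.5, np.float64(51.7))
[array([-18.02903766,  -5.11110008,   0.        ])]
```

Request:
apply_moves(
  increments=[
    [[0.003, 0, 0, 0], [0.003, 0, -0.0003, 0], [0.001, 0, 0, 0], [0, 0, 0, 0]],
  ],
)

```text
t: 18.8
tcp_pos: [0.5347, 0.2794, 0.1758]
tool_rot: [0.999, 0.043, -0.02, -0.004]
force: [-1.1, 0.3, -2.3]
finger_gap: 0.24
```

```bash
python3 -c "
from h import *
p,d,W=shot('wrist','w17');r=plates('w17');print([toloc(RK,[*(x[0]/1000),0]) for x in r]);ls(RK)"
```

```text
[ 295    0   79  129 9639] (array([625.5, 283.3]), array([52.4, 34.2]), 4.9, np.float64(51.3))
[array([-10.18899442,  -4.99395912,   0.        ])]
t 18.85 lift o [577.3 285.5  49.7] yaw 4.93 nose-up -3.13 leftup 1.08 F [ 0.5  0.4 -3.5] gap 0.243 q [0.29, 0.67, 1.57, 0.02, 0.93, 1.76]
 local o [-58.    1.4  49.7] tip [41.8  1.3 44.2]
```

Request:
apply_moves(
  increments=[
    [[0, 0, 0.002, 0], [0, 0, 0.003, 0], [0, 0, 0.003, 0], [0, 0, 0.002, 0], [0, 0, 0, 0]],
  ],
)

```text
t: 19.35
tcp_pos: [0.5338, 0.2795, 0.1652]
tool_rot: [0.999, 0.043, -0.019, -0.004]
force: [0.9, -0.1, -1.6]
finger_gap: 0.236
```

```bash
python3 -c "
from h import *
p,d,W=shot('wrist','w18');r=plates('w18');print([toloc(RK,[*(x[0]/1000),0]) for x in r]);ls(RK)"
```

```text
[ 297    0   81  129 9730] (array([624.6, 282. ]), array([51.9, 34.1]), 5.1, np.float64(42.7))
[array([-11.19887212,  -6.21057206,   0.        ])]
t 19.4 lift o [576.6 285.7  39.2] yaw 4.95 nose-up -3.1 leftup 1.08 F [ 0.3  0.1 -2.4] gap 0.242 q [0.29, 0.69, 1.58, 0.02, 0.91, 1.76]
 local o [-58.7   1.7  39.2] tip [41.2  1.6 33.8]
```

Request:
apply_moves(
  increments=[
    [[0, 0, 0.002, 0], [0, 0, 0.002, 0], [0, 0, 0.001, 0], [0, 0, 0, 0]],
  ],
)

```text
t: 19.8
tcp_pos: [0.5342, 0.2798, 0.1606]
tool_rot: [0.999, 0.043, -0.018, -0.004]
force: [0.7, 0.7, -1.8]
finger_gap: 0.24
```

```bash
python3 -c "
from h import *
p,d,W=shot('wrist','w19');r=plates('w19');print([toloc(RK,[*(x[0]/1000),0]) for x in r])
X=W*1000;m=(abs(X[...,2]-42.5)<4)&(p[...,0].astype(int)-p[...,2]>60)&(X[...,0]>585);Q=X[m];k=np.linalg.lstsq(np.c_[np.ones(len(Q)),Q[:,:2]-Q[:,:2].mean(0)],Q[:,2],rcond=None)[0];print('plate plane',k[0],np.degrees(k[1:]))
planL(tow(RK,[-170,1.5,40]),5,fr=RK,n=8)"
```

```text
[  297     0    84   131 10149] (array([624.6, 282. ]), array([51.6, 34.2]), 5.1, np.float64(42.5))
[array([-11.19887212,  -6.21057206,   0.        ])]
plate plane 42.51959630550114 [ 0.01781058 -0.0799963 ]
t 19.85 lift o [577.4 286.1  34.7] yaw 4.96 nose-up -2.97 leftup 1.11 F [-0.4  0.4 -1.1] gap 0.243 q [0.29, 0.69, 1.58, 0.02, 0.9, 1.76]
 local o [-57.9   2.   34.7] tip [42.   1.9 29.5]
[[-0.0084, 0.0, -0.0001, np.float64(-0.0)], [-0.0151, 0.0001, -0.0002, np.float64(-0.01)], [-0.0168, 0.0001, -0.0002, np.float64(-0.01)], [-0.0168, 0.0001, -0.0002, np.float64(-0.01)], [-0.0168, 0.0001, -0.0002, np.float64(-0.01)]]
[[-0.0168, 0.0001, -0.0002, np.float64(-0.01)], [-0.0134, 0.0001, -0.0002, np.float64(-0.01)], [-0.0084, 0.0, -0.0001, np.float64(-0.0)]]
```

Request:
apply_moves(
  increments=[
    [[-0.008, 0, 0, 0], [-0.015, 0, 0, 0], [-0.02, 0, 0, 0], [-0.025, 0, 0, 0], [-0.025, 0, 0, 0]],
  ],
)

```text
t: 20.35
tcp_pos: [0.4414, 0.2717, 0.1646]
tool_rot: [0.999, 0.042, -0.015, -0.005]
force: [-0.4, -0.5, -0.8]
finger_gap: 0.245
```

```bash
python3 -c "
from h import *
ls(RK)
planL(np.array([.4938,.0091,.04]),-2,fr=RK,vmax=.045)"
```

```text
t 20.35 lift o [485.4 278.1  38.9] yaw 4.84 nose-up -2.59 leftup 1.19 F [-0.4 -0.5 -0.8] gap 0.245 q [0.33, 0.61, 1.81, 0.03, 0.75, 1.8]
 local o [-150.2    2.1   38.9] tip [-50.4   1.8  34.4]
t 20.35 lift o [485.4 278.1  38.9] yaw 4.84 nose-up -2.59 leftup 1.19 F [-0.4 -0.5 -0.8] gap 0.245 q [0.33, 0.61, 1.81, 0.03, 0.75, 1.8]
 local o [-150.2    2.1   38.9] tip [-50.4   1.8  34.4]
[[-0.0011, 0.0197, -0.0003, np.float64(0.51)], [-0.0016, 0.0354, -0.0005, np.float64(0.92)], [-0.0011, 0.0394, -0.0005, np.float64(1.02)], [-0.0004, 0.0394, -0.0005, np.float64(1.02)], [0.0003, 0.0394, -0.0005, np.float64(1.02)]]
[[0.001, 0.0394, -0.0005, np.float64(1.02)], [0.0013, 0.0315, -0.0004, np.float64(0.82)], [0.0011, 0.0197, -0.0003, np.float64(0.51)]]
```

Request:
apply_moves(
  increments=[
    [[-0.025, 0, -0.001, 0], [-0.015, 0.008, -0.001, 0.5], [-0.005, 0.02, 0, 1], [0, 0.035, 0, 1], [0, 0.04, 0, 1]],
  ],
)

```text
t: 20.85
tcp_pos: [0.3933, 0.1655, 0.1688]
tool_rot: [1.0, 0.016, -0.016, -0.004]
force: [1.0, 0.4, -0.9]
finger_gap: 0.244
```

Request:
apply_moves(
  increments=[
    [[0.005, 0.04, 0, 1], [0.01, 0.04, 0, 1], [0.012, 0.035, 0, 1], [0.008, 0.02, 0, 0.5], [0, 0, 0, 0]],
  ],
)

```text
t: 21.35
tcp_pos: [0.4291, 0.0226, 0.1684]
tool_rot: [1.0, -0.017, -0.014, -0.003]
force: [0.6, 0.5, -1.6]
finger_gap: 0.242
```

```bash
python3 -c "
from h import *
planL(np.array([.4938,.0091,.014]),-2,fr=RK,vmax=.03)"
```

```text
t 21.35 lift o [473.5  23.1  42.7] yaw -1.98 nose-up -2.56 leftup 0.9 F [ 0.6  0.5 -1.6] gap 0.242 q [-0.21, 0.53, 2.02, 0.0, 0.62, 1.4]
 local o [-184.3 -250.9   42.7] tip [ -85.1 -263.1   38.2]
[[0.0036, 0.0022, 0.0047, np.float64(0.0)], [0.0072, 0.0045, 0.0093, np.float64(0.01)], [0.0072, 0.0045, 0.0093, np.float64(0.01)], [0.0036, 0.0022, 0.0047, np.float64(0.0)]]
```

Request:
apply_moves(
  increments=[
    [[0.0036, 0.002, 0.005, 0], [0.007, 0.004, 0.01, 0], [0.007, 0.004, 0.01, 0], [0.003, 0.002, 0.004, 0], [0, 0, 0.001, 0]],
  ],
)

```text
t: 21.85
tcp_pos: [0.4481, 0.0121, 0.1351]
tool_rot: [1.0, -0.016, -0.015, -0.003]
force: [-0.6, -0.2, -1.9]
finger_gap: 0.244
```

```bash
python3 -c "
from h import *
planL(np.array([.4938,.0091,.005]),-2,fr=RK,vmax=.03)"
```

```text
t 21.85 lift o [492.3  12.9   9.4] yaw -1.78 nose-up -2.67 leftup 0.95 F [-0.6 -0.2 -1.9] gap 0.244 q [-0.22, 0.62, 1.99, 0.0, 0.57, 1.38]
 local o [-166.4 -262.7    9.4] tip [ -67.2 -274.5    4.7]
[[0.0004, 0.0009, 0.0011, np.float64(0.06)], [0.0009, 0.0018, 0.0022, np.float64(0.11)], [0.0004, 0.0009, 0.0011, np.float64(0.06)]]
```

Request:
apply_moves(
  increments=[
    [[0, 0.001, 0.0015, 0], [0, 0.001, 0.0015, 0], [0, 0, 0.0015, 0], [0, 0, 0, 0]],
  ],
)

```text
t: 22.25
tcp_pos: [0.4467, 0.0116, 0.1312]
tool_rot: [1.0, -0.014, -0.015, -0.004]
force: [-0.3, -0.5, 3.9]
finger_gap: 0.245
```

Request:
apply_moves(
  increments=[
    [[0, 0, 0, 0], [0, 0, 0, 0], [0, 0, 0, 0], [0, 0, 0, 0], [0, 0, 0, 0]],
  ],
  fingers=0.45,
)

```text
t: 22.75
tcp_pos: [0.4472, 0.0115, 0.1319]
tool_rot: [1.0, -0.014, -0.014, -0.003]
force: [-0.2, -0.4, 0.3]
finger_gap: 0.451
```

```bash
cat >> h.py <<'E'
def spat(name):
    p,d,W=load('wrist',name);X=W*1000;s=np.load(f"pics/{name}.npz")
    m=(p.min(2)>120)&(abs(X[...,1]-10)<50)&(X[...,0]>470)&(X[...,0]<640)&(X[...,2]<14);m=cv2.morphologyEx(m.astype(np.uint8),cv2.MORPH_OPEN,np.ones((5,5)))>0
    Q=X[m];Q=Q[~np.isnan(Q).any(1)];k=np.linalg.lstsq(np.c_[np.ones(len(Q)),Q[:,:2]-Q[:,:2].mean(0)],Q[:,2],rcond=None)[0]
    r=cv2.minAreaRect(Q[:,:2].astype(np.float32));B=cv2.boxPoints(r);B=B[np.argsort(B[:,0])];
    yaw=np.degrees(np.arctan2(B[2:,1].mean()-B[:2,1].mean(),B[2:,0].mean()-B[:2,0].mean()))
    print("blade rear mid",np.round(B[:2].mean(0),1),"wh",np.round(r[1],1),"yaw",round(yaw,2),"z",round(k[0],1),"slopes",np.round(np.degrees(k[1:]),2)); return B[:2].mean(0),yaw
E
python3 -c "
from h import *
shot('wrist','w20');spat('w20');st()"
```

```text
blade rear mid [491.7  11.2] wh [75.6 32.6] yaw 0.02 z 4.0 slopes [ 0.   -0.24]
t 22.8 tcp [0.4472 0.0115 0.1319] yaw -1.63 down [-0.028  0.007 -1.   ] F [ 0.3 -0.5 -0.3] gap 0.446 q [-0.23  0.62  2.    0.    0.55  1.37]
```

Request:
apply_moves(
  increments=[
    [[0, 0, 0, 0], [0, 0, 0, 0], [0, 0, 0, 0], [0, 0, 0, 0]],
  ],
  fingers=0,
  newtons=100,
)

```text
t: 23.2
tcp_pos: [0.4473, 0.0115, 0.1322]
tool_rot: [1.0, -0.014, -0.014, -0.003]
force: [-0.2, 0.7, 0.3]
finger_gap: 0.235
```

```bash
python3 -c "
from h import *
shot('wrist','w21');spat('w21');s,R=st()
yaw=np.degrees(np.arctan2(R[1,0],R[0,0]))
savegrip([.4925,.0108,.003],yaw);blade('w21')"
```

```text
blade rear mid [491.2  11.4] wh [32.8 76.2] yaw -1.25 z 4.0 slopes [ 0.06 -0.13]
t 23.25 tcp [0.4473 0.0115 0.1321] yaw -1.63 down [-0.028  0.007 -1.   ] F [-0.9 -0.4  2.1] gap 0.238 q [-0.23  0.62  2.    0.    0.55  1.37]
t 23.25 tcp [0.4473 0.0115 0.1321] yaw -1.63 down [-0.028  0.007 -1.   ] F [-0.9 -0.4  2.1] gap 0.238 q [-0.23  0.62  2.    0.    0.55  1.37]
blade in lifter frame: rear x 0.4 max 74.7 y at0 0.7 yaw 0.33 z0 1.0 pitch 0.05 roll -0.12
```

```bash
python3 -c "
from h import *
s,R=st()
yaw=np.degrees(np.arctan2(R[1,0],R[0,0]))
savegrip([.4927,.0113,.003],yaw)
planL(tow(TR,[-195,35,30]),5.9,fr=TR,n=9)"
```

```text
t 23.25 tcp [0.4473 0.0115 0.1321] yaw -1.63 down [-0.028  0.007 -1.   ] F [-0.9 -0.4  2.1] gap 0.238 q [-0.23  0.62  2.    0.    0.55  1.37]
t 23.25 tcp [0.4473 0.0115 0.1321] yaw -1.63 down [-0.028  0.007 -1.   ] F [-0.9 -0.4  2.1] gap 0.238 q [-0.23  0.62  2.    0.    0.55  1.37]
t 23.25 lift o [492.7  11.3   3. ] yaw -1.63 nose-up -0.0 leftup -0.0 F [-0.9 -0.4  2.1] gap 0.238 q [-0.23, 0.62, 2.0, 0.0, 0.55, 1.37]
 local o [-101.7  259.8    3. ] tip [ -2.6 246.7   3. ]
[[-0.0041, 0.0156, -0.0017, np.float64(-0.49)], [-0.0076, 0.0281, -0.0031, np.float64(-0.88)], [-0.0089, 0.0311, -0.0035, np.float64(-0.98)], [-0.0095, 0.0309, -0.0035, np.float64(-0.98)], [-0.01, 0.0308, -0.0035, np.float64(-0.98)]]
[[-0.0105, 0.0306, -0.0035, np.float64(-0.98)], [-0.011, 0.0304, -0.0035, np.float64(-0.98)], [-0.0093, 0.0242, -0.0028, np.float64(-0.78)], [-0.006, 0.015, -0.0017, np.float64(-0.49)]]
```

Request:
apply_moves(
  increments=[
    [[-0.004, 0, -0.012, 0], [-0.008, 0.01, -0.015, -0.7], [-0.01, 0.028, -0.005, -1], [-0.0105, 0.032, -0.001, -1], [-0.011, 0.032, -0.001, -1]],
  ],
)

```text
t: 23.75
tcp_pos: [0.4025, -0.0896, 0.1693]
tool_rot: [1.0, 0.024, -0.015, -0.004]
force: [-0.1, 1.4, -1.8]
finger_gap: 0.238
```

Request:
apply_moves(
  increments=[
    [[-0.0105, 0.032, 0, -1], [-0.011, 0.032, 0, -1], [-0.0093, 0.032, 0, -1], [-0.005, 0.02, 0, -0.5], [0, 0.006, 0, 0]],
  ],
)

```text
t: 24.25
tcp_pos: [0.3717, -0.2205, 0.1722]
tool_rot: [0.998, 0.054, -0.015, -0.004]
force: [-0.0, 0.0, -2.0]
finger_gap: 0.234
```

```bash
python3 -c "
from h import *
planL(tow(TR,[-185,35,7.5]),5.9,fr=TR)
shot('top','t3');plates('t3','top')"
```

```text
t 24.25 lift o [ 416.5 -214.1   43. ] yaw 6.18 nose-up -0.11 leftup 0.19 F [-0.  0. -2.] gap 0.234 q [-0.79, 0.52, 2.01, -0.03, 0.63, 0.7]
 local o [-200.7   43.5   43. ] tip [-100.7   44.    42.8]
[[0.0042, 0.0022, 0.0087, np.float64(0.07)], [0.0084, 0.0043, 0.0175, np.float64(0.14)], [0.0042, 0.0022, 0.0087, np.float64(0.07)]]
```

Request:
apply_moves(
  increments=[
    [[0.004, 0.002, 0.008, 0.1], [0.0075, 0.004, 0.014, 0.2], [0.004, 0.002, 0.008, 0], [0, 0, 0.002, 0], [0, 0, 0, 0]],
  ],
)

```text
t: 24.8
tcp_pos: [0.3879, -0.2215, 0.1379]
tool_rot: [0.998, 0.053, -0.016, -0.006]
force: [-0.5, 0.3, -0.9]
finger_gap: 0.235
```

```bash
sed -i 's/if s\[i,4\]<1500: continue/if s[i,4]<(1500 if n=="wrist" else 150): continue/' h.py; python3 -c "
from h import *
planL(tow(TR,[-135,34.5,7]),5.9,fr=TR)
plates('t3','top');shot('wrist','w22');blade('w22')"
```

```text
t 24.8 lift o [ 432.3 -214.7    8.6] yaw 6.11 nose-up -0.25 leftup 0.39 F [-0.5  0.3 -0.9] gap 0.235 q [-0.76, 0.61, 1.99, -0.03, 0.57, 0.73]
 local o [-185.1   41.2    8.6] tip [-85.1  41.6   8.1]
[[0.0083, 0.0011, -0.0, np.float64(0.04)], [0.0167, 0.0022, -0.0, np.float64(0.07)], [0.0167, 0.0022, -0.0, np.float64(0.07)], [0.0083, 0.0011, -0.0, np.float64(0.04)]]
[406 187  24  31 635] (array([ 626.8, -268.3]), array([78. , 59.2]), 7.2, np.float64(16.8))
[381 191  24  31 638] (array([ 616.7, -201.9]), array([78.4, 59.1]), 5.7, np.float64(16.6))
[433 192  24  30 637] (array([ 613.9, -339.8]), array([78.1, 58.8]), 4.8, np.float64(16.7))
blade in lifter frame: rear x -1.2 max 76.4 y at0 0.4 yaw 0.32 z0 1.4 pitch -0.84 roll -1.52
```

Request:
apply_moves(
  increments=[
    [[0, 0.003, 0, 0], [0, 0.003, 0, 0.1], [0.004, 0.001, 0, 0], [0.012, 0, 0.0003, 0], [0.012, 0, 0.0003, 0]],
  ],
)

```text
t: 25.35
tcp_pos: [0.4169, -0.2254, 0.1376]
tool_rot: [0.999, 0.051, -0.016, -0.006]
force: [-0.3, 0.1, -1.1]
finger_gap: 0.237
```

```bash
python3 -c "
from h import *
planL(tow(TR,[-90,34.5,7]),5.9,fr=TR)
shot('wrist','w23')"
```

```text
t 25.35 lift o [ 461.4 -218.8    8.2] yaw 5.9 nose-up -0.25 leftup 0.39 F [-0.3  0.1 -1.1] gap 0.237 q [-0.72, 0.63, 1.92, -0.03, 0.62, 0.76]
 local o [-156.6   34.2    8.2] tip [-56.6  34.2   7.8]
[[0.0111, -0.0001, -0.0002, np.float64(0.0)], [0.0222, -0.0001, -0.0003, np.float64(0.0)], [0.0222, -0.0001, -0.0003, np.float64(0.0)], [0.0111, -0.0001, -0.0002, np.float64(0.0)]]
```

Request:
apply_moves(
  increments=[
    [[0.008, 0, 0.0003, 0], [0.014, 0, 0.0003, 0], [0.01, 0, 0, 0], [0, 0, 0, 0]],
  ],
)

```text
t: 25.8
tcp_pos: [0.4556, -0.222, 0.1359]
tool_rot: [0.998, 0.053, -0.014, -0.004]
force: [0.3, -0.1, -1.9]
finger_gap: 0.239
```

```bash
python3 -c "
from h import *
planL(tow(TR,[-62,34.5,7]),5.9,fr=TR)
shot('wrist','w24')"
```

```text
t 25.8 lift o [ 500.6 -215.7    6.8] yaw 6.06 nose-up -0.01 leftup 0.19 F [ 0.3 -0.1 -1.9] gap 0.239 q [-0.67, 0.65, 1.84, -0.02, 0.67, 0.81]
 local o [-117.2   33.2    6.8] tip [-17.2  33.5   6.7]
[[0.0092, -0.0002, -0.0003, np.float64(0.03)], [0.0184, -0.0004, -0.0006, np.float64(0.05)], [0.0184, -0.0005, -0.0006, np.float64(0.05)], [0.0092, -0.0002, -0.0003, np.float64(0.03)]]
```

Request:
apply_moves(
  increments=[
    [[0.008, -0.0006, 0, 0], [0.014, -0.0005, 0, 0], [0.014, 0, 0, 0.1], [0.011, 0, 0, 0], [0.003, 0, 0, 0]],
  ],
)

```text
t: 26.35
tcp_pos: [0.5071, -0.2144, 0.1339]
tool_rot: [0.999, 0.051, -0.016, -0.005]
force: [0.9, -1.1, -2.2]
finger_gap: 0.237
```

```bash
cat >> h.py <<'E'
def inl(name):
    """plates' front edge & centre in lifter frame"""
    z=np.load(f"pics/{name}.npz");o,L,R,s=lifter(dict(tcp_pos=z["pos"],tool_rot=z["rot"]))
    p,d,W=load('wrist',name);hsv=cv2.cvtColor(p,cv2.COLOR_RGB2HSV);X=(W-o)@L*1000
    m=((hsv[...,0]>17)&(hsv[...,0]<28)&(hsv[...,1]>95)&(hsv[...,2]>100)&(abs(X[...,1])<34)&(X[...,0]>-5)&(X[...,2]>-8)&(X[...,2]<22)).astype(np.uint8)
    m=cv2.morphologyEx(m,cv2.MORPH_OPEN,np.ones((7,7)))>0
    if m.sum()<200: print("no plate over blade");return
    Q=X[m];fe=np.percentile(Q[:,0],.7);y0,y1=np.percentile(Q[:,1],[.5,99.5]);k=np.linalg.lstsq(np.c_[np.ones(len(Q)),Q[:,:2]-Q[:,:2].mean(0)],Q[:,2],rcond=None)[0]
    print("plate in lifter: front edge x",round(fe,1),"-> centre",round(fe+40,1),"y",np.round([y0,y1],1),"mid",round((y0+y1)/2,1),"z",round(k[0],1),"rel tilt",np.round(np.degrees(k[1:]),2))
E
python3 -c "
from h import *
shot('wrist','w25');inl('w25');planL(tow(TR,[-62,34.5,7]),5.9,fr=TR)"
```

```text
plate in lifter: front edge x 23.4 -> centre 63.4 y [-31.4  27.7] mid -1.8 z 11.0 rel tilt [ 0.13 -0.35]
t 26.4 lift o [ 551.7 -207.9    4.6] yaw 5.88 nose-up -0.16 leftup 0.34 F [ 1.  -0.1 -1.3] gap 0.236 q [-0.6, 0.69, 1.73, -0.02, 0.75, 0.88]
 local o [-65.6  35.7   4.6] tip [34.4 35.7  4.3]
[[0.0009, 0.0003, -0.0006, np.float64(-0.0)], [0.0018, 0.0006, -0.0013, np.float64(-0.01)], [0.0009, 0.0003, -0.0006, np.float64(-0.0)]]
```

Request:
apply_moves(
  increments=[
    [[0.002, 0.0005, -0.0005, 0], [0.003, 0.0005, -0.001, 0], [0, 0, -0.004, 0], [0, 0, -0.005, 0], [0, 0, -0.003, 0]],
  ],
)

```text
t: 26.9
tcp_pos: [0.5107, -0.2143, 0.1472]
tool_rot: [0.999, 0.051, -0.018, -0.007]
force: [-0.1, 0.9, -2.6]
finger_gap: 0.238
```

Request:
apply_moves(
  increments=[
    [[0, 0, -0.005, 0], [0, 0, -0.009, 0], [0, 0, -0.009, 0], [0, 0, -0.005, 0], [0, 0, 0, 0]],
  ],
)

```text
t: 27.4
tcp_pos: [0.511, -0.2146, 0.1784]
tool_rot: [0.999, 0.051, -0.018, -0.007]
force: [-0.4, 1.1, -2.7]
finger_gap: 0.234
```

```bash
python3 -c "
from h import *
shot('wrist','w26');inl('w26');planL(tow(RK,[-200,2,85]),5,fr=TR,n=20)"
```

```text
plate in lifter: front edge x 19.5 -> centre 59.5 y [-31.2  27.6] mid -1.8 z 4.4 rel tilt [-0.31  0.09]
t 27.45 lift o [ 554.8 -207.7   48.6] yaw 5.84 nose-up -0.48 leftup 0.54 F [ 1.   0.1 -2.7] gap 0.235 q [-0.59, 0.62, 1.7, -0.01, 0.86, 0.88]
 local o [-62.4  35.6  48.6] tip [37.6 35.5 47.8]
[[-0.0019, -0.0132, -0.0007, np.float64(0.02)], [-0.0034, -0.0237, -0.0013, np.float64(0.04)], [-0.0038, -0.0263, -0.0014, np.float64(0.04)], [-0.0038, -0.0263, -0.0014, np.float64(0.04)], [-0.0038, -0.0263, -0.0014, np.float64(0.04)]]
[[-0.0039, -0.0263, -0.0014, np.float64(0.04)], [-0.0039, -0.0263, -0.0014, np.float64(0.04)], [-0.0039, -0.0263, -0.0014, np.float64(0.04)], [-0.0039, -0.0263, -0.0014, np.float64(0.04)], [-0.0039, -0.0263, -0.0014, np.float64(0.04)]]
[[-0.004, -0.0263, -0.0014, np.float64(0.04)], [-0.004, -0.0263, -0.0014, np.float64(0.04)], [-0.004, -0.0263, -0.0014, np.float64(0.04)], [-0.004, -0.0263, -0.0014, np.float64(0.04)], [-0.0041, -0.0263, -0.0014, np.float64(0.04)]]
[[-0.0041, -0.0263, -0.0014, np.float64(0.04)], [-0.0041, -0.0263, -0.0014, np.float64(0.04)], [-0.0041, -0.0263, -0.0014, np.float64(0.04)], [-0.0033, -0.021, -0.0011, np.float64(0.04)], [-0.0021, -0.0131, -0.0007, np.float64(0.02)]]
```

Request:
apply_moves(
  increments=[
    [[-0.004, -0.005, -0.001, 0], [-0.008, -0.011, -0.001, 0], [-0.009, -0.018, -0.001, 0], [-0.008, -0.022, -0.001, 0], [-0.006, -0.025, -0.001, 0]],
  ],
)

```text
t: 27.95
tcp_pos: [0.465, -0.1356, 0.1849]
tool_rot: [0.999, 0.049, -0.019, -0.007]
force: [0.1, 0.0, -3.1]
finger_gap: 0.239
```

Request:
apply_moves(
  increments=[
    [[-0.005, -0.026, -0.001, 0], [-0.004, -0.026, -0.001, 0], [-0.003, -0.026, -0.001, 0], [-0.003, -0.026, -0.001, 0], [-0.003, -0.026, -0.001, 0]],
  ],
)

```text
t: 28.45
tcp_pos: [0.4254, 0.0006, 0.1929]
tool_rot: [0.999, 0.048, -0.023, -0.009]
force: [0.4, 0.4, -3.4]
finger_gap: 0.237
```

Request:
apply_moves(
  increments=[
    [[-0.003, -0.026, -0.001, 0], [-0.003, -0.026, -0.001, 0], [-0.003, -0.026, -0.001, 0], [-0.003, -0.022, -0.001, 0], [-0.003, -0.018, -0.001, 0]],
  ],
)

```text
t: 28.95
tcp_pos: [0.3897, 0.1241, 0.2015]
tool_rot: [0.998, 0.048, -0.028, -0.011]
force: [-1.1, -0.1, -3.6]
finger_gap: 0.237
```

```bash
python3 -c "
from h import *
planL(tow(RK,[-190,1.8,82]),5,fr=RK,n=6)"
```

```text
t 28.95 lift o [431.1 131.6  71.2] yaw 5.56 nose-up -1.54 leftup 1.04 F [-1.1 -0.1 -3.6] gap 0.237 q [0.02, 0.45, 2.03, 0.03, 0.72, 1.47]
 local o [-217.  -139.2   71.2] tip [-117.1 -138.2   68.5]
[[0.003, -0.015, -0.0009, np.float64(0.06)], [0.0053, -0.0271, -0.0017, np.float64(0.11)], [0.0058, -0.0301, -0.0019, np.float64(0.12)], [0.0058, -0.0301, -0.0019, np.float64(0.12)], [0.0046, -0.0241, -0.0015, np.float64(0.1)]]
[[0.0028, -0.0151, -0.0009, np.float64(0.06)]]
```

Request:
apply_moves(
  increments=[
    [[0.002, -0.02, -0.0015, 0.1], [0.004, -0.024, -0.0015, 0.1], [0.005, -0.026, -0.0015, 0.1], [0.005, -0.024, -0.0015, 0.1], [0.005, -0.018, -0.0015, 0.1]],
  ],
)

```text
t: 29.45
tcp_pos: [0.39, 0.2424, 0.2103]
tool_rot: [0.998, 0.044, -0.034, -0.011]
force: [-0.5, -0.8, -4.6]
finger_gap: 0.238
```

Request:
apply_moves(
  increments=[
    [[0.002, -0.01, -0.001, 0], [0, -0.004, 0, 0], [0, 0, 0, 0]],
  ],
)

```text
t: 29.75
tcp_pos: [0.3877, 0.2585, 0.2114]
tool_rot: [0.998, 0.046, -0.035, -0.01]
force: [-0.6, -0.6, -2.8]
finger_gap: 0.239
```

```bash
python3 -c "
from h import *
shot('wrist','w27');inl('w27');
planL(tow(RK,[-150,2,82]),5,fr=RK,n=5)"
```

```text
plate in lifter: front edge x 19.6 -> centre 59.6 y [-31.   27.7] mid -1.7 z 4.5 rel tilt [-0.27  0.09]
t 29.8 lift o [427.  265.2  80.4] yaw 5.29 nose-up -2.44 leftup 1.02 F [-1.2  0.9 -3.7] gap 0.237 q [0.33, 0.48, 1.89, 0.05, 0.84, 1.77]
 local o [-209.5   -5.7   80.4] tip [-109.6   -5.2   76.2]
[[0.008, -0.001, -0.0008, np.float64(0.04)], [0.0144, -0.0019, -0.0014, np.float64(0.07)], [0.016, -0.0021, -0.0015, np.float64(0.08)], [0.0128, -0.0017, -0.0012, np.float64(0.06)], [0.008, -0.0011, -0.0008, np.float64(0.04)]]
```

Request:
apply_moves(
  increments=[
    [[0.007, -0.0018, -0.0008, 0.1], [0.013, -0.0018, -0.0012, 0.1], [0.014, -0.002, -0.0012, 0.1], [0.011, -0.001, -0.0012, 0], [0.006, 0, -0.0005, 0]],
  ],
)

```text
t: 30.3
tcp_pos: [0.4419, 0.2668, 0.2124]
tool_rot: [0.998, 0.041, -0.036, -0.01]
force: [0.8, 0.0, -3.6]
finger_gap: 0.24
```

```bash
python3 -c "
from h import *
shot('wrist','w28');inl('w28');
planL(tow(RK,[-110,1.8,82]),5,fr=RK,n=5)"
```

```text
plate in lifter: front edge x 19.6 -> centre 59.6 y [-31.1  27.6] mid -1.7 z 4.5 rel tilt [-0.32  0.08]
t 30.35 lift o [482.5 273.4  81.5] yaw 4.7 nose-up -2.43 leftup 0.94 F [ 2.5  0.1 -4.2] gap 0.239 q [0.31, 0.53, 1.76, 0.05, 0.91, 1.77]
 local o [-153.5   -2.4   81.5] tip [-53.6  -3.   77.3]
[[0.0059, -0.0006, -0.0005, np.float64(-0.04)], [0.0106, -0.001, -0.0008, np.float64(-0.07)], [0.0117, -0.0011, -0.0009, np.float64(-0.08)], [0.0094, -0.0009, -0.0007, np.float64(-0.07)], [0.0059, -0.0006, -0.0005, np.float64(-0.04)]]
```

Request:
apply_moves(
  increments=[
    [[0, -0.0025, -0.0005, -0.2], [0, -0.002, -0.0005, -0.1], [0.004, 0, 0, 0], [0.008, 0, 0, 0], [0.008, 0, 0, 0]],
  ],
)

```text
t: 30.85
tcp_pos: [0.4612, 0.2729, 0.2115]
tool_rot: [0.998, 0.044, -0.038, -0.009]
force: [-0.1, -0.5, -2.7]
finger_gap: 0.235
```

```bash
python3 -c "
from h import *
shot('wrist','w29');inl('w29');
planL(tow(RK,[-100,1.8,82]),5,fr=RK,n=5)"
```

```text
plate in lifter: front edge x 19.6 -> centre 59.6 y [-31.2  27.7] mid -1.7 z 4.5 rel tilt [-0.32  0.09]
t 30.9 lift o [502.4 279.8  80.6] yaw 5.01 nose-up -2.54 leftup 0.93 F [ 2.3  0.7 -2. ] gap 0.238 q [0.31, 0.56, 1.71, 0.05, 0.94, 1.76]
 local o [-133.1    2.2   80.6] tip [-33.2   2.2  76.2]
[[0.0045, 0.0, -0.0005, np.float64(0.0)], [0.008, 0.0001, -0.0009, np.float64(0.0)], [0.0089, 0.0001, -0.001, np.float64(0.0)], [0.0071, 0.0001, -0.0008, np.float64(0.0)], [0.0045, 0.0, -0.0005, np.float64(0.0)]]
```

Request:
apply_moves(
  increments=[
    [[0.005, 0, -0.0008, 0], [0.009, 0, -0.0008, 0], [0.01, 0, -0.0008, 0], [0.01, 0, -0.0008, 0], [0.006, 0, -0.0003, 0]],
  ],
)

```text
t: 31.4
tcp_pos: [0.5067, 0.2767, 0.212]
tool_rot: [0.998, 0.043, -0.037, -0.01]
force: [0.5, 0.2, -3.5]
finger_gap: 0.235
```

```bash
python3 -c "
from h import *
shot('wrist','w30');inl('w30');
planL(tow(RK,[-58,1.8,82]),5,fr=RK,n=5)"
```

```text
plate in lifter: front edge x 19.6 -> centre 59.6 y [-30.9  27.1] mid -1.9 z 4.5 rel tilt [-0.26  0.09]
t 31.45 lift o [547.3 283.4  81.1] yaw 4.98 nose-up -2.44 leftup 0.94 F [ 2.3  0.3 -3.6] gap 0.237 q [0.29, 0.6, 1.6, 0.04, 1.0, 1.75]
 local o [-88.1   1.9  81.1] tip [11.8  1.9 76.8]
[[0.004, 0.0, -0.0004, np.float64(-0.0)], [0.0073, 0.0, -0.0007, np.float64(-0.0)], [0.0081, 0.0, -0.0008, np.float64(-0.0)], [0.0065, 0.0, -0.0007, np.float64(-0.0)], [0.004, 0.0, -0.0004, np.float64(-0.0)]]
```

Request:
apply_moves(
  increments=[
    [[0.004, -0.0003, -0.0005, 0], [0.007, 0, -0.0005, 0], [0.008, 0, -0.0005, 0], [0.006, 0, -0.0003, 0], [0.002, 0, 0, 0]],
  ],
)

```text
t: 31.95
tcp_pos: [0.5365, 0.2794, 0.2114]
tool_rot: [0.998, 0.043, -0.037, -0.009]
force: [-0.5, 0.1, -3.2]
finger_gap: 0.235
```

```bash
cat >> h.py <<'E'
def rk(name):
    """plate pose relative rack, from wrist"""
    z=np.load(f"pics/{name}.npz");o,L,R,s=lifter(dict(tcp_pos=z["pos"],tool_rot=z["rot"]))
    p,d,W=load('wrist',name);hsv=cv2.cvtColor(p,cv2.COLOR_RGB2HSV)
    a=np.radians(RK["yaw"]);c,s_=np.cos(a),np.sin(a);X=W*1000;X=np.stack([X[...,0]*c+X[...,1]*s_-RK["c"][0],-X[...,0]*s_+X[...,1]*c-RK["c"][1],X[...,2]],-1)
    m=((hsv[...,0]>17)&(hsv[...,0]<28)&(hsv[...,1]>95)&(hsv[...,2]>80)&(abs(X[...,1])<34)&(X[...,0]>-100)&(X[...,2]>30)).astype(np.uint8)
    m=cv2.morphologyEx(m,cv2.MORPH_OPEN,np.ones((5,5)))>0
    Q=X[m];zt=np.percentile(Q[:,2],90);Q=Q[Q[:,2]>zt-9]
    k=np.linalg.lstsq(np.c_[np.ones(len(Q)),Q[:,:2]-Q[:,:2].mean(0)],Q[:,2],rcond=None)[0]
    print("rack: plate front edge",round(np.percentile(Q[:,0],.7),1),"(home -38)","y",np.round(np.percentile(Q[:,1],[.5,99.5]),1),"ztop(+1.5)",round(k[0]+1.5,1),"slopes",np.round(np.degrees(k[1:]),2))
E
python3 -c "
from h import *
shot('wrist','w31');inl('w31');rk('w31')
planL(tow(RK,[-58,1.8,82]),5,fr=RK,n=5);rk('w19')"
```

```text
plate in lifter: front edge x 19.6 -> centre 59.6 y [-23.6  20.8] mid -1.4 z 4.4 rel tilt [-0.27  0.18]
rack: plate front edge -83.3 (home -38) y [-21.6  22.8] ztop(+1.5) 86.8 slopes [-27.11   0.99]
t 32.0 lift o [575.8 286.1  80.4] yaw 4.98 nose-up -2.53 leftup 0.92 F [ 0.9  0.2 -4. ] gap 0.238 q [0.28, 0.63, 1.53, 0.04, 1.04, 1.74]
 local o [-59.4   2.1  80.4] tip [40.5  2.1 76. ]
[[0.0002, 0.0, -0.0002, np.float64(-0.0)], [0.0003, 0.0001, -0.0004, np.float64(-0.0)], [0.0004, 0.0001, -0.0005, np.float64(-0.0)], [0.0003, 0.0001, -0.0004, np.float64(-0.0)], [0.0002, 0.0, -0.0002, np.float64(-0.0)]]
rack: plate front edge -80.6 (home -38) y [-23.1  24.3] ztop(+1.5) 46.5 slopes [-2.537e+01 -2.000e-02]
```

Request:
apply_moves(
  increments=[
    [[0.0015, 0, 0, 0], [0.0015, 0, 0.001, 0], [0, 0, 0.002, 0], [0, 0, 0.003, 0], [0, 0, 0.002, 0]],
  ],
)

```text
t: 32.5
tcp_pos: [0.5384, 0.2798, 0.2027]
tool_rot: [0.998, 0.043, -0.037, -0.009]
force: [0.4, 0.1, -2.2]
finger_gap: 0.242
```

```bash
sed -i 's/(X\[...,0\]>-100)&(X\[...,2\]>30)/(X[...,0]>-60)\&(X[...,2]>30)/' h.py; python3 -c "
from h import *
shot('wrist','w32');inl('w32');rk('w32');ls(RK);rk('w19')"
```

```text
plate in lifter: front edge x 19.7 -> centre 59.7 y [-24.8  21.8] mid -1.5 z 5.1 rel tilt [ 0.21 -0.92]
rack: plate front edge -37.8 (home -38) y [-22.6  24. ] ztop(+1.5) 76.1 slopes [-2.37  0.18]
t 32.55 lift o [577.4 286.4  71.4] yaw 5.0 nose-up -2.61 leftup 0.91 F [-0.1  0.2 -1.4] gap 0.235 q [0.28, 0.65, 1.53, 0.04, 1.03, 1.74]
 local o [-57.9   2.3  71.4] tip [42.   2.3 66.9]
rack: plate front edge -36.5 (home -38) y [-23.1  24.3] ztop(+1.5) 44.0 slopes [-0.02  0.03]
```

Request:
apply_moves(
  increments=[
    [[0, 0, 0.002, 0], [0, 0, 0.002, 0], [0, 0, 0.002, 0], [0, 0, 0.001, 0], [0, 0, 0, 0]],
  ],
)

```text
t: 33.05
tcp_pos: [0.5384, 0.2802, 0.1957]
tool_rot: [0.998, 0.043, -0.036, -0.01]
force: [0.4, -0.2, -1.2]
finger_gap: 0.235
```

```bash
python3 -c "
from h import *
shot('wrist','w33');inl('w33');rk('w33');ls(RK)"
```

```text
plate in lifter: front edge x 19.3 -> centre 59.3 y [-25.6  21.8] mid -1.9 z 9.8 rel tilt [ 2.47 -0.98]
rack: plate front edge -38.0 (home -38) y [-23.   24.4] ztop(+1.5) 74.1 slopes [0.02 0.16]
t 33.1 lift o [577.9 286.9  64.8] yaw 5.01 nose-up -2.45 leftup 0.94 F [ 0.7  0.7 -1.3] gap 0.234 q [0.28, 0.66, 1.54, 0.04, 1.01, 1.74]
 local o [-57.3   2.8  64.8] tip [42.6  2.8 60.5]
```

```bash
python3 -c "
from h import *
planL(tow(RK,[-170,2,63]),5,fr=RK,n=6)"
```

```text
t 33.1 lift o [577.9 286.9  64.8] yaw 5.01 nose-up -2.45 leftup 0.94 F [ 0.7  0.7 -1.3] gap 0.234 q [0.28, 0.66, 1.54, 0.04, 1.01, 1.74]
 local o [-57.3   2.8  64.8] tip [42.6  2.8 60.5]
[[-0.0119, 0.0001, 0.001, np.float64(0.0)], [-0.0215, 0.0002, 0.0019, np.float64(0.0)], [-0.0239, 0.0002, 0.0021, np.float64(0.0)], [-0.0239, 0.0002, 0.0021, np.float64(0.0)], [-0.0191, 0.0002, 0.0017, np.float64(0.0)]]
[[-0.0119, 0.0001, 0.001, np.float64(0.0)]]
```

Request:
apply_moves(
  increments=[
    [[-0.011, 0, 0.0012, 0], [-0.02, 0, 0.002, 0], [-0.024, 0, 0.0022, 0], [-0.024, 0, 0.0022, 0], [-0.024, 0, 0.0021, 0]],
  ],
)

```text
t: 33.6
tcp_pos: [0.4334, 0.271, 0.1937]
tool_rot: [0.998, 0.043, -0.033, -0.01]
force: [1.2, 0.4, -0.6]
finger_gap: 0.236
```

```bash
python3 -c "
from h import *
ls(RK);planL([.4938,.0091,.04],-2,n=9)"
```

```text
t 33.6 lift o [473.6 277.9  63. ] yaw 4.9 nose-up -2.12 leftup 1.01 F [ 1.2  0.4 -0.6] gap 0.236 q [0.32, 0.56, 1.79, 0.05, 0.85, 1.77]
 local o [-162.     2.8   63. ] tip [-62.    2.7  59.3]
t 33.6 lift o [473.6 277.9  63. ] yaw 4.9 nose-up -2.12 leftup 1.01 F [ 1.2  0.4 -0.6] gap 0.236 q [0.32, 0.56, 1.79, 0.05, 0.85, 1.77]
[[-0.0001, 0.0172, 0.0011, np.float64(0.45)], [0.0001, 0.031, 0.002, np.float64(0.81)], [0.0005, 0.0344, 0.0022, np.float64(0.9)], [0.0011, 0.0344, 0.0022, np.float64(0.9)], [0.0016, 0.0344, 0.0022, np.float64(0.9)]]
[[0.0022, 0.0344, 0.0022, np.float64(0.9)], [0.0027, 0.0343, 0.0022, np.float64(0.9)], [0.0026, 0.0274, 0.0018, np.float64(0.72)], [0.0018, 0.0171, 0.0011, np.float64(0.45)]]
```

Request:
apply_moves(
  increments=[
    [[-0.022, 0.001, 0.002, 0.3], [-0.012, 0.014, 0.001, 0.9], [0, 0.028, 0.002, 1], [0.002, 0.036, 0.002, 1], [0.004, 0.038, 0.002, 1]],
  ],
)

```text
t: 34.1
tcp_pos: [0.4, 0.1518, 0.1857]
tool_rot: [0.999, 0.011, -0.035, -0.009]
force: [1.1, 0.1, -2.0]
finger_gap: 0.236
```

Request:
apply_moves(
  increments=[
    [[0.006, 0.038, 0.003, 1], [0.008, 0.036, 0.004, 1], [0.008, 0.025, 0.004, 0.5], [0.006, 0.012, 0.003, 0.3], [0, 0, 0, 0]],
  ],
)

```text
t: 34.6
tcp_pos: [0.4259, 0.0339, 0.1691]
tool_rot: [0.999, -0.017, -0.034, -0.008]
force: [0.5, -0.1, -2.2]
finger_gap: 0.24
```

```bash
python3 -c "
from h import *
planL(np.array([.4938,.0091,.014]),-2,fr=RK,vmax=.03)"
```

```text
t 34.6 lift o [466.2  34.8  38.3] yaw -1.96 nose-up -2.28 leftup 0.49 F [ 0.5 -0.1 -2.2] gap 0.24 q [-0.19, 0.53, 2.0, 0.01, 0.67, 1.41]
 local o [-190.5 -238.7   38.3] tip [ -91.4 -250.8   34.3]
[[0.005, 0.0042, 0.0037, np.float64(0.01)], [0.01, 0.0083, 0.0073, np.float64(0.01)], [0.01, 0.0083, 0.0073, np.float64(0.01)], [0.005, 0.0042, 0.0037, np.float64(0.01)]]
```

Request:
apply_moves(
  increments=[
    [[0.005, 0.004, 0.004, 0], [0.01, 0.008, 0.008, 0], [0.01, 0.008, 0.008, 0], [0.004, 0.003, 0.005, 0], [0, 0, 0.003, 0]],
  ],
)

```text
t: 35.1
tcp_pos: [0.4535, 0.0111, 0.1372]
tool_rot: [0.999, -0.015, -0.033, -0.008]
force: [-1.4, -0.6, 0.4]
finger_gap: 0.241
```

```bash
python3 -c "
from h import *
planL(np.array([.4938,.0091,.006]),-2,fr=RK,vmax=.03)"
```

```text
t 35.1 lift o [493.9  12.1   6.4] yaw -1.76 nose-up -2.22 leftup 0.51 F [-1.4 -0.6  0.4] gap 0.241 q [-0.22, 0.62, 1.96, 0.0, 0.63, 1.38]
 local o [-164.9 -263.7    6.4] tip [ -65.7 -275.5    2.6]
[[-0.0, 0.0007, 0.0001, np.float64(0.06)], [-0.0, 0.0014, 0.0002, np.float64(0.12)], [-0.0, 0.0007, 0.0001, np.float64(0.06)]]
```

Request:
apply_moves(
  increments=[
    [[0, 0.001, 0, 0], [0, 0.001, 0, 0], [0, 0, 0, 0], [0, 0, 0, 0]],
  ],
  fingers=0.45,
)

```text
t: 35.5
tcp_pos: [0.4527, 0.0098, 0.1368]
tool_rot: [0.999, -0.015, -0.034, -0.008]
force: [0.5, -0.2, 0.6]
finger_gap: 0.446
```

```bash
python3 -c "
from h import *
shot('wrist','w34');spat('w34');st()"
```

```text
blade rear mid [493.   12.1] wh [32.8 74.5] yaw -1.12 z 4.0 slopes [-0.05 -0.33]
t 35.55 tcp [0.4528 0.0098 0.1368] yaw -1.67 down [-0.067  0.017 -0.998] F [-0.4 -0.1 -0.7] gap 0.449 q [-0.23  0.62  1.96  0.    0.63  1.37]
```

Request:
apply_moves(
  increments=[
    [[-0.004, 0, -0.03, 0], [-0.004, 0, -0.03, 0], [0, 0, 0, 0], [0, 0, 0, 0], [0, 0, 0, 0]],
  ],
)

```text
t: 36.05
tcp_pos: [0.4479, 0.0094, 0.1986]
tool_rot: [0.999, -0.015, -0.035, -0.008]
force: [0.0, 0.3, 0.1]
finger_gap: 0.447
```

```bash
./go.sh .4466 .0113 .2 -1.67 1
```

```text
t 36.05 tcp [0.4479 0.0094 0.1986] yaw -1.65 down [-0.069  0.018 -0.997] F [0.  0.3 0.1] gap 0.447 q [-0.23  0.49  1.93  0.    0.79  1.37]
[[-0.0015, -0.0019, -0.0013, 0.02]]
```

Request:
apply_moves(
  increments=[
    [[0.001, 0, 0.014, 0], [0.002, -0.0005, 0.018, 0], [0.001, -0.0005, 0.016, 0], [0.001, 0, 0.008, 0], [0, 0, 0.003, 0]],
  ],
)

```text
t: 36.55
tcp_pos: [0.4479, 0.0117, 0.1345]
tool_rot: [0.999, -0.015, -0.037, -0.009]
force: [-1.3, 0.3, -0.8]
finger_gap: 0.452
```

```bash
./go.sh .4466 .0113 .13 -1.67 1
```

```text
t 36.55 tcp [0.4479 0.0117 0.1345] yaw -1.65 down [-0.073  0.019 -0.997] F [-1.3  0.3 -0.8] gap 0.452 q [-0.23  0.62  1.97  0.    0.63  1.37]
[[-0.0009, 0.0005, 0.0046, 0.02]]
```

Request:
apply_moves(
  increments=[
    [[-0.001, 0, 0.003, 0], [0, 0, 0.002, 0], [0, 0, 0, 0]],
  ],
)

```text
t: 36.85
tcp_pos: [0.4462, 0.0118, 0.1288]
tool_rot: [0.999, -0.015, -0.037, -0.009]
force: [-0.6, -0.3, 0.2]
finger_gap: 0.454
```

Request:
apply_moves(
  increments=[
    [[0, 0, 0, 0], [0, 0, 0, 0], [0, 0, 0, 0], [0, 0, 0, 0]],
  ],
  fingers=0,
)

```text
t: 37.25
tcp_pos: [0.4465, 0.0117, 0.1299]
tool_rot: [0.999, -0.015, -0.036, -0.009]
force: [-0.7, 0.2, -1.6]
finger_gap: 0.241
```

```bash
python3 -c "
from h import *
shot('wrist','w35');spat('w35');s,R=st()
yaw=np.degrees(np.arctan2(R[1,0],R[0,0]))
savegrip([.494,.0108,.003],yaw);blade('w35')"
```

```text
blade rear mid [493.  12.] wh [33.  66.3] yaw -1.47 z 4.5 slopes [-0.53  0.07]
t 37.3 tcp [0.4465 0.0117 0.1299] yaw -1.64 down [-0.072  0.018 -0.997] F [-0.4 -0.4 -1.7] gap 0.237 q [-0.23  0.63  1.97  0.    0.61  1.37]
t 37.3 tcp [0.4465 0.0117 0.1299] yaw -1.64 down [-0.072  0.018 -0.997] F [-0.4 -0.4 -1.7] gap 0.237 q [-0.23  0.63  1.97  0.    0.61  1.37]
blade in lifter frame: rear x -0.5 max 65.3 y at0 1.2 yaw 0.31 z0 1.9 pitch -0.66 roll 0.1
```

Request:
apply_moves(
  increments=[
    [[0, 0, 0.002, 0], [0, 0, 0.003, 0], [0, 0, 0.003, 0], [0, 0, 0, 0]],
  ],
)

```text
t: 37.7
tcp_pos: [0.4438, 0.0118, 0.1272]
tool_rot: [0.999, -0.014, -0.036, -0.008]
force: [1.3, 0.3, 0.2]
finger_gap: 0.242
```

```bash
python3 -c "
from h import *
shot('wrist','w36');spat('w36');s,R=st()
yaw=np.degrees(np.arctan2(R[1,0],R[0,0]))
blade('w36');ls()"
```

```text
blade rear mid [492.7  12.1] wh [33.2 62.8] yaw -1.65 z 5.5 slopes [1.37 0.09]
t 37.75 tcp [0.4437 0.0118 0.127 ] yaw -1.56 down [-0.073  0.017 -0.997] F [-0.7  0.   4.8] gap 0.24 q [-0.23  0.64  1.98  0.    0.6   1.37]
blade in lifter frame: rear x 2.4 max 64.2 y at0 1.3 yaw 0.13 z0 4.1 pitch 1.74 roll 0.2
t 37.75 lift o [4.911e+02 1.080e+01 1.000e-01] yaw -1.56 nose-up -0.03 leftup -0.08 F [-0.7  0.   4.8] gap 0.24 q [-0.23, 0.64, 1.98, 0.0, 0.6, 1.37]
```

```bash
cat >> h.py <<'E'
def savegrip(o,yaw,pitch=0,roll=0):
    s,R=st();L0=Ro.from_euler('ZYX',[yaw,-pitch,roll],degrees=True).as_matrix()
    json.dump(dict(Rl=(R.T@L0).tolist(),o=(R.T@(np.array(o)-s["tcp_pos"])).tolist()),open("grip.json","w"))
E
python3 -c "
from h import *
savegrip([.4930,.0120,.003],-1.6,1.5);blade('w36')
planL(tow(TR,[-200,-34.5,35]),5.9,fr=TR,n=9)"
```

```text
t 37.75 tcp [0.4437 0.0118 0.127 ] yaw -1.56 down [-0.073  0.017 -0.997] F [-0.7  0.   4.8] gap 0.24 q [-0.23  0.64  1.98  0.    0.6   1.37]
blade in lifter frame: rear x -0.0 max 62.4 y at0 0.0 yaw 0.06 z0 1.6 pitch -0.38 roll 0.22
t 37.75 lift o [493.  12.   3.] yaw -1.6 nose-up 1.5 leftup -0.0 F [-0.7  0.   4.8] gap 0.24 q [-0.23, 0.64, 1.98, 0.0, 0.6, 1.37]
 local o [-101.4  260.5    3. ] tip [ -2.3 247.5   5.6]
[[-0.004, 0.0202, -0.0021, np.float64(-0.49)], [-0.0074, 0.0363, -0.0038, np.float64(-0.88)], [-0.0089, 0.0402, -0.0042, np.float64(-0.97)], [-0.0096, 0.0401, -0.0042, np.float64(-0.97)], [-0.0102, 0.0399, -0.0042, np.float64(-0.97)]]
[[-0.0109, 0.0397, -0.0042, np.float64(-0.97)], [-0.0116, 0.0395, -0.0042, np.float64(-0.97)], [-0.0098, 0.0315, -0.0034, np.float64(-0.78)], [-0.0064, 0.0196, -0.0021, np.float64(-0.49)]]
```

Request:
apply_moves(
  increments=[
    [[-0.004, 0, -0.012, 0], [-0.007, 0.01, -0.015, -0.7], [-0.009, 0.03, -0.008, -1], [-0.01, 0.04, -0.003, -1], [-0.01, 0.04, -0.003, -1]],
  ],
)

```text
t: 38.25
tcp_pos: [0.4064, -0.1078, 0.1694]
tool_rot: [0.999, 0.025, -0.037, -0.01]
force: [0.1, -0.8, -1.3]
finger_gap: 0.238
```

Request:
apply_moves(
  increments=[
    [[-0.01, 0.04, -0.003, -1], [-0.01, 0.04, -0.003, -1], [-0.009, 0.035, -0.002, -1], [-0.005, 0.02, -0.001, -0.5], [0, 0, 0, 0]],
  ],
)

```text
t: 38.75
tcp_pos: [0.3809, -0.2559, 0.1777]
tool_rot: [0.998, 0.054, -0.035, -0.009]
force: [0.9, -0.5, -1.6]
finger_gap: 0.241
```

```bash
python3 -c "
from h import *
planL(tow(TR,[-190,-34.5,7.5]),5.9,fr=TR)
shot('top','t4');plates('t4','top');shot('wrist','w37');blade('w37')"
```

```text
t 38.75 lift o [ 430.  -248.2   53.9] yaw 6.14 nose-up 1.71 leftup 0.39 F [ 0.9 -0.5 -1.6] gap 0.241 q [-0.81, 0.54, 1.92, -0.06, 0.74, 0.7]
 local o [-190.7    8.2   53.9] tip [-90.8   8.6  56.9]
[[0.0006, 0.0072, 0.0075, np.float64(0.04)], [0.0013, 0.0145, 0.0151, np.float64(0.08)], [0.0013, 0.0145, 0.0151, np.float64(0.08)], [0.0006, 0.0072, 0.0075, np.float64(0.04)]]
[200 182  10  30 241] (array([638.4, 293.6]), array([77. , 21.4]), 3.9, np.float64(73.7))
[406 187  24  31 635] (array([ 626.9, -268.3]), array([78.2, 59.2]), 7.2, np.float64(16.7))
[433 192  24  30 635] (array([ 614. , -339.9]), array([78.1, 58.8]), 4.8, np.float64(16.2))
[ 98 201  12  23 172] (array([605.9, 583.8]), array([28.8, 61. ]), 85.2, np.float64(13.5))
blade in lifter frame: rear x -0.4 max 62.6 y at0 -0.2 yaw -0.05 z0 1.6 pitch -0.79 roll 0.47
```

Request:
apply_moves(
  increments=[
    [[0, 0.007, 0.007, 0.1], [0.001, 0.013, 0.014, 0.1], [0.001, 0.013, 0.014, 0], [0, 0.005, 0.007, 0], [0, 0, 0, 0]],
  ],
)

```text
t: 39.35
tcp_pos: [0.3832, -0.2841, 0.131]
tool_rot: [0.998, 0.057, -0.038, -0.013]
force: [0.4, 0.8, -1.3]
finger_gap: 0.239
```

```bash
python3 -c "
from h import *
planL(tow(TR,[-160,-34.5,6.5]),5.9,fr=TR)"
```

```text
t 39.35 lift o [ 431.5 -275.     6.9] yaw 6.48 nose-up 1.38 leftup 0.91 F [ 0.4  0.8 -1.3] gap 0.239 q [-0.85, 0.65, 1.9, -0.07, 0.67, 0.66]
 local o [-192.1  -18.7    6.9] tip [-92.1 -17.7   9.3]
[[0.008, 0.0039, -0.0006, np.float64(0.14)], [0.0159, 0.0078, -0.0012, np.float64(0.29)], [0.008, 0.0038, -0.0006, np.float64(0.14)]]
```

Request:
apply_moves(
  increments=[
    [[0, 0.004, 0, 0.1], [0, 0.007, 0, 0.2], [0, 0.003, 0, 0.2], [0.002, 0, 0, 0], [0.006, 0, 0, 0]],
  ],
)

```text
t: 39.85
tcp_pos: [0.3928, -0.296, 0.1309]
tool_rot: [0.998, 0.053, -0.039, -0.014]
force: [0.2, 0.3, -2.5]
finger_gap: 0.241
```

```bash
python3 -c "
from h import *
planL(tow(TR,[-130,-34.5,6.5]),5.9,fr=TR)
shot('wrist','w38');blade('w38')"
```

```text
t 39.85 lift o [ 441.  -287.3    6.8] yaw 6.03 nose-up 1.32 leftup 0.94 F [ 0.2  0.3 -2.5] gap 0.241 q [-0.85, 0.66, 1.86, -0.07, 0.7, 0.67]
 local o [-183.9  -31.8    6.8] tip [-83.9 -31.6   9.1]
[[0.009, 0.0004, -0.0007, np.float64(0.02)], [0.0179, 0.0009, -0.0013, np.float64(0.04)], [0.0179, 0.0009, -0.0013, np.float64(0.04)], [0.009, 0.0004, -0.0007, np.float64(0.02)]]
blade in lifter frame: rear x -0.8 max 63.9 y at0 0.2 yaw 0.16 z0 1.4 pitch -0.77 roll -0.8
```

Request:
apply_moves(
  increments=[
    [[0.006, 0.0015, -0.0005, 0.1], [0.012, 0.0005, -0.001, 0], [0.014, 0, -0.001, 0], [0.012, 0, -0.001, 0], [0.005, 0, -0.0003, 0]],
  ],
)

```text
t: 40.4
tcp_pos: [0.4481, -0.2925, 0.1313]
tool_rot: [0.998, 0.053, -0.038, -0.013]
force: [0.9, 0.5, -0.9]
finger_gap: 0.239
```

```bash
python3 -c "
from h import *
planL(tow(TR,[-60,-34.5,6]),5.9,fr=TR)
shot('wrist','w39');blade('w39')"
```

```text
t 40.4 lift o [ 496.7 -284.1    7.3] yaw 5.97 nose-up 1.47 leftup 0.81 F [ 0.9  0.5 -0.9] gap 0.239 q [-0.77, 0.69, 1.75, -0.05, 0.77, 0.73]
 local o [-128.1  -34.4    7.3] tip [-28.2 -34.3   9.9]
[[0.0113, 0.0, -0.0006, np.float64(0.01)], [0.0227, 0.0, -0.0012, np.float64(0.02)], [0.0227, 0.0, -0.0012, np.float64(0.02)], [0.0113, 0.0, -0.0006, np.float64(0.01)]]
blade in lifter frame: rear x -0.4 max 63.7 y at0 0.2 yaw 0.13 z0 1.6 pitch -1.3 roll -0.91
```

Request:
apply_moves(
  increments=[
    [[0.003, 0, 0.001, 0], [0.01, 0, 0.0005, 0], [0.014, 0, -0.001, 0], [0.014, 0, -0.001, 0], [0.01, 0, -0.0007, 0]],
  ],
)

```text
t: 40.95
tcp_pos: [0.5015, -0.286, 0.1279]
tool_rot: [0.998, 0.052, -0.038, -0.014]
force: [0.2, -0.0, -1.6]
finger_gap: 0.239
```

```bash
python3 -c "
from h import *
shot('wrist','w40');inl('w40')
planL(tow(TR,[-60,-34.5,6]),5.9,fr=TR)"
```

```text
plate in lifter: front edge x 35.6 -> centre 75.6 y [-29.5  29.4] mid -0.1 z 10.5 rel tilt [-1.43 -1.05]
t 41.0 lift o [ 551.9 -277.8    4.1] yaw 5.94 nose-up 1.52 leftup 0.83 F [ 2.3 -0.3 -1.4] gap 0.238 q [-0.7, 0.73, 1.63, -0.04, 0.85, 0.8]
 local o [-72.6 -33.8   4.1] tip [ 27.4 -33.8   6.8]
[[0.0031, 0.0001, -0.0007, np.float64(0.01)], [0.0062, 0.0003, -0.0014, np.float64(0.02)], [0.0031, 0.0001, -0.0007, np.float64(0.01)]]
```

Request:
apply_moves(
  increments=[
    [[0.004, 0, -0.0005, 0], [0.006, 0, -0.0007, 0], [0.004, 0, -0.0005, 0], [0, 0, -0.001, 0], [0, 0, -0.003, 0]],
  ],
)

```text
t: 41.5
tcp_pos: [0.5182, -0.2841, 0.1323]
tool_rot: [0.998, 0.053, -0.038, -0.014]
force: [0.5, 0.5, -2.4]
finger_gap: 0.235
```

```bash
python3 -c "
from h import *
shot('wrist','w41');inl('w41')
ls(TR)"
```

```text
plate in lifter: front edge x 18.9 -> centre 58.9 y [-29.8  29.1] mid -0.4 z 6.4 rel tilt [-1.19 -1.04]
t 41.55 lift o [ 566.9 -275.8    8.8] yaw 5.97 nose-up 1.42 leftup 0.9 F [ 0.  -0.1 -2.5] gap 0.237 q [-0.68, 0.74, 1.6, -0.04, 0.88, 0.81]
 local o [-57.5 -33.3   8.8] tip [ 42.5 -33.2  11.3]
```

Lift.

Request:
apply_moves(
  increments=[
    [[0, 0, -0.003, 0], [0, 0, -0.006, 0], [0, 0, -0.01, 0], [-0.001, 0, -0.012, 0], [-0.001, 0, -0.008, 0]],
  ],
)

```text
t: 42.05
tcp_pos: [0.5176, -0.285, 0.1737]
tool_rot: [0.998, 0.052, -0.04, -0.015]
force: [-1.0, -0.6, -2.4]
finger_gap: 0.237
```

```bash
python3 -c "
from h import *
shot('wrist','w42');inl('w42')
ls(TR);planL(tow(RK,[-200,0.4,105]),5,fr=RK,n=24)"
```

```text
plate in lifter: front edge x 18.8 -> centre 58.8 y [-29.9  28.9] mid -0.5 z 4.6 rel tilt [0.31 0.43]
t 42.1 lift o [ 566.2 -276.7   50.8] yaw 5.93 nose-up 1.28 leftup 0.99 F [ 0.2  0.1 -2.3] gap 0.238 q [-0.68, 0.67, 1.58, -0.04, 0.97, 0.81]
 local o [-58.3 -34.1  50.8] tip [ 41.7 -34.1  53. ]
t 42.1 lift o [ 566.2 -276.7   50.8] yaw 5.93 nose-up 1.28 leftup 0.99 F [ 0.2  0.1 -2.3] gap 0.238 q [-0.68, 0.67, 1.58, -0.04, 0.97, 0.81]
 local o [-118.1 -557.7   50.8] tip [ -18.1 -556.    53. ]
[[-0.0017, -0.0124, -0.0007, np.float64(0.02)], [-0.003, -0.0223, -0.0012, np.float64(0.04)], [-0.0034, -0.0247, -0.0013, np.float64(0.04)], [-0.0034, -0.0247, -0.0013, np.float64(0.04)], [-0.0034, -0.0247, -0.0013, np.float64(0.04)]]
[[-0.0034, -0.0247, -0.0013, np.float64(0.04)], [-0.0034, -0.0247, -0.0013, np.float64(0.04)], [-0.0034, -0.0247, -0.0013, np.float64(0.04)], [-0.0035, -0.0247, -0.0013, np.float64(0.04)], [-0.0035, -0.0247, -0.0013, np.float64(0.04)]]
[[-0.0035, -0.0247, -0.0013, np.float64(0.04)], [-0.0035, -0.0247, -0.0013, np.float64(0.04)], [-0.0035, -0.0247, -0.0013, np.float64(0.04)], [-0.0035, -0.0247, -0.0013, np.float64(0.04)], [-0.0036, -0.0247, -0.0013, np.float64(0.04)]]
[[-0.0036, -0.0247, -0.0013, np.float64(0.04)], [-0.0036, -0.0247, -0.0013, np.float64(0.04)], [-0.0036, -0.0247, -0.0013, np.float64(0.04)], [-0.0036, -0.0247, -0.0013, np.float64(0.04)], [-0.0037, -0.0247, -0.0013, np.float64(0.04)]]
[[-0.0037, -0.0247, -0.0013, np.float64(0.04)], [-0.0037, -0.0247, -0.0013, np.float64(0.04)], [-0.003, -0.0197, -0.0011, np.float64(0.03)], [-0.0019, -0.0123, -0.0007, np.float64(0.02)]]
```

Request:
apply_moves(
  increments=[
    [[-0.004, -0.005, -0.002, 0], [-0.008, -0.011, -0.002, 0], [-0.009, -0.018, -0.002, 0], [-0.008, -0.022, -0.002, 0], [-0.006, -0.025, -0.002, 0]],
  ],
)

```text
t: 42.6
tcp_pos: [0.4748, -0.2092, 0.192]
tool_rot: [0.998, 0.05, -0.037, -0.012]
force: [0.9, 1.0, -3.3]
finger_gap: 0.238
```

Request:
apply_moves(
  increments=[
    [[-0.005, -0.026, -0.001, 0], [-0.004, -0.026, -0.001, 0], [-0.003, -0.026, -0.001, 0], [-0.003, -0.026, -0.001, 0], [-0.003, -0.026, -0.001, 0]],
  ],
)

```text
t: 43.1
tcp_pos: [0.4396, -0.0756, 0.2036]
tool_rot: [0.998, 0.049, -0.038, -0.013]
force: [0.4, 0.7, -2.8]
finger_gap: 0.241
```

Request:
apply_moves(
  increments=[
    [[-0.003, -0.026, -0.001, 0], [-0.003, -0.026, -0.001, 0], [-0.003, -0.026, -0.001, 0], [-0.003, -0.026, -0.001, 0], [-0.003, -0.026, -0.001, 0]],
  ],
)

```text
t: 43.6
tcp_pos: [0.4079, 0.0585, 0.2153]
tool_rot: [0.998, 0.048, -0.039, -0.014]
force: [0.5, 0.7, -2.4]
finger_gap: 0.237
```

```bash
python3 -c "
from h import *
planL(tow(RK,[-190,0.5,108]),5,fr=RK,n=10)"
```

```text
t 43.6 lift o [456.1  66.7  91.2] yaw 5.47 nose-up 1.28 leftup 0.95 F [ 0.5  0.7 -2.4] gap 0.237 q [-0.14, 0.43, 2.0, 0.02, 0.8, 1.32]
 local o [-197.8 -206.    91.2] tip [ -97.8 -205.2   93.4]
[[0.0005, -0.0119, -0.0006, np.float64(0.03)], [0.0009, -0.0214, -0.0011, np.float64(0.05)], [0.001, -0.0238, -0.0013, np.float64(0.05)], [0.0009, -0.0238, -0.0013, np.float64(0.05)], [0.0009, -0.0238, -0.0013, np.float64(0.05)]]
[[0.0009, -0.0238, -0.0013, np.float64(0.05)], [0.0009, -0.0238, -0.0013, np.float64(0.05)], [0.0008, -0.0238, -0.0013, np.float64(0.05)], [0.0007, -0.0191, -0.001, np.float64(0.04)], [0.0004, -0.0119, -0.0006, np.float64(0.03)]]
```

Request:
apply_moves(
  increments=[
    [[0, -0.025, -0.001, 0.1], [0, -0.025, -0.001, 0.1], [0, -0.025, -0.001, 0.1], [0, -0.025, -0.001, 0.1], [0, -0.025, -0.001, 0.1]],
  ],
)

```text
t: 44.1
tcp_pos: [0.3914, 0.1885, 0.2259]
tool_rot: [0.998, 0.043, -0.041, -0.014]
force: [0.4, 0.3, -2.8]
finger_gap: 0.237
```

Request:
apply_moves(
  increments=[
    [[0, -0.024, -0.001, 0], [0, -0.018, -0.001, 0], [0, -0.011, -0.001, 0], [0, -0.005, 0, 0], [0, 0, 0, 0]],
  ],
)

```text
t: 44.6
tcp_pos: [0.3827, 0.2507, 0.2319]
tool_rot: [0.998, 0.046, -0.042, -0.015]
force: [-0.5, 0.1, -3.3]
finger_gap: 0.242
```

```bash
python3 -c "
from h import *
shot('wrist','w43');inl('w43')
planL(tow(RK,[-150,0.5,107]),5,fr=RK,n=5)"
```

```text
plate in lifter: front edge x 18.8 -> centre 58.8 y [-29.8  29. ] mid -0.4 z 4.7 rel tilt [0.28 0.42]
t 44.65 lift o [430.2 258.5 107.5] yaw 5.14 nose-up 0.94 leftup 1.03 F [-1.1  0.9 -2.7] gap 0.24 q [0.31, 0.44, 1.89, 0.06, 0.89, 1.75]
 local o [-206.9  -12.7  107.5] tip [-106.9  -12.5  109.1]
[[0.0077, -0.0018, -0.0005, np.float64(0.02)], [0.0138, -0.0032, -0.0009, np.float64(0.03)], [0.0153, -0.0036, -0.001, np.float64(0.04)], [0.0123, -0.0029, -0.0008, np.float64(0.03)], [0.0077, -0.0018, -0.0005, np.float64(0.02)]]
```

Request:
apply_moves(
  increments=[
    [[0.004, -0.003, -0.0005, 0], [0.009, -0.005, -0.0008, 0], [0.012, -0.004, -0.001, 0], [0.01, 0, -0.0008, 0.1], [0.004, 0, -0.0003, 0]],
  ],
)

```text
t: 45.15
tcp_pos: [0.4248, 0.2648, 0.2321]
tool_rot: [0.998, 0.042, -0.042, -0.014]
force: [-0.8, -0.2, -2.8]
finger_gap: 0.24
```

```bash
python3 -c "
from h import *
planL(tow(RK,[-120,0.5,107]),5,fr=RK,n=5)"
```

```text
t 45.15 lift o [472.4 272.5 107.7] yaw 4.81 nose-up 0.95 leftup 0.99 F [-0.8 -0.2 -2.8] gap 0.24 q [0.31, 0.49, 1.78, 0.06, 0.95, 1.76]
 local o [-163.7   -2.4  107.7] tip [-63.7  -2.7 109.3]
[[0.0059, -0.0004, -0.0004, np.float64(-0.03)], [0.0106, -0.0007, -0.0007, np.float64(-0.05)], [0.0118, -0.0008, -0.0008, np.float64(-0.05)], [0.0094, -0.0006, -0.0006, np.float64(-0.04)], [0.0059, -0.0004, -0.0004, np.float64(-0.03)]]
```

Request:
apply_moves(
  increments=[
    [[0, -0.0015, 0, -0.1], [0.005, -0.0015, -0.0005, -0.1], [0.01, 0, -0.0008, 0], [0.011, 0, -0.0008, 0], [0.006, 0, -0.0005, 0]],
  ],
)

```text
t: 45.65
tcp_pos: [0.459, 0.2706, 0.2316]
tool_rot: [0.998, 0.044, -0.043, -0.014]
force: [-0.0, 0.8, -2.3]
finger_gap: 0.24
```

```bash
python3 -c "
from h import *
shot('wrist','w44');inl('w44')
planL(tow(RK,[-90,0.5,107]),5,fr=RK,n=5)"
```

```text
plate in lifter: front edge x 18.9 -> centre 58.9 y [-29.9  28.9] mid -0.5 z 4.6 rel tilt [0.33 0.4 ]
t 45.7 lift o [507.5 278.6 107.2] yaw 4.99 nose-up 0.95 leftup 0.99 F [ 0.5  0.2 -2.9] gap 0.24 q [0.3, 0.52, 1.7, 0.06, 0.99, 1.75]
 local o [-128.1    0.6  107.2] tip [-28.1   0.6 108.9]
[[0.0051, 0.0, -0.0004, np.float64(-0.0)], [0.0092, 0.0, -0.0007, np.float64(-0.0)], [0.0103, 0.0, -0.0008, np.float64(-0.0)], [0.0082, 0.0, -0.0006, np.float64(-0.0)], [0.0051, 0.0, -0.0004, np.float64(-0.0)]]
```

Request:
apply_moves(
  increments=[
    [[0.005, 0, -0.0004, 0], [0.009, 0, -0.0007, 0], [0.01, 0, -0.0008, 0], [0.008, 0, -0.0006, 0], [0.004, 0, -0.0003, 0]],
  ],
)

```text
t: 46.2
tcp_pos: [0.4986, 0.2739, 0.2311]
tool_rot: [0.998, 0.044, -0.043, -0.014]
force: [0.1, 0.2, -2.4]
finger_gap: 0.237
```

```bash
python3 -c "
from h import *
shot('wrist','w45');inl('w45')
planL(tow(RK,[-57.5,0.5,106]),5,fr=RK,n=5)"
```

```text
plate in lifter: front edge x 18.8 -> centre 58.8 y [-29.9  28.7] mid -0.6 z 4.6 rel tilt [0.33 0.51]
t 46.25 lift o [546.7 281.7 106.6] yaw 4.97 nose-up 0.93 leftup 0.98 F [ 1.4  0.1 -2.3] gap 0.242 q [0.29, 0.57, 1.61, 0.06, 1.04, 1.74]
 local o [-88.9   0.3 106.6] tip [ 11.1   0.3 108.3]
[[0.0042, -0.0, -0.0003, np.float64(-0.0)], [0.0076, -0.0, -0.0005, np.float64(-0.01)], [0.0085, -0.0, -0.0005, np.float64(-0.01)], [0.0068, -0.0, -0.0004, np.float64(-0.01)], [0.0042, -0.0, -0.0003, np.float64(-0.0)]]
```

Request:
apply_moves(
  increments=[
    [[0.003, -0.001, -0.0003, 0], [0.006, -0.0005, -0.0004, 0], [0.008, 0, -0.0005, 0], [0.007, 0, -0.0005, 0], [0.003, 0, -0.0002, 0]],
  ],
)

```text
t: 46.75
tcp_pos: [0.5272, 0.278, 0.2304]
tool_rot: [0.998, 0.044, -0.043, -0.014]
force: [-0.2, -0.2, -3.5]
finger_gap: 0.24
```

```bash
python3 -c "
from h import *
shot('wrist','w46');inl('w46');rk('w46')
planL(tow(RK,[-57,1.,106]),5,fr=RK,n=5)"
```

```text
plate in lifter: front edge x 18.8 -> centre 58.8 y [-23.7  21.3] mid -1.2 z 4.6 rel tilt [0.3  0.57]
rack: plate front edge -42.0 (home -38) y [-21.8  23.2] ztop(+1.5) 112.6 slopes [1.12 1.54]
t 46.8 lift o [575.  285.8 105.9] yaw 4.99 nose-up 0.86 leftup 0.96 F [ 1.3 -0.2 -2.8] gap 0.245 q [0.28, 0.6, 1.54, 0.05, 1.08, 1.74]
 local o [-60.3   1.9 105.9] tip [ 39.7   1.9 107.4]
[[0.0004, 0.0001, -0.0001, np.float64(-0.0)], [0.0008, 0.0002, -0.0001, np.float64(-0.0)], [0.0009, 0.0002, -0.0001, np.float64(-0.0)], [0.0007, 0.0002, -0.0001, np.float64(-0.0)], [0.0004, 0.0001, -0.0001, np.float64(-0.0)]]
```

Request:
apply_moves(
  increments=[
    [[0.002, 0, 0, 0], [0.0015, 0, 0.0005, 0], [0, 0, 0.002, 0], [0, 0, 0.003, 0], [0, 0, 0.003, 0]],
  ],
)

```text
t: 47.3
tcp_pos: [0.5302, 0.2785, 0.2212]
tool_rot: [0.998, 0.044, -0.043, -0.014]
force: [0.8, -0.1, -2.2]
finger_gap: 0.235
```

```bash
python3 -c "
from h import *
shot('wrist','w47');inl('w47');rk('w47');ls(RK)"
```

```text
plate in lifter: front edge x 18.9 -> centre 58.9 y [-24.9  22.5] mid -1.2 z 5.5 rel tilt [-0.04 -1.04]
rack: plate front edge -38.9 (home -38) y [-22.8  24.7] ztop(+1.5) 104.3 slopes [0.78 0.08]
t 47.35 lift o [577.2 286.2  96.2] yaw 4.99 nose-up 0.79 leftup 0.95 F [ 0.8  0.3 -3.3] gap 0.236 q [0.28, 0.61, 1.54, 0.05, 1.07, 1.73]
 local o [-58.1   2.1  96.2] tip [41.9  2.1 97.5]
```

Request:
apply_moves(
  increments=[
    [[0, 0, 0.002, 0], [0, 0, 0.002, 0], [0, 0, 0.001, 0], [0, 0, 0, 0]],
  ],
)

```text
t: 47.75
tcp_pos: [0.53, 0.2789, 0.2159]
tool_rot: [0.998, 0.044, -0.042, -0.014]
force: [0.7, -0.1, -1.7]
finger_gap: 0.238
```

```bash
python3 -c "
from h import *
shot('wrist','w48');inl('w48');rk('w48');planL(tow(RK,[-175,2,89]),5,fr=RK,n=6)"
```

```text
plate in lifter: front edge x 19.0 -> centre 59.0 y [-25.4  22.4] mid -1.5 z 10.4 rel tilt [-0.9  -1.03]
rack: plate front edge -39.0 (home -38) y [-23.   24.8] ztop(+1.5) 104.1 slopes [-0.01  0.08]
t 47.8 lift o [577.5 286.7  91.6] yaw 5.0 nose-up 0.93 leftup 0.98 F [-0.3  0.2 -1.1] gap 0.241 q [0.28, 0.62, 1.54, 0.05, 1.06, 1.73]
 local o [-57.7   2.6  91.6] tip [42.3  2.6 93.2]
[[-0.0124, 0.0001, 0.0013, np.float64(0.0)], [-0.0223, 0.0001, 0.0024, np.float64(0.0)], [-0.0248, 0.0002, 0.0026, np.float64(0.0)], [-0.0248, 0.0002, 0.0026, np.float64(0.0)], [-0.0199, 0.0001, 0.0021, np.float64(0.0)]]
[[-0.0124, 0.0001, 0.0013, np.float64(0.0)]]
```

Plate flat on the third slot. Withdraw.

Request:
apply_moves(
  increments=[
    [[-0.011, 0, 0.0015, 0], [-0.02, 0, 0.0023, 0], [-0.024, 0, 0.0025, 0], [-0.024, 0, 0.0025, 0], [-0.024, 0, 0.0025, 0]],
  ],
)

```text
t: 48.3
tcp_pos: [0.4249, 0.2696, 0.2137]
tool_rot: [0.998, 0.043, -0.039, -0.015]
force: [0.3, 0.4, -1.6]
finger_gap: 0.239
```

```bash
python3 -c "
from h import *
ls(RK)
planL(tow(TR,[-195,-103.5,40]),5.9,n=16)
shot('top','t5');plates('t5','top')"
```

```text
t 48.3 lift o [473.1 277.6  89.5] yaw 4.89 nose-up 1.26 leftup 1.05 F [ 0.3  0.4 -1.6] gap 0.239 q [0.32, 0.52, 1.79, 0.06, 0.9, 1.76]
 local o [-162.5    2.6   89.5] tip [-62.5   2.4  91.7]
t 48.3 lift o [473.1 277.6  89.5] yaw 4.89 nose-up 1.26 leftup 1.05 F [ 0.3  0.4 -1.6] gap 0.239 q [0.32, 0.52, 1.79, 0.06, 0.9, 1.76]
[[-0.003, 0.0216, 0.0012, np.float64(-0.03)], [-0.0054, 0.0388, 0.0022, np.float64(-0.06)], [-0.006, 0.0431, 0.0024, np.float64(-0.07)], [-0.0061, 0.0431, 0.0024, np.float64(-0.07)], [-0.0061, 0.0431, 0.0024, np.float64(-0.07)]]
[[-0.0062, 0.0431, 0.0024, np.float64(-0.07)], [-0.0062, 0.0431, 0.0024, np.float64(-0.07)], [-0.0063, 0.0431, 0.0024, np.float64(-0.07)], [-0.0063, 0.0431, 0.0024, np.float64(-0.07)], [-0.0064, 0.0431, 0.0024, np.float64(-0.07)]]
[[-0.0064, 0.0431, 0.0024, np.float64(-0.07)], [-0.0065, 0.0431, 0.0024, np.float64(-0.07)], [-0.0065, 0.043, 0.0024, np.float64(-0.07)], [-0.0066, 0.043, 0.0024, np.float64(-0.07)], [-0.0053, 0.0344, 0.0019, np.float64(-0.05)]]
[[-0.0033, 0.0215, 0.0012, np.float64(-0.03)]]
[196 180  14  31 372] (array([637.9, 292.5]), array([78.1, 31.4]), 5.1, np.float64(103.8))
[431 182  24  30 620] (array([ 641. , -335.1]), array([78.2, 57.4]), 5.4, np.float64(16.6))
```

Request:
apply_moves(
  increments=[
    [[-0.022, 0.004, 0.002, 0], [-0.012, 0.02, 0.002, 0], [-0.003, 0.035, 0.003, 0], [-0.003, 0.04, 0.003, 0], [-0.003, 0.042, 0.003, 0]],
  ],
)

```text
t: 48.85
tcp_pos: [0.3817, 0.1253, 0.2012]
tool_rot: [0.998, 0.05, -0.042, -0.015]
force: [0.7, -0.4, -1.9]
finger_gap: 0.236
```

Request:
apply_moves(
  increments=[
    [[-0.003, 0.042, 0.003, 0], [-0.003, 0.042, 0.003, 0], [-0.003, 0.042, 0.003, 0], [-0.003, 0.042, 0.003, 0], [-0.003, 0.042, 0.003, 0]],
  ],
)

```text
t: 49.35
tcp_pos: [0.3843, -0.0914, 0.1819]
tool_rot: [0.998, 0.052, -0.04, -0.014]
force: [1.7, -0.1, -0.5]
finger_gap: 0.245
```

```bash
python3 -c "
from h import *
planL(tow(TR,[-195,-103.5,35]),5.9,n=8,fr=TR)"
```

```text
t 49.35 lift o [432.2 -82.7  57.7] yaw 5.89 nose-up 1.2 leftup 0.98 F [ 1.7 -0.1 -0.5] gap 0.245 q [-0.51, 0.49, 2.06, -0.03, 0.68, 0.98]
 local o [-171.5  172.5   57.7] tip [-71.6 172.5  59.8]
[[-0.0017, 0.0206, 0.0012, np.float64(-0.0)], [-0.003, 0.0372, 0.0021, np.float64(-0.0)], [-0.0033, 0.0413, 0.0023, np.float64(-0.0)], [-0.0033, 0.0413, 0.0023, np.float64(-0.0)], [-0.0033, 0.0413, 0.0023, np.float64(-0.0)]]
[[-0.0033, 0.0413, 0.0023, np.float64(-0.0)], [-0.0027, 0.033, 0.0019, np.float64(-0.0)], [-0.0017, 0.0206, 0.0012, np.float64(-0.0)]]
```

Request:
apply_moves(
  increments=[
    [[-0.003, 0.04, 0.001, 0], [-0.003, 0.04, 0.001, 0], [-0.003, 0.04, 0.001, 0], [-0.003, 0.04, 0.001, 0], [-0.003, 0.036, 0.001, 0]],
  ],
)

```text
t: 49.85
tcp_pos: [0.3866, -0.296, 0.1731]
tool_rot: [0.998, 0.05, -0.039, -0.013]
force: [1.6, 0.5, -1.7]
finger_gap: 0.238
```

Request:
apply_moves(
  increments=[
    [[-0.002, 0.02, 0.001, 0], [0, 0.006, 0.001, 0], [0, 0, 0, 0], [0, 0, 0, 0]],
  ],
)

```text
t: 50.25
tcp_pos: [0.3866, -0.3269, 0.1712]
tool_rot: [0.998, 0.048, -0.037, -0.011]
force: [0.2, -0.3, -1.9]
finger_gap: 0.24
```

```bash
python3 -c "
from h import *
planL(tow(TR,[-190,-103,7]),5.9,fr=TR)
shot('wrist','w49');blade('w49')"
```

```text
t 50.25 lift o [ 435.3 -319.4   47.2] yaw 5.42 nose-up 1.47 leftup 0.63 F [ 0.2 -0.3 -1.9] gap 0.24 q [-0.9, 0.6, 1.81, -0.07, 0.8, 0.62]
 local o [-192.8  -63.2   47.2] tip [-92.8 -64.   49.7]
[[0.001, 0.0069, 0.0065, np.float64(-0.08)], [0.002, 0.0138, 0.0129, np.float64(-0.16)], [0.002, 0.0138, 0.0129, np.float64(-0.16)], [0.001, 0.0069, 0.0065, np.float64(-0.08)]]
blade in lifter frame: rear x -0.5 max 62.5 y at0 -0.2 yaw 0.04 z0 1.6 pitch -0.83 roll 0.35
```

Request:
apply_moves(
  increments=[
    [[0, 0.009, 0.006, -0.1], [0, 0.016, 0.012, -0.2], [0, 0.014, 0.011, -0.2], [0, 0.004, 0.006, 0], [0, 0, 0, 0]],
  ],
)

```text
t: 50.8
tcp_pos: [0.3888, -0.369, 0.1314]
tool_rot: [0.998, 0.055, -0.038, -0.012]
force: [0.2, 0.8, -1.5]
finger_gap: 0.243
```

```bash
python3 -c "
from h import *
planL(tow(TR,[-190,-103,7]),5.9,fr=TR)"
```

```text
t 50.8 lift o [ 437.2 -360.4    7.4] yaw 6.24 nose-up 1.42 leftup 0.79 F [ 0.2  0.8 -1.5] gap 0.243 q [-0.95, 0.69, 1.75, -0.07, 0.77, 0.57]
 local o [-195.1 -104.2    7.4] tip [ -95.1 -103.6    9.9]
[[0.0013, -0.0004, 0.0, np.float64(0.08)], [0.0026, -0.0007, 0.0, np.float64(0.17)], [0.0013, -0.0004, 0.0, np.float64(0.08)]]
```

Request:
apply_moves(
  increments=[
    [[0.006, -0.0003, 0.0005, 0.2], [0.012, -0.0003, 0, 0.1], [0.014, 0, -0.001, 0], [0.013, 0, -0.001, 0], [0.007, 0, -0.0005, 0]],
  ],
)

```text
t: 51.3
tcp_pos: [0.4444, -0.3617, 0.1292]
tool_rot: [0.998, 0.051, -0.038, -0.013]
force: [-0.1, 0.2, -1.9]
finger_gap: 0.241
```

```bash
python3 -c "
from h import *
planL(tow(TR,[-55,-103,6]),5.9,fr=TR)
shot('wrist','w50')"
```

```text
t 51.3 lift o [ 492.8 -353.2    5.1] yaw 5.84 nose-up 1.4 leftup 0.87 F [-0.1  0.2 -1.9] gap 0.241 q [-0.86, 0.73, 1.65, -0.06, 0.83, 0.65]
 local o [-139.1 -102.8    5.1] tip [ -39.1 -102.9    7.5]
[[0.0113, 0.0, -0.001, np.float64(-0.01)], [0.0204, 0.0, -0.0018, np.float64(-0.01)], [0.0226, 0.0001, -0.0019, np.float64(-0.01)], [0.0181, 0.0, -0.0016, np.float64(-0.01)], [0.0113, 0.0, -0.001, np.float64(-0.01)]]
```

Request:
apply_moves(
  increments=[
    [[0.006, 0, -0.0006, 0], [0.012, 0, -0.0012, 0], [0.012, 0, -0.0012, 0], [0.006, 0, -0.0005, 0], [0, 0, 0, 0]],
  ],
)

```text
t: 51.85
tcp_pos: [0.4852, -0.357, 0.1305]
tool_rot: [0.998, 0.052, -0.037, -0.012]
force: [0.6, 0.2, -2.3]
finger_gap: 0.238
```

```bash
python3 -c "
from h import *
planL(tow(TR,[-55,-103,6]),5.9,fr=TR)
shot('wrist','w51');inl('w51')"
```

```text
t 51.85 lift o [ 533.9 -348.6    6.5] yaw 5.97 nose-up 1.49 leftup 0.79 F [ 0.6  0.2 -2.3] gap 0.238 q [-0.8, 0.75, 1.57, -0.05, 0.89, 0.7]
 local o [ -97.8 -102.4    6.5] tip [   2.2 -102.2    9.1]
[[0.0071, 0.0001, -0.0004, np.float64(0.01)], [0.0142, 0.0002, -0.0009, np.float64(0.02)], [0.0142, 0.0002, -0.0009, np.float64(0.02)], [0.0071, 0.0001, -0.0004, np.float64(0.01)]]
no plate over blade
```

Request:
apply_moves(
  increments=[
    [[0.005, 0.0006, 0.0005, 0], [0.01, 0.0004, -0.0005, 0], [0.012, 0, -0.0012, 0], [0.01, 0, -0.0012, 0], [0.003, 0, 0, 0]],
  ],
)

```text
t: 52.4
tcp_pos: [0.5269, -0.3538, 0.1295]
tool_rot: [0.998, 0.051, -0.038, -0.013]
force: [-0.5, 0.5, -1.0]
finger_gap: 0.242
```

```bash
python3 -c "
from h import *
planL(tow(TR,[-52,-103.5,6]),5.9,fr=TR)
shot('wrist','w52');inl('w52')"
```

```text
t 52.4 lift o [ 575.4 -345.3    5.5] yaw 5.84 nose-up 1.42 leftup 0.88 F [-0.5  0.5 -1. ] gap 0.242 q [-0.75, 0.78, 1.48, -0.04, 0.95, 0.74]
 local o [ -56.2 -103.4    5.5] tip [  43.8 -103.5    8. ]
[[0.001, 0.0, -0.0002, np.float64(-0.01)], [0.0021, 0.0001, -0.0004, np.float64(-0.03)], [0.001, 0.0, -0.0002, np.float64(-0.01)]]
plate in lifter: front edge x 24.6 -> centre 64.6 y [-26.7  32.1] mid 2.7 z 8.9 rel tilt [-1.4  -0.93]
```

Request:
apply_moves(
  increments=[
    [[0.002, -0.001, -0.0002, 0], [0.003, -0.001, -0.0003, 0], [0.0005, 0, -0.002, 0], [0, 0, -0.004, 0], [0, 0, -0.004, 0]],
  ],
)

```text
t: 52.95
tcp_pos: [0.5321, -0.3502, 0.1389]
tool_rot: [0.998, 0.052, -0.04, -0.015]
force: [0.1, -0.1, -3.4]
finger_gap: 0.237
```

Request:
apply_moves(
  increments=[
    [[0, 0, -0.005, 0], [0, 0, -0.009, 0], [-0.001, 0, -0.011, 0], [-0.001, 0, -0.01, 0], [-0.001, 0, -0.005, 0]],
  ],
)

```text
t: 53.45
tcp_pos: [0.5316, -0.3516, 0.1825]
tool_rot: [0.998, 0.052, -0.041, -0.015]
force: [0.1, -0.2, -4.1]
finger_gap: 0.24
```

```bash
python3 -c "
from h import *
planL(tow(RK,[-200,-1,135]),5,fr=RK,n=26)
shot('wrist','w53');inl('w53')"
```

```text
t 53.45 lift o [ 579.4 -342.7   58.2] yaw 5.85 nose-up 1.13 leftup 1.1 F [ 0.1 -0.2 -4.1] gap 0.24 q [-0.75, 0.71, 1.45, -0.04, 1.06, 0.74]
 local o [-110.7 -624.6   58.2] tip [ -10.7 -623.1   60.2]
[[-0.0017, -0.0127, -0.001, np.float64(0.02)], [-0.0031, -0.0229, -0.0018, np.float64(0.03)], [-0.0034, -0.0254, -0.002, np.float64(0.03)], [-0.0035, -0.0254, -0.002, np.float64(0.03)], [-0.0035, -0.0254, -0.002, np.float64(0.03)]]
[[-0.0035, -0.0254, -0.002, np.float64(0.03)], [-0.0035, -0.0254, -0.002, np.float64(0.03)], [-0.0035, -0.0254, -0.002, np.float64(0.03)], [-0.0035, -0.0254, -0.002, np.float64(0.03)], [-0.0035, -0.0254, -0.002, np.float64(0.03)]]
[[-0.0036, -0.0254, -0.002, np.float64(0.03)], [-0.0036, -0.0254, -0.002, np.float64(0.03)], [-0.0036, -0.0254, -0.002, np.float64(0.03)], [-0.0036, -0.0254, -0.002, np.float64(0.03)], [-0.0036, -0.0254, -0.002, np.float64(0.03)]]
[[-0.0036, -0.0254, -0.002, np.float64(0.03)], [-0.0037, -0.0254, -0.002, np.float64(0.03)], [-0.0037, -0.0254, -0.002, np.float64(0.03)], [-0.0037, -0.0254, -0.002, np.float64(0.03)], [-0.0037, -0.0254, -0.002, np.float64(0.03)]]
[[-0.0037, -0.0254, -0.002, np.float64(0.03)], [-0.0037, -0.0254, -0.002, np.float64(0.03)], [-0.0037, -0.0254, -0.002, np.float64(0.03)], [-0.0038, -0.0254, -0.002, np.float64(0.03)], [-0.003, -0.0203, -0.0016, np.float64(0.03)]]
[[-0.0019, -0.0127, -0.001, np.float64(0.02)]]
plate in lifter: front edge x 18.9 -> centre 58.9 y [-30.1  28.7] mid -0.7 z 4.6 rel tilt [0.32 0.42]
```

Request:
apply_moves(
  increments=[
    [[-0.004, -0.005, -0.002, 0], [-0.008, -0.011, -0.002, 0], [-0.009, -0.018, -0.002, 0], [-0.008, -0.022, -0.002, 0], [-0.006, -0.025, -0.002, 0]],
  ],
)

```text
t: 54.0
tcp_pos: [0.4878, -0.2752, 0.1992]
tool_rot: [0.998, 0.05, -0.039, -0.013]
force: [0.5, 0.4, -2.2]
finger_gap: 0.246
```

Request:
apply_moves(
  increments=[
    [[-0.004, -0.026, -0.002, 0], [-0.003, -0.026, -0.002, 0], [-0.003, -0.026, -0.002, 0], [-0.003, -0.026, -0.002, 0], [-0.003, -0.026, -0.002, 0]],
  ],
)

```text
t: 54.5
tcp_pos: [0.455, -0.141, 0.2153]
tool_rot: [0.998, 0.049, -0.041, -0.015]
force: [1.0, -0.5, -3.5]
finger_gap: 0.241
```

Request:
apply_moves(
  increments=[
    [[-0.003, -0.026, -0.002, 0], [-0.003, -0.026, -0.002, 0], [-0.003, -0.026, -0.002, 0], [-0.003, -0.026, -0.002, 0], [-0.003, -0.026, -0.002, 0]],
  ],
)

```text
t: 55.0
tcp_pos: [0.4238, -0.0067, 0.2324]
tool_rot: [0.998, 0.048, -0.042, -0.016]
force: [0.2, 0.3, -3.2]
finger_gap: 0.236
```

```bash
python3 -c "
from h import *
planL(tow(RK,[-200,0.5,137]),5,fr=RK,n=14)"
```

```text
t 55.0 lift o [471.2   2.1 108. ] yaw 5.42 nose-up 0.93 leftup 1.24 F [ 0.2  0.3 -3.2] gap 0.236 q [-0.28, 0.41, 1.95, 0.0, 0.87, 1.19]
 local o [-188.4 -271.7  108. ] tip [ -88.4 -270.9  109.6]
[[-0.0004, -0.0108, -0.0007, np.float64(0.02)], [-0.0008, -0.0194, -0.0013, np.float64(0.03)], [-0.0009, -0.0215, -0.0014, np.float64(0.03)], [-0.0009, -0.0215, -0.0014, np.float64(0.03)], [-0.0009, -0.0215, -0.0014, np.float64(0.03)]]
[[-0.0009, -0.0215, -0.0014, np.float64(0.03)], [-0.001, -0.0215, -0.0014, np.float64(0.03)], [-0.001, -0.0215, -0.0014, np.float64(0.03)], [-0.001, -0.0215, -0.0014, np.float64(0.03)], [-0.001, -0.0215, -0.0014, np.float64(0.03)]]
[[-0.001, -0.0215, -0.0014, np.float64(0.03)], [-0.001, -0.0215, -0.0014, np.float64(0.03)], [-0.0008, -0.0172, -0.0011, np.float64(0.03)], [-0.0005, -0.0108, -0.0007, np.float64(0.02)]]
```

Request:
apply_moves(
  increments=[
    [[-0.001, -0.025, -0.0015, 0], [-0.001, -0.025, -0.0015, 0], [-0.001, -0.025, -0.0015, 0.1], [-0.001, -0.025, -0.0015, 0.1], [-0.001, -0.025, -0.0015, 0.1]],
  ],
)

```text
t: 55.5
tcp_pos: [0.4026, 0.1231, 0.2464]
tool_rot: [0.998, 0.045, -0.044, -0.017]
force: [0.9, -0.3, -2.5]
finger_gap: 0.242
```

Request:
apply_moves(
  increments=[
    [[0, -0.025, -0.0015, 0], [0, -0.022, -0.0015, 0], [0, -0.018, -0.001, 0], [0, -0.012, -0.001, 0], [0, -0.006, 0, 0]],
  ],
)

```text
t: 56.0
tcp_pos: [0.3907, 0.2111, 0.2558]
tool_rot: [0.998, 0.046, -0.046, -0.018]
force: [0.5, 0.2, -2.8]
finger_gap: 0.242
```

```bash
python3 -c "
from h import *
planL(tow(RK,[-170,0.8,137]),5,fr=RK,n=5)
shot('wrist','w54');inl('w54')"
```

```text
t 56.0 lift o [437.2 220.  131. ] yaw 5.22 nose-up 0.55 leftup 1.42 F [ 0.5  0.2 -2.8] gap 0.242 q [0.22, 0.38, 1.89, 0.06, 0.95, 1.66]
 local o [-203.3  -51.6  131. ] tip [-103.3  -51.3  132. ]
[[0.0044, -0.0071, -0.0009, np.float64(0.03)], [0.008, -0.0128, -0.0017, np.float64(0.05)], [0.0089, -0.0143, -0.0019, np.float64(0.06)], [0.0071, -0.0114, -0.0015, np.float64(0.05)], [0.0044, -0.0071, -0.0009, np.float64(0.03)]]
plate in lifter: front edge x 18.9 -> centre 58.9 y [-30.3  28.5] mid -0.9 z 4.7 rel tilt [0.28 0.4 ]
```

Request:
apply_moves(
  increments=[
    [[0, -0.009, -0.0015, 0], [0.002, -0.014, -0.0017, 0], [0.004, -0.013, -0.0017, 0.1], [0.006, -0.008, -0.0015, 0.1], [0.006, -0.003, -0.001, 0]],
  ],
)

```text
t: 56.55
tcp_pos: [0.4055, 0.262, 0.2636]
tool_rot: [0.998, 0.043, -0.047, -0.018]
force: [0.1, 0.1, -2.7]
finger_gap: 0.237
```

```bash
python3 -c "
from h import *
planL(tow(RK,[-140,1,138]),5,fr=RK,n=5)"
```

```text
t 56.55 lift o [451.9 270.5 138.8] yaw 4.84 nose-up 0.43 leftup 1.4 F [ 0.1  0.1 -2.7] gap 0.237 q [0.31, 0.42, 1.79, 0.07, 1.01, 1.76]
 local o [-184.3   -2.6  138.8] tip [-84.3  -2.9 139.5]
[[0.006, -0.0005, -0.0004, np.float64(-0.02)], [0.0107, -0.0009, -0.0008, np.float64(-0.04)], [0.0119, -0.001, -0.0008, np.float64(-0.04)], [0.0096, -0.0008, -0.0007, np.float64(-0.03)], [0.006, -0.0005, -0.0004, np.float64(-0.02)]]
```

Request:
apply_moves(
  increments=[
    [[0.005, -0.0015, -0.0004, -0.1], [0.01, -0.0015, -0.0008, -0.1], [0.012, 0, -0.001, 0], [0.012, 0, -0.001, 0], [0.006, 0, -0.0005, 0]],
  ],
)

```text
t: 57.05
tcp_pos: [0.4555, 0.2694, 0.2629]
tool_rot: [0.998, 0.045, -0.046, -0.018]
force: [0.1, 0.1, -2.1]
finger_gap: 0.238
```

```bash
python3 -c "
from h import *
planL(tow(RK,[-100,1,138]),5,fr=RK,n=5)
shot('wrist','w55');inl('w55')"
```

```text
t 57.05 lift o [502.  278.1 138.1] yaw 5.05 nose-up 0.5 leftup 1.38 F [ 0.1  0.1 -2.1] gap 0.238 q [0.3, 0.47, 1.68, 0.07, 1.07, 1.75]
 local o [-133.7    0.6  138.1] tip [-33.7   0.7 139. ]
[[0.0045, -0.0001, -0.0004, np.float64(0.01)], [0.0082, -0.0001, -0.0007, np.float64(0.01)], [0.0091, -0.0001, -0.0008, np.float64(0.01)], [0.0073, -0.0001, -0.0006, np.float64(0.01)], [0.0045, -0.0001, -0.0004, np.float64(0.01)]]
plate in lifter: front edge x 18.9 -> centre 58.9 y [-30.7  28.2] mid -1.3 z 4.6 rel tilt [0.32 0.42]
```

Request:
apply_moves(
  increments=[
    [[0.004, -0.0008, -0.0004, 0], [0.008, -0.0006, -0.0007, 0], [0.009, 0, -0.0008, 0], [0.008, 0, -0.0007, 0], [0.003, 0, -0.0003, 0]],
  ],
)

```text
t: 57.6
tcp_pos: [0.4902, 0.2733, 0.2624]
tool_rot: [0.998, 0.044, -0.047, -0.017]
force: [-0.8, -0.4, -2.1]
finger_gap: 0.237
```

```bash
python3 -c "
from h import *
planL(tow(RK,[-57,1.8,138]),5,fr=RK,n=5)
shot('wrist','w56');inl('w56')"
```

```text
t 57.6 lift o [536.6 281.9 137.6] yaw 4.99 nose-up 0.44 leftup 1.36 F [-0.8 -0.4 -2.1] gap 0.237 q [0.29, 0.52, 1.6, 0.06, 1.11, 1.74]
 local o [-98.9   1.3 137.6] tip [  1.1   1.3 138.4]
[[0.0056, -0.0001, -0.0006, np.float64(-0.0)], [0.0101, -0.0001, -0.001, np.float64(-0.0)], [0.0113, -0.0001, -0.0011, np.float64(-0.0)], [0.009, -0.0001, -0.0009, np.float64(-0.0)], [0.0056, -0.0001, -0.0006, np.float64(-0.0)]]
plate in lifter: front edge x 18.9 -> centre 58.9 y [-30.8  28.2] mid -1.3 z 4.6 rel tilt [0.29 0.44]
```

Request:
apply_moves(
  increments=[
    [[0.004, -0.0006, -0.0004, 0], [0.009, 0, -0.0008, 0], [0.011, 0, -0.001, 0], [0.009, 0, -0.0008, 0], [0.004, 0, -0.0003, 0]],
  ],
)

```text
t: 58.15
tcp_pos: [0.5296, 0.2775, 0.2622]
tool_rot: [0.998, 0.044, -0.047, -0.017]
force: [-0.2, -0.8, -2.3]
finger_gap: 0.242
```

```bash
python3 -c "
from h import *
ls(RK)
shot('wrist','w57');inl('w57');rk('w57')"
```

```text
t 58.15 lift o [575.9 286.  137.3] yaw 5.02 nose-up 0.41 leftup 1.35 F [-0.2 -0.8 -2.3] gap 0.242 q [0.27, 0.56, 1.5, 0.06, 1.16, 1.73]
 local o [-59.3   2.  137.3] tip [ 40.7   2.1 138. ]
plate in lifter: front edge x 18.9 -> centre 58.9 y [-30.5  28.2] mid -1.2 z 4.6 rel tilt [0.31 0.4 ]
rack: plate front edge -40.4 (home -38) y [-28.6  30.1] ztop(+1.5) 143.7 slopes [0.71 1.75]
```

Request:
apply_moves(
  increments=[
    [[0.0015, 0, 0, 0], [0.001, 0, 0.001, 0], [0, 0, 0.003, 0], [0, 0, 0.003, 0], [0, 0, 0.002, 0]],
  ],
)

```text
t: 58.7
tcp_pos: [0.5312, 0.2779, 0.2521]
tool_rot: [0.998, 0.044, -0.047, -0.017]
force: [0.1, 0.1, -2.4]
finger_gap: 0.24
```

```bash
python3 -c "
from h import *
ls(RK)
shot('wrist','w58');inl('w58');rk('w58')"
```

```text
t 58.7 lift o [577.4 286.5 127.2] yaw 5.01 nose-up 0.37 leftup 1.35 F [ 0.1  0.1 -2.4] gap 0.24 q [0.27, 0.58, 1.51, 0.06, 1.14, 1.73]
 local o [-57.8   2.3 127.2] tip [ 42.2   2.4 127.9]
plate in lifter: front edge x 19.1 -> centre 59.1 y [-30.6  28.1] mid -1.2 z 5.3 rel tilt [ 0.28 -1.4 ]
rack: plate front edge -38.7 (home -38) y [-28.4  30.4] ztop(+1.5) 134.3 slopes [ 0.65 -0.06]
```

Request:
apply_moves(
  increments=[
    [[0, 0, 0.002, 0], [0, 0, 0.002, 0], [0, 0, 0.001, 0], [0, 0, 0, 0]],
  ],
)

```text
t: 59.15
tcp_pos: [0.531, 0.2783, 0.2473]
tool_rot: [0.998, 0.044, -0.046, -0.017]
force: [-0.8, -0.2, -1.6]
finger_gap: 0.238
```

```bash
python3 -c "
from h import *
shot('wrist','w59');inl('w59');rk('w59');planL(tow(RK,[-175,2.5,120]),5,fr=RK,n=6)"
```

```text
plate in lifter: front edge x 19.0 -> centre 59.0 y [-31.   27.7] mid -1.6 z 9.7 rel tilt [-0.53 -1.4 ]
rack: plate front edge -38.8 (home -38) y [-28.4  30.4] ztop(+1.5) 134.0 slopes [-0.05 -0.04]
t 59.2 lift o [577.5 287.  122.6] yaw 5.03 nose-up 0.5 leftup 1.37 F [-0.3  0.4 -1.2] gap 0.237 q [0.28, 0.58, 1.51, 0.06, 1.13, 1.73]
 local o [-57.6   2.8 122.6] tip [ 42.4   2.9 123.5]
[[-0.0124, 0.0, 0.0014, np.float64(0.0)], [-0.0223, 0.0001, 0.0025, np.float64(0.01)], [-0.0248, 0.0001, 0.0028, np.float64(0.01)], [-0.0248, 0.0001, 0.0028, np.float64(0.01)], [-0.0199, 0.0001, 0.0023, np.float64(0.0)]]
[[-0.0124, 0.0001, 0.0014, np.float64(0.0)]]
```

Request:
apply_moves(
  increments=[
    [[-0.011, 0, 0.0015, 0], [-0.02, 0, 0.0025, 0], [-0.024, 0, 0.0028, 0], [-0.024, 0, 0.0028, 0], [-0.024, 0, 0.0028, 0]],
  ],
)

```text
t: 59.7
tcp_pos: [0.4256, 0.269, 0.2447]
tool_rot: [0.998, 0.043, -0.044, -0.018]
force: [0.2, 0.4, -1.3]
finger_gap: 0.238
```

Request:
apply_moves(
  increments=[
    [[-0.022, 0.003, 0.003, 0.3], [-0.012, 0.018, 0.006, 0.9], [0, 0.03, 0.01, 1], [0.002, 0.036, 0.012, 1], [0.004, 0.038, 0.012, 1]],
  ],
)

```text
t: 60.2
tcp_pos: [0.3913, 0.1432, 0.2017]
tool_rot: [0.999, 0.012, -0.043, -0.017]
force: [-1.0, 0.5, -1.6]
finger_gap: 0.24
```

```bash
python3 -c "
from h import *
planL([.4938,.0091,.03],-2,fr=RK,n=5)"
```

```text
t 60.2 lift o [438.9 148.4  77.1] yaw 1.27 nose-up 0.79 leftup 1.16 F [-1.   0.5 -1.6] gap 0.24 q [0.06, 0.46, 2.0, 0.06, 0.76, 1.57]
 local o [-207.8 -123.1   77.1] tip [-108.  -129.6   78.5]
[[0.0074, 0.0188, 0.0051, np.float64(0.44)], [0.0137, 0.0338, 0.0092, np.float64(0.8)], [0.0157, 0.0373, 0.0102, np.float64(0.88)], [0.013, 0.0297, 0.0081, np.float64(0.71)], [0.0084, 0.0184, 0.0051, np.float64(0.44)]]
```

Request:
apply_moves(
  increments=[
    [[0.008, 0.036, 0.008, 0.8], [0.012, 0.034, 0.009, 0.8], [0.014, 0.03, 0.009, 0.8], [0.012, 0.02, 0.008, 0.4], [0.006, 0.008, 0.004, 0.2]],
  ],
)

```text
t: 60.7
tcp_pos: [0.4382, 0.0097, 0.1548]
tool_rot: [0.999, -0.017, -0.043, -0.016]
force: [-0.2, 0.3, -1.5]
finger_gap: 0.242
```

Request:
apply_moves(
  increments=[
    [[0, 0, 0, 0], [0, 0, 0, 0]],
  ],
)

```text
t: 60.9
tcp_pos: [0.4379, 0.0096, 0.1549]
tool_rot: [0.999, -0.018, -0.043, -0.016]
force: [-1.2, 0.6, -1.8]
finger_gap: 0.241
```

```bash
python3 -c "
from h import *
planL([.4938,.0091,.008],-2,fr=RK,n=4)"
```

```text
t 60.9 lift o [485.6  11.4  30.2] yaw -2.12 nose-up 0.73 leftup 0.89 F [-1.2  0.6 -1.8] gap 0.241 q [-0.24, 0.58, 1.98, 0.02, 0.68, 1.35]
 local o [-173.3 -263.7   30.2] tip [ -74.  -276.1   31.5]
[[0.0017, 0.0005, 0.0036, np.float64(-0.02)], [0.0034, 0.0009, 0.0071, np.float64(-0.04)], [0.0034, 0.0009, 0.0071, np.float64(-0.04)], [0.0017, 0.0005, 0.0036, np.float64(-0.02)]]
```

Request:
apply_moves(
  increments=[
    [[0.002, 0.0005, 0.004, 0], [0.003, 0.001, 0.007, 0], [0.003, 0.001, 0.007, 0], [0.001, 0, 0.004, 0], [0, 0, 0.002, 0]],
  ],
)

```text
t: 61.4
tcp_pos: [0.4436, 0.0113, 0.1295]
tool_rot: [0.999, -0.015, -0.043, -0.016]
force: [0.2, -0.5, -2.7]
finger_gap: 0.242
```

```bash
python3 -c "
from h import *
planL([.4938,.0091,.004],-2,fr=RK,n=3)
shot('wrist','w60');spat('w60')"
```

```text
t 61.4 lift o [491.3  13.4   4.9] yaw -1.77 nose-up 0.74 leftup 0.91 F [ 0.2 -0.5 -2.7] gap 0.242 q [-0.23, 0.63, 1.97, 0.02, 0.62, 1.35]
 local o [-167.4 -262.2    4.9] tip [ -68.1 -273.9    6.1]
[[0.0007, 0.001, 0.0001, np.float64(0.06)], [0.0013, 0.002, 0.0002, np.float64(0.11)], [0.0007, 0.001, 0.0001, np.float64(0.06)]]
blade rear mid [491.2  13.5] wh [33.3 62.6] yaw -1.79 z 6.3 slopes [0.61 0.87]
```

Request:
apply_moves(
  increments=[
    [[0.001, 0.002, 0.0005, 0.1], [0.001, 0.002, 0.001, 0.1], [0, 0, 0.001, 0], [0, 0, 0, 0]],
  ],
)

```text
t: 61.85
tcp_pos: [0.4444, 0.0083, 0.1283]
tool_rot: [0.999, -0.017, -0.044, -0.017]
force: [-0.7, 0.4, -0.2]
finger_gap: 0.241
```

Request:
apply_moves(
  increments=[
    [[0, 0, 0, 0], [0, 0, 0, 0], [0, 0, 0, 0], [0, 0, 0, 0], [0, 0, 0, 0]],
  ],
  fingers=0.5,
)

```text
t: 62.35
tcp_pos: [0.4454, 0.0074, 0.1288]
tool_rot: [0.999, -0.017, -0.042, -0.017]
force: [0.2, 0.3, -1.1]
finger_gap: 0.499
```

```bash
python3 -c "
from h import *
shot('wrist','w61');spat('w61');st()"
```

```text
blade rear mid [491.7  10.4] wh [32.9 65.1] yaw -0.94 z 4.2 slopes [-0.69 -0.26]
t 62.4 tcp [0.4454 0.0074 0.1288] yaw -1.9 down [-0.084  0.035 -0.996] F [-0.4  0.8 -0.2] gap 0.501 q [-0.24  0.64  1.97  0.02  0.62  1.34]
```

Request:
apply_moves(
  increments=[
    [[0, 0, -0.015, 0], [0, 0, -0.03, 0], [0, 0, -0.035, 0], [0, 0, -0.03, 0], [0, 0, -0.01, 0]],
  ],
)

```text
t: 62.9
tcp_pos: [0.4543, 0.0032, 0.2499]
tool_rot: [0.999, -0.018, -0.046, -0.018]
force: [-0.5, 0.4, -0.2]
finger_gap: 0.503
```

```bash
python3 - <<'E'
from h import *
p,d,W=shot('wrist','w62');spat('w62');st()
X=W*1000
m=(X[...,2]>76)&(X[...,2]<90)&(X[...,0]>360)&(X[...,0]<520)&(abs(X[...,1])<60)
print('handle',rect(W,m))
m=(p.max(2)<75)&(abs(X[...,1]-10)<70)&(X[...,0]>370)&(X[...,0]<640)&(X[...,2]<12)
m=cv2.morphologyEx(m.astype(np.uint8),cv2.MORPH_OPEN,np.ones((3,3)))>0; print('mat',rect(W,m))
shot('top','t6')
E
```

```text
blade rear mid [491.4  10.5] wh [32.5 90.6] yaw -1.09 z 4.1 slopes [ 0.01 -0.34]
t 62.95 tcp [0.4547 0.0032 0.2504] yaw -1.92 down [-0.091  0.036 -0.995] F [0.2 0.4 1. ] gap 0.499 q [-0.25  0.41  1.86  0.02  0.97  1.35]
handle (array([437.5,  11.2]), array([22. , 94.4]), 88.8, np.float64(83.2), 4748)
mat (array([480.1,   9.4]), array([ 84.7, 204.4]), 88.0, np.float64(1.6), 18490)
```

```bash
python3 -c "
from h import *
plan([0.6413,0.1892,.315],177.7,23)"
```

```text
t 63.0 tcp [0.4541 0.0033 0.2489] yaw -1.92 down [-0.093  0.037 -0.995] F [ 0.4 -0.7  0.1] gap 0.501 q [-0.25  0.41  1.86  0.02  0.97  1.35]
[[0.0076, -0.0085, -0.0033, -7.81], [0.0086, -0.0074, -0.0033, -7.81], [0.0096, -0.0061, -0.0033, -7.81], [0.0103, -0.0048, -0.0033, -7.81], [0.0109, -0.0033, -0.0033, -7.81]]
[[0.0112, -0.0018, -0.0033, -7.81], [0.0113, -0.0003, -0.0033, -7.81], [0.0113, 0.0013, -0.0033, -7.81], [0.011, 0.0028, -0.0033, -7.81], [0.0105, 0.0043, -0.0033, -7.81]]
[[0.0098, 0.0057, -0.0033, -7.81], [0.009, 0.0069, -0.0033, -7.81], [0.008, 0.0081, -0.0033, -7.81], [0.0068, 0.0091, -0.0033, -7.81], [0.0055, 0.0099, -0.0033, -7.81]]
[[0.0041, 0.0106, -0.0033, -7.81], [0.0026, 0.011, -0.0033, -7.81], [0.0011, 0.0113, -0.0033, -7.81], [-0.0005, 0.0113, -0.0033, -7.81], [-0.002, 0.0112, -0.0033, -7.81]]
[[-0.0035, 0.0108, -0.0033, -7.81], [-0.0049, 0.0102, -0.0033, -7.81], [-0.0063, 0.0095, -0.0033, -7.81]]
```

Request:
apply_moves(
  increments=[
    [[0, 0, -0.015, -4], [0, 0, -0.02, -8], [0, 0, -0.02, -8.5], [0, 0, -0.015, -8.5], [0, 0, -0.005, -8.5]],
  ],
)

```text
t: 63.5
tcp_pos: [0.4576, 0.0013, 0.3199]
tool_rot: [0.949, 0.31, -0.044, -0.036]
force: [-0.1, 0.9, -0.1]
finger_gap: 0.498
```

Request:
apply_moves(
  increments=[
    [[0, 0, 0, -8.5], [0, 0, 0, -8.5], [0, 0, 0, -8.5], [0, 0, 0, -8.5], [0, 0, 0, -8.5]],
  ],
)

```text
t: 64.0
tcp_pos: [0.4548, 0.0019, 0.3143]
tool_rot: [0.769, 0.636, -0.031, -0.054]
force: [0.4, 0.4, 1.0]
finger_gap: 0.501
```

Request:
apply_moves(
  increments=[
    [[0, 0, 0, -8.5], [0, 0, 0, -8.5], [0, 0, 0, -8.5], [0, 0, 0, -8.5], [0, 0, 0, -8.5]],
  ],
)

```text
t: 64.5
tcp_pos: [0.451, 0.0027, 0.307]
tool_rot: [0.482, 0.873, -0.011, -0.069]
force: [-0.6, -0.2, -0.1]
finger_gap: 0.5
```

```bash
python3 -c "
from h import *
plan([0.6413,0.1892,.315],177.7,10)"
```

```text
t 64.5 tcp [0.451  0.0027 0.307 ] yaw 121.88 down [-0.132  0.047 -0.99 ] F [-0.6 -0.2 -0.1] gap 0.5 q [-0.25  0.33  1.78  0.01  1.16 -0.82]
[[0.0058, 0.0259, -0.0024, -5.58], [0.0033, 0.0263, -0.0024, -5.58], [0.0007, 0.0265, -0.0024, -5.58], [-0.0019, 0.0265, -0.0024, -5.58], [-0.0044, 0.0262, -0.0024, -5.58]]
[[-0.007, 0.0256, -0.0024, -5.58], [-0.0094, 0.0248, -0.0024, -5.58], [-0.0118, 0.0238, -0.0024, -5.58], [-0.014, 0.0225, -0.0024, -5.58], [-0.0162, 0.021, -0.0024, -5.58]]
```

Request:
apply_moves(
  increments=[
    [[0, 0, 0, 8], [0, 0, 0, 8], [0, 0, 0, 8], [0, 0, 0, 0], [0, 0, 0, 0]],
  ],
)

```text
t: 65.0
tcp_pos: [0.4474, 0.0035, 0.3003]
tool_rot: [0.656, 0.751, -0.029, -0.072]
force: [-0.0, 0.1, 0.0]
finger_gap: 0.499
```

```bash
./go.sh 0.6413 0.1892 .315 177.7 10
```

```text
t 65.0 tcp [0.4474 0.0035 0.3003] yaw 97.44 down [-0.146  0.051 -0.988] F [-0.   0.1  0. ] gap 0.499 q [-0.25  0.34  1.79  0.01  1.16 -0.39]
[[0.016, 0.0214, -0.0034, -8.03], [0.0128, 0.0234, -0.0034, -8.03], [0.0094, 0.0249, -0.0034, -8.03], [0.0059, 0.026, -0.0034, -8.03], [0.0022, 0.0266, -0.0034, -8.03]]
[[-0.0016, 0.0266, -0.0034, -8.03], [-0.0053, 0.0261, -0.0034, -8.03], [-0.0089, 0.0252, -0.0034, -8.03], [-0.0123, 0.0237, -0.0034, -8.03], [-0.0155, 0.0217, -0.0034, -8.03]]
```

Request:
apply_moves(
  increments=[
    [[0, 0, 0, 0], [0, 0, 0, 0], [0, 0, 0, 0], [0, 0, 0, 0]],
  ],
)

```text
t: 65.4
tcp_pos: [0.4469, 0.0036, 0.2992]
tool_rot: [0.654, 0.752, -0.03, -0.073]
force: [0.6, 0.0, 0.1]
finger_gap: 0.504
```

```bash
python3 -c "
from h import *
s,R=st();print(np.round(s['tau'],2),np.round(s['qd'],3),np.round(s['q'],4))"
```

```text
t 65.4 tcp [0.4469 0.0036 0.2992] yaw 97.71 down [-0.149  0.051 -0.988] F [0.6 0.  0.1] gap 0.504 q [-0.25  0.34  1.79  0.01  1.16 -0.4 ]
[ -0.   -32.13 -14.45   0.04   0.55   0.  ] [-0.001  0.    -0.001 -0.002 -0.001 -0.004] [-0.2495  0.3447  1.7948  0.0141  1.1594 -0.3958]
```

Request:
apply_moves(
  increments=[
    [[0.016, 0.0214, -0.0034, -8], [0.0128, 0.0234, -0.0034, -8], [0.0094, 0.025, -0.0034, -8], [0.006, 0.026, -0.0034, -8], [0.002, 0.0266, -0.0034, -8]],
  ],
)

```text
t: 65.9
tcp_pos: [0.5438, 0.0989, 0.3073]
tool_rot: [0.346, 0.935, -0.002, -0.08]
force: [0.3, -0.2, 0.2]
finger_gap: 0.501
```

Request:
apply_moves(
  increments=[
    [[-0.0016, 0.025, -0.0034, -8], [-0.005, 0.022, -0.0034, -8], [-0.008, 0.018, -0.0034, -8], [-0.008, 0.014, -0.0034, -8], [-0.006, 0.008, -0.0034, -8]],
  ],
)

```text
t: 66.4
tcp_pos: [0.6162, 0.1687, 0.3174]
tool_rot: [-0.012, 0.997, 0.026, -0.075]
force: [-0.3, -0.4, 0.2]
finger_gap: 0.498
```

```bash
cat >> h.py <<'E'
def knob(z=.190,yaw=177.7,n=None,up=0,kx=.6364,ky=.1911):
    s,R=st(); p=np.array([kx,ky,z+up])-0.054*R[:,2]
    plan(p,yaw,n)
E
python3 -c "
from h import *
knob(up=.07,n=4)
p,d,W=shot('wrist','w63')
X=W*1000;m=(X[...,2]>184)&(X[...,2]<200)&(abs(X[...,0]-636)<40)&(abs(X[...,1]-191)<40)&(p.max(2)<100);print(rect(W,m))"
```

```text
t 66.4 tcp [0.6162 0.1687 0.3174] yaw -178.4 down [-0.149  0.051 -0.987] F [-0.3 -0.4  0.2] gap 0.498 q [ 0.07  0.58  1.3   0.06  1.41 -1.54]
t 66.4 tcp [0.6162 0.1687 0.3174] yaw -178.4 down [-0.149  0.051 -0.987] F [-0.3 -0.4  0.2] gap 0.498 q [ 0.07  0.58  1.3   0.06  1.41 -1.54]
[[-0.0073, 0.0047, 0.0002, 0.97], [-0.0072, 0.0048, 0.0002, 0.97], [-0.0071, 0.0049, 0.0002, 0.97], [-0.007, 0.0051, 0.0002, 0.97]]
(array([635.9, 191.6]), array([14.2, 39.3]), 87.8, np.float64(192.1), 1653)
```

Request:
apply_moves(
  increments=[
    [[-0.006, 0.0045, 0, 1], [-0.008, 0.0055, 0, 1], [-0.008, 0.0055, 0, 1], [-0.005, 0.003, 0, 0.6], [0, 0, 0, 0]],
  ],
)

```text
t: 66.95
tcp_pos: [0.6456, 0.1889, 0.3138]
tool_rot: [0.024, 0.997, 0.024, -0.075]
force: [-0.4, 0.3, -1.3]
finger_gap: 0.495
```

```bash
python3 -c "
from h import *
knob(n=5,kx=.636,ky=.1913)
p,d,W=shot('wrist','w64')"
```

```text
t 66.95 tcp [0.6456 0.1889 0.3138] yaw 177.4 down [-0.148  0.051 -0.988] F [-0.4  0.3 -1.3] gap 0.495 q [ 0.1   0.63  1.21  0.07  1.44 -1.44]
t 66.95 tcp [0.6456 0.1889 0.3138] yaw 177.4 down [-0.148  0.051 -0.988] F [-0.4  0.3 -1.3] gap 0.495 q [ 0.1   0.63  1.21  0.07  1.44 -1.44]
[[-0.0018, -0.0007, 0.014, -0.06], [-0.0018, -0.0007, 0.014, -0.06], [-0.0018, -0.0007, 0.014, -0.06], [-0.0018, -0.0007, 0.014, -0.06], [-0.0018, -0.0007, 0.014, -0.06]]
```

Request:
apply_moves(
  increments=[
    [[-0.0018, -0.0007, 0.012, 0], [-0.0018, -0.0007, 0.014, 0], [-0.0018, -0.0007, 0.014, 0], [-0.0018, -0.0005, 0.01, 0], [-0.001, 0, 0.005, 0]],
  ],
)

```text
t: 67.5
tcp_pos: [0.6436, 0.1877, 0.253]
tool_rot: [0.025, 0.996, 0.024, -0.076]
force: [-0.3, 0.2, -0.0]
finger_gap: 0.502
```

```bash
python3 -c "
from h import *
knob(z=.192,n=3,kx=.636,ky=.1913)
p,d,W=shot('wrist','w65')"
```

```text
t 67.5 tcp [0.6436 0.1877 0.253 ] yaw 177.33 down [-0.151  0.051 -0.987] F [-0.3  0.2 -0. ] gap 0.502 q [ 0.1   0.69  1.28  0.07  1.33 -1.45]
t 67.5 tcp [0.6436 0.1877 0.253 ] yaw 177.33 down [-0.151  0.051 -0.987] F [-0.3  0.2 -0. ] gap 0.502 q [ 0.1   0.69  1.28  0.07  1.33 -1.45]
[[-0.0006, 0.0002, 0.0025, -0.12], [-0.0006, 0.0002, 0.0025, -0.12], [-0.0006, 0.0002, 0.0025, -0.12]]
```

Request:
apply_moves(
  increments=[
    [[-0.0006, 0.0002, 0.0025, 0], [-0.0006, 0.0002, 0.0025, 0], [0, 0, 0, 0]],
  ],
)

```text
t: 67.85
tcp_pos: [0.6441, 0.1883, 0.2466]
tool_rot: [0.025, 0.996, 0.024, -0.077]
force: [-1.3, 0.2, 1.4]
finger_gap: 0.503
```

Request:
apply_moves(
  increments=[
    [[0, 0, 0, 0], [0, 0, 0, 0], [0, 0, 0, 0], [0, 0, 0, 0]],
  ],
  fingers=0.22,
  newtons=20,
)

```text
t: 68.25
tcp_pos: [0.6448, 0.1885, 0.2482]
tool_rot: [0.025, 0.997, 0.024, -0.075]
force: [0.6, 0.2, -0.8]
finger_gap: 0.223
```

Request:
apply_moves(
  increments=[
    [[0, 0, -0.001, 8.5], [0, 0, -0.001, 8.5], [0, 0, -0.001, 8.5]],
  ],
)

```text
t: 68.55
tcp_pos: [0.645, 0.1881, 0.2509]
tool_rot: [0.249, 0.965, 0.006, -0.079]
force: [0.7, 1.0, -2.7]
finger_gap: 0.221
```

```bash
python3 -c "
from h import *
st()"
```

```text
t 68.55 tcp [0.645  0.1881 0.2509] yaw 150.98 down [-0.149  0.05  -0.987] F [ 0.7  1.  -2.7] gap 0.221 q [ 0.1   0.69  1.27  0.07  1.32 -0.99]
```

Request:
apply_moves(
  increments=[
    [[0, 0, 0.001, 8.5], [0, 0, 0, 8.5], [0, 0, 0, 8.5], [0, 0, 0, 8.5]],
  ],
)

```text
t: 68.95
tcp_pos: [0.6453, 0.1885, 0.2505]
tool_rot: [0.523, 0.849, -0.017, -0.076]
force: [0.5, -0.1, -0.1]
finger_gap: 0.222
```

```bash
python3 -c "
from h import *
st()"
```

```text
t 68.95 tcp [0.6453 0.1885 0.2505] yaw 116.38 down [-0.147  0.051 -0.988] F [ 0.5 -0.1 -0.1] gap 0.222 q [ 0.1   0.69  1.27  0.07  1.32 -0.39]
```

Request:
apply_moves(
  increments=[
    [[0, 0, 0, 8.5], [0, 0, 0, 8.5], [0, 0, 0, 8.5], [0, 0, 0, 8.5], [0, 0, 0, 4]],
  ],
)

```text
t: 69.45
tcp_pos: [0.6458, 0.1887, 0.2507]
tool_rot: [0.774, 0.628, -0.04, -0.066]
force: [0.2, 0.3, 0.4]
finger_gap: 0.222
```

```bash
python3 -c "
from h import *
st()
p,d,W=shot('wrist','w80')"
```

```text
t 69.45 tcp [0.6458 0.1887 0.2507] yaw 78.02 down [-0.145  0.051 -0.988] F [0.2 0.3 0.4] gap 0.222 q [0.1  0.69 1.27 0.07 1.32 0.28]
```

View pics/w80.png

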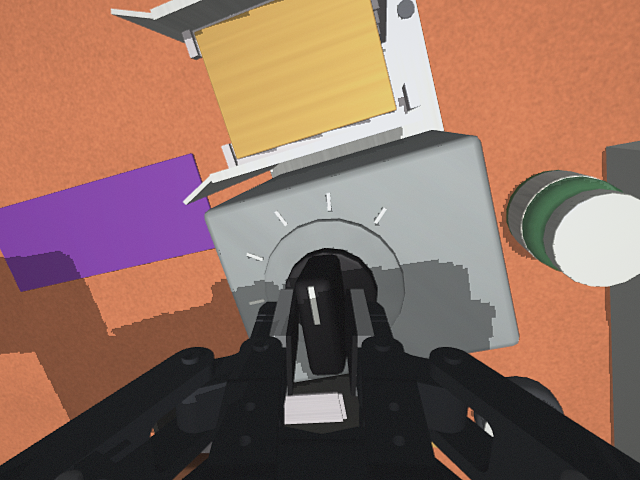

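The picture shows the bar (pointer line near 315,305) still between the pads, turned with them. Opening and rising to measure it.

Request:
apply_moves(
  increments=[
    [[0, 0, 0, 0], [0, 0, 0, 0], [0, 0, 0, 0], [0, 0, 0, 0]],
  ],
  fingers=0.5,
)

```text
t: 69.9
tcp_pos: [0.6459, 0.1887, 0.2511]
tool_rot: [0.773, 0.629, -0.04, -0.066]
force: [0.2, 0.4, 0.6]
finger_gap: 0.502
```

Request:
apply_moves(
  increments=[
    [[0, 0, -0.02, 0], [0, 0, -0.03, 0], [0, 0, -0.03, 0], [0, 0, -0.02, 0], [0, 0, 0, 0]],
  ],
)

```text
t: 70.4
tcp_pos: [0.6601, 0.1835, 0.3515]
tool_rot: [0.772, 0.63, -0.042, -0.067]
force: [-0.1, -0.2, 0.5]
finger_gap: 0.499
```

```bash
python3 -c "
from h import *
st()
p,d,W=shot('wrist','w81')
m=(W[...,2]>0.184)&(W[...,2]<0.2)&(np.hypot(W[...,0]-.636,W[...,1]-.191)<.03)
print(m.sum(),rect(W,m))"
```

```text
t 70.4 tcp [0.6601 0.1835 0.3515] yaw 78.35 down [-0.149  0.051 -0.988] F [-0.1 -0.2  0.5] gap 0.499 q [0.09 0.62 1.13 0.06 1.54 0.28]
1454 (array([636.8, 191.3]), array([40.2, 14.3]), 86.7, np.float64(192.2), 1454)
```

View pics/w81.png

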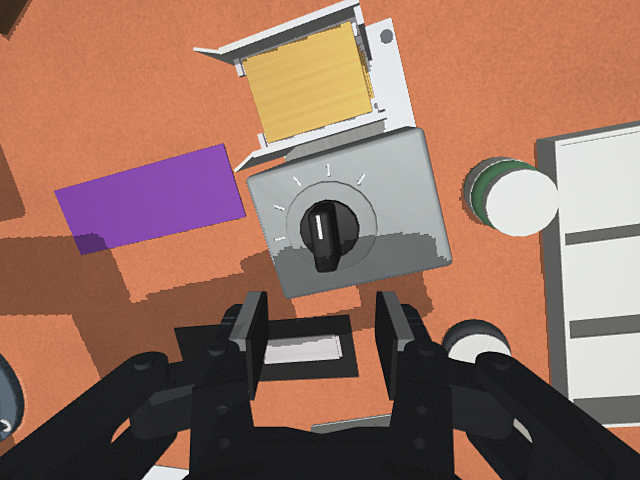

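The picture shows the knob bar upright at (322,235) and the top plate still in the rack at (310,85). The bar measures yaw −93.3°, so it has turned about 91° from where it was. Next are the last checks on the whole scene.

```bash
sed -n '/def rk/,/^$/p;/def spat/,/^$/p' h.py; python3 -c "
from h import *
for c in ('top','side'):
    p,d,W=shot(c,'f_'+c)
for f,a in ((rk,'w81'),(spat,'f_top')):
    try: print(f(a))
    except Exception as e: print(e)
"; ls pics | head -50
```

```text
def spat(name):
    p,d,W=load('wrist',name);X=W*1000;s=np.load(f"pics/{name}.npz")
    m=(p.min(2)>120)&(abs(X[...,1]-10)<50)&(X[...,0]>470)&(X[...,0]<640)&(X[...,2]<14);m=cv2.morphologyEx(m.astype(np.uint8),cv2.MORPH_OPEN,np.ones((5,5)))>0
    Q=X[m];Q=Q[~np.isnan(Q).any(1)];k=np.linalg.lstsq(np.c_[np.ones(len(Q)),Q[:,:2]-Q[:,:2].mean(0)],Q[:,2],rcond=None)[0]
    r=cv2.minAreaRect(Q[:,:2].astype(np.float32));B=cv2.boxPoints(r);B=B[np.argsort(B[:,0])];
    yaw=np.degrees(np.arctan2(B[2:,1].mean()-B[:2,1].mean(),B[2:,0].mean()-B[:2,0].mean()))
    print("blade rear mid",np.round(B[:2].mean(0),1),"wh",np.round(r[1],1),"yaw",round(yaw,2),"z",round(k[0],1),"slopes",np.round(np.degrees(k[1:]),2)); return B[:2].mean(0),yaw
def inl(name):
    """plates' front edge & centre in lifter frame"""
    z=np.load(f"pics/{name}.npz");o,L,R,s=lifter(dict(tcp_pos=z["pos"],tool_rot=z["rot"]))
    p,d,W=load('wrist',name);hsv=cv2.cvtColor(p,cv2.COLOR_RGB2HSV);X=(W-o)@L*1000
    m=((hsv[...,0]>17)&(hsv[...,0]<28)&(hsv[...,1]>95)&(hsv[...,2]>100)&(abs(X[...,1])<34)&(X[...,0]>-5)&(X[...,2]>-8)&(X[...,2]<
[... 2988 characters left out ...]
*R[:,2]
    plan(p,yaw,n)
    plan(p,yaw,n)
rack: plate front edge -38.3 (home -38) y [-28.6  30.1] ztop(+1.5) 134.0 slopes [ 0.03 -0.04]
None
blade rear mid [517.7  10.6] wh [ 99.7 122.9] yaw -1.55 z -1022.6 slopes [-11.77 -16.29]
(array([517.6646  ,  10.552696], dtype=float32), np.float32(-1.5499897))
c0.png
c1.png
c11.png
c13.png
c3.png
c5.png
f_side.npz
f_side.png
f_top.npz
f_top.png
s1.npz
s1.png
s11.npz
s11.png
s13.npz
s13.png
s2.npz
s2.png
side0.npz
side0.png
t1.npz
t1.png
t3.npz
t3.png
t4.npz
t4.png
t5.npz
t5.png
t6.npz
t6.png
top0.npz
top0.png
w1.npz
w1.png
w10.npz
w10.png
w11.npz
w11.png
w12.npz
w12.png
w13.npz
w13.png
w14.npz
w14.png
w15.npz
w15.png
w16.npz
w16.png
w17.npz
w17.png
```

View pics/f_top.png

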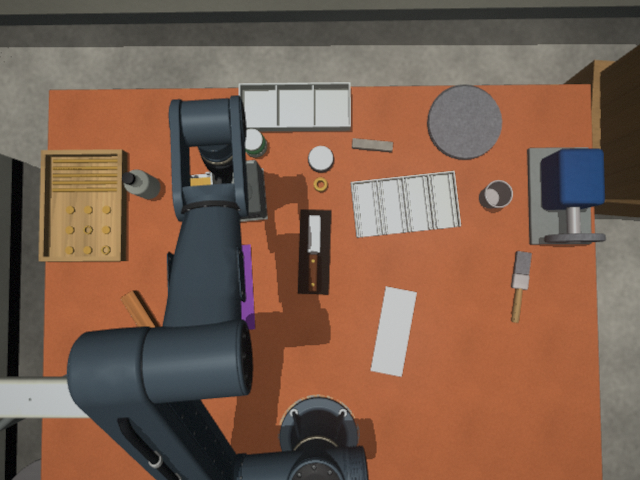

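View pics/f_side.png

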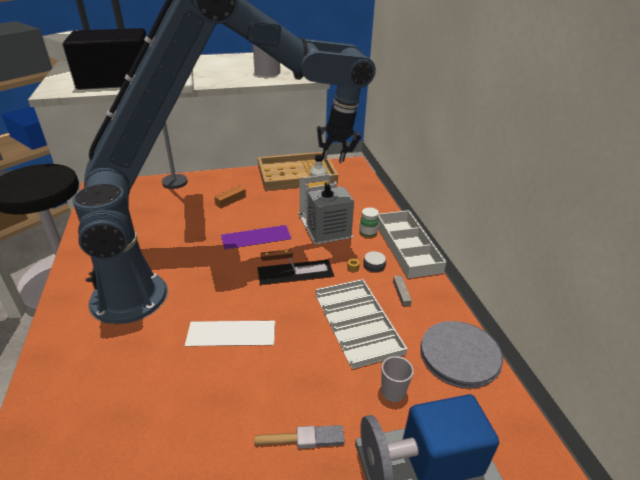

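The top and side pictures show an empty tray (405,205). The spatula lies on the mat (313,250) with its blade pointing away, and the arm is clear. One last comparison of the bystanders with the first picture.

```bash
python3 -c "
import cv2,numpy as np
for c in ('top','side'):
    a=cv2.imread(f'pics/{c}0.png');b=cv2.imread(f'pics/f_{c}.png')
    d=(cv2.absdiff(a,b).max(2)>45).astype(np.uint8);d=cv2.morphologyEx(d,cv2.MORPH_OPEN,np.ones((3,3)))
    n,l,s,ce=cv2.connectedComponentsWithStats(d);print(c,[tuple(map(int,x)) for x in s[1:] if x[4]>12])
"
```

```text
top [(67, 95, 573, 385, 85914), (272, 174, 36, 36, 1013), (354, 185, 25, 32, 694), (405, 187, 26, 31, 693), (381, 191, 25, 31, 680), (432, 191, 25, 32, 690), (304, 211, 17, 42, 402), (291, 415, 23, 33, 469), (351, 425, 25, 55, 823), (296, 440, 24, 20, 317), (346, 475, 6, 5, 25)]
side [(91, 0, 20, 4, 62), (112, 0, 13, 9, 61), (164, 0, 8, 10, 46), (197, 0, 33, 8, 191), (233, 0, 143, 164, 6064), (84, 2, 11, 28, 120), (106, 23, 10, 5, 43), (149, 23, 10, 16, 85), (108, 25, 41, 65, 1657), (84, 24, 184, 456, 32858), (314, 42, 32, 11, 224), (134, 53, 43, 81, 2081), (172, 174, 5, 8, 30), (308, 181, 19, 6, 66), (330, 184, 4, 7, 22), (314, 197, 37, 9, 176), (54, 206, 13, 7, 54), (61, 207, 20, 42, 543), (294, 242, 63, 32, 623), (269, 244, 45, 22, 411), (80, 246, 43, 11, 221), (335, 283, 31, 18, 381), (337, 301, 31, 19, 422), (80, 305, 20, 27, 345), (346, 317, 35, 21, 503), (100, 319, 43, 20, 513), (349, 337, 36, 23, 576)]
```

```bash
python3 -c "
from station import manip
print(manip.sign_off())"
```

```text
the job is handed in; nothing more can be done
None
```

All four plates are in the dryer rack, the timer is turned, and the spatula is back on its mat. I handed the job in at about 71 s of the 210 s allowed, with the gripper open and clear of everything.

- **Plates:** I carried each one on the spatula, one to a slot. When I placed them they measured level, with tops at about 44, 74, 104 and 134 mm. Their front edges were at −36.5 to −39 mm against a home of −38, and inside the lips. I re-measured only the top plate after turning the knob (edge −38.3 mm, slope under 0.1°). The lower three I did not measure again.
- **Timer:** the knob turned clockwise by about 91°, which puts it at roughly 1.7 rad. I pushed the bar with the fingers loosely closed, so there was no hard grip on it.
- **Spatula:** when I set it down it lay flat, blade pointing away, about 3 mm and 1° off the mat's centre line. The last top picture still shows it there. The numeric spatula check I ran on that picture gave a meaningless result because it is written for the wrist camera, so the final check was by eye.
- **Other things:** comparing the first and last pictures showed an empty tray and no changes at the bystanders in view. In the top picture the area behind the arm was hidden or changed, so the comparison there says little about the rinse bottle and the compound bar.

One plate was knocked about 27 mm along its lane during the run; it stayed in the lane and I picked it up normally.

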